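Load the split-door drying cabinet

ROBOT

A 6-joint arm with a two-finger parallel gripper is mounted at the origin on a cart in front of the work surface, level with it; the furniture and walls round the work are solid. World frame = base frame: x ahead of the robot, y to its left, z up, the work surface at z = 0. Lengths are in m, angles in rad, forces in N, time in s.
With the tool pointing down it reaches from about 0.4 to 0.825 m from the base axis. Payload 7 kg.
Tool frame: the origin (TCP) lies on the centre line of the jaws, within the pads' length; the fingertips stand 22 mm ahead of it and the grasp point (between the pads) lies 3 mm ahead of it (arm.tcp_to_tips is the distance from the TCP to the fingertips, in m); z points along the fingers, y is the line along which they close (so a half turn about z gives the same grasp; the last joint's range is limited). The gripper opens to 88 mm and grips with 3 to 60 N. Pads are 19 mm wide; open, the fingers measure 130 mm over their backs; the gripper's body (78 mm by 193 mm) begins 47 mm behind the grasp point.
Start: joints at [-1.02, 0.359, 0.012, 0, -1.224, -0.288], TCP at [0.175, -0.652, 0.249] pointing down, gripper open.
Joint ranges: [-3.07, 3.07], [-1.43, 2.12], [-1.02, 1.25], [-3.03, 1.67], [-3.05, -0], [-3.03, 3.03]. Speed limits (rad/s): [2.39, 2.39, 3.01, 3.14, 3.14, 3.14].

INTERFACE

Orientations are given as [roll, pitch, yaw] about the fixed x, y, z axes, in that order (R = Rz(yaw) Ry(pitch) Rx(roll)).
In Python, from station import arm gives the robot as it stands.
- The arm moves only by the tool jog_arm, never from a script. Its argument "targets" is a list of rows, each an object of numbers: "dx", "dy", "dz": the shift along the tool's x, y, z in mm; "rx", "ry", "rz": the turn, a rotation vector about the tool's x, y, z in rad; "gripper": the closure, from 0 (fully open) to 1 (shut). In form: [{"dx": .., "dy": .., "dz": .., "rx": .., "ry": .., "rz": .., "gripper": ..}, ...]. A call has exactly 8 rows; each row is the pose to reach, as a shift and turn from the pose commanded when the call began, along the tool's axes at that moment; what a row does not reach only later rows make up. A row lasts 1/12 s, in which the tool goes at most 41.7 mm and 7.16 degrees, less where a joint would pass 70% of its speed; a pose out of reach is approached as far as the arm can. A call with a gripper value outside its range is refused whole. The fingers move at their own pace and stop on an object; "force" is the grip in N (left out, the last holds). Time passes only in rows, so rows that repeat a pose let the fingers close, or fill a call up. It gives the time, the measured TCP pose, the force, the opening and the grip force at its end, in the units of the state.
- arm.get_state(): the state, without advancing time (a new reading comes with each control period).
- arm.grab_frame(name): name is "scene" or "top" or "wrist"; returns a dict with "frame" (384x512x3 uint8, red, green, blue), "z_map" (384x512 float32, m along the optical axis (not along the pixel's ray), 0 where there is no reading), "fx", "fy", "cx", "cy" (pixels), "view" (4x4, takes a point from world to camera coordinates). Camera axes: x right, y down, z forward; pixel columns grow to the right and rows downward; lengths in m; the calibration is good to about 2 mm. A picture is of the moment at which its call begins.
- arm.job_done(): hands the job in; it is judged then, once.
The state is a dict: "t": time; "q": joint angles; "qd": joint speeds; "joint_efforts": joint torques, N m; "eef_pos": TCP position; "ee_rot": TCP orientation; "force": force on the tool from outside, world axes, zero at the start; "moment": the same for the moment, N m; "width": finger opening in m; "gripper_force": force on a finger pad.
Only numpy, scipy, OpenCV 4.12 (cv2) and the standard library are available. Lean on these libraries where they do the work, as an engineer would, in place of code of your own. Each camera call takes 0.05 s, during which the arm holds its last target. There are 200 camera calls.

TASK

Put all the club grips from the draining stand on the bench into the drying cabinet: swing the top half of its split door wide open, to a right angle or a little more, while the bottom half stays shut and bolted, pull the rack fully out, lay one grip in each pair of vee notches, push the rack fully home and shut the top half completely. Only then change the fan over from extract to drying: bring its lever from the left to upright (off), leave it there for three seconds so that the motor runs down, then put it fully over to the right. Leave the bottom bolt and the other things on the bench alone.

Things in the scene. Friction and masses are not known exactly. Their poses are not given: they have to be found in the camera images.
- cabinet: grey sheet-metal drying cabinet on the bench, fixed; 195 deep (own x) x 255 wide (own y) x 250 mm high; origin under its centre, own -x faces the robot. Carcass front at x = -97.5 mm, roof's front edge at x = -82 mm; a low spigot stands 26 mm above the roof, x from 0 to 85 mm. Its split door has two leaves hinged on the right edge (own -y). Its own moving parts do not collide with one another
- top_leaf (a joint): angle of the upper door leaf, rad: 0 shut, grows as its left edge swings towards the robot and round to the right (anticlockwise from above), stop at 2.0. The leaf is a hollow pan 34 mm deep, 232 mm wide, from 131 to 243 mm above the bench, with a window; friction of 0.15 N m holds it where it is left, no latch
- top_hinge (a point): point on the vertical hinge line of both leaves, at the height of point top_handle
- top_handle (a point): grip point of the upper leaf's handle: an upright round post, 12 mm diameter, on a stem; its free top end is 18 mm above this point, the stem 42 mm below; 34 mm gap between post and leaf. It swings with the leaf, can be taken from above and may turn between the fingers
- bottom_leaf (a joint): angle of the lower door leaf, rad: 0 shut; held by its bolt
- bolt (a joint): travel of the barrel bolt that locks the lower leaf, m: 0 shot home, up to 0.03 drawn (to the right); its small ball knob is on the left of the lower leaf's front, 75 mm above the bench
- rack (a joint): travel of the pull-out rack, m: 0 fully home in the upper compartment, 0.19 fully out (stop) along the cabinet's -x; 2.5 N of friction holds it where it is left
- rack_pull (a point): grip point of the rack's pull: an upright round post, 12 mm diameter, at the middle of the rack's front; free top end 18 mm above this point, 25 mm of it free below. With the rack home it stands inside the hollow of the shut upper leaf, 12 mm in front of the carcass; it can be taken from above once the leaf is open. Moves with the rack
- vee_left (a point): left place for one grip on the rack: the centre of a grip lying seated there (axis along the cabinet's x), 175 mm above the bench. The place is two 45 degree vee notches, 110 mm apart and 30 mm deep, open between them for fingers (25 mm below this point is free). Rails at both ends leave a grip 9 mm to spare lengthwise. Moves with the rack
- vee_middle (a point): the same, middle place, 62 mm to the right of the left one
- vee_right (a point): the same, right place, 62 mm to the right of the middle one
- fan_lever (a joint): angle of the fan's reversing lever, rad: 0 upright (off), -0.6 leaning fully left (cabinet +y, extract), +0.6 leaning fully right (cabinet -y, dry); stops at both ends. Friction of 0.13 N m keeps it where it is left; no click
- lever_pivot (a point): pivot of the lever on top of the control box (90 x 150 mm, top 192 mm above the bench, on the cabinet's left flank); the lever turns about the cabinet's x axis
- lever_knob (a point): middle of the lever's black pear-shaped knob, 27 mm across at most, 34 mm high; 84 mm from the pivot along the lever
- grip_mid_0 (a point): centre of a club grip lying in the draining stand: black wrapped rubber, round, 32 mm diameter, 174 mm long, 40 g; its long axis is the point's z axis. All grips are alike and may go to any free place of the rack, either way round (may be absent)
- grip_mid_1 (a point): centre of a club grip lying in the draining stand: black wrapped rubber, round, 32 mm diameter, 174 mm long, 40 g; its long axis is the point's z axis. All grips are alike and may go to any free place of the rack, either way round (may be absent)
- grip_mid_2 (a point): centre of a club grip lying in the draining stand: black wrapped rubber, round, 32 mm diameter, 174 mm long, 40 g; its long axis is the point's z axis. All grips are alike and may go to any free place of the rack, either way round (may be absent)
- drain_stand: low steel draining stand on the bench, fixed, 202 (own x) x 226 mm: two zig-zag strips 110 mm apart give three pairs of 45 degree vees side by side, 72 mm apart, each for one grip lying along own x with its axis 31 mm above the bench; 26 mm high end rails; fingers can reach down to the bench between the strips. Origin under its centre
- driver_red: bystander: screwdriver with a red handle, 32 x 203 x 30 mm, loose; origin under its centre
- tees: bystander: small green carton, 52 x 86 x 26 mm, loose; origin under its centre
- angle_meter: bystander: small black instrument box, 46 x 66 x 27 mm, loose; origin under its centre
- epoxy_tube: bystander: red and white glue tube, 40 x 146 x 26 mm, loose; origin under its centre. Above it a golf shaft clamped level at the left hangs 216 mm over the bench, its tip at about x = 0.65, y = 0.21 m; the fixed measuring stand at the far left, by the arm's start, is up to 0.45 m high

How it is judged:
By the outcome, as a careful person would: the job done as asked, in the order asked, and still so for the second after the job is handed in, with the robot touching nothing.
Of wet_grip_0, wet_grip_1, wet_grip_2 only 2 to 3 are there at a start; the rules pass over those that are not, and their reading is None.
At some moment in a run one of wet_grip_0, wet_grip_1, wet_grip_2 may be knocked a few centimetres aside while the robot is not near it.
Once in a run the grip may slacken for a moment while it holds something.
It also fails if it takes over 210 s, if anything falls off the work surface, if the arm or the gripper's body presses on something with over 40 N, if the wrist force passes 120 N, or if a joint passes its speed limit or range.

## Working session

There is one attempt and no reset: what is moved stays moved. The work goes in short steps, Python scripts to look and compute and a tool call to move; the robot and the scene stay as the last step left them, time stands still between calls to the robot, and variables do not carry over. Pictures are saved under pics/ and viewed, at most 17 in all, crops included, and the job is handed in when it is done.

Besides the shell and the picture viewer there is one more tool, called as name(argument=value, ...) on one line, values as JSON. jog_arm: Moves the arm, as the interface text tells. Its arguments: {"type":"object","properties":{"targets":{"type":"array","items":{"type":"object","properties":{"dx":{"type":"number"},"dy":{"type":"number"},"dz":{"type":"number"},"rx":{"type":"number"},"ry":{"type":"number"},"rz":{"type":"number"},"gripper":{"type":"number"}}}},"force":{"type":"number"}},"required":["targets"]}

```bash
ls; mkdir -p pics; cat > h.py <<'E'
import numpy as np, cv2
from station import arm
def grab(n):
    f=arm.grab_frame(n); return f
def save(f,name): cv2.imwrite('pics/'+name,f['frame'][:,:,::-1])
def cloud(f):
    z=f['z_map']; v,u=np.mgrid[:z.shape[0],:z.shape[1]]
    P=np.stack([(u-f['cx'])/f['fx']*z,(v-f['cy'])/f['fy']*z,z],-1)
    T=np.linalg.inv(f['view']); return P@T[:3,:3].T+T[:3,3]
def ray(f,u,v,h):
    T=np.linalg.inv(f['view']); d=T[:3,:3]@np.array([(u-f['cx'])/f['fx'],(v-f['cy'])/f['fy'],1]); o=T[:3,3]
    return o+d*(h-o[2])/d[2]
E
python3 - <<'E'
from h import *
print(arm.get_state())
for n in ('scene','top'):
    f=grab(n); save(f,n+'0.png'); np.savez('f_'+n+'.npz',**f); print(n,f['fx'],f['cx'],f['cy'],np.linalg.inv(f['view'])[:3].round(3).tolist(),(f['z_map']>0).mean())
E
```

```text
pics
{'t': 0.0, 'q': array([-1.01992876e+00,  3.59390462e-01,  1.10795659e-02, -3.46544041e-04,
       -1.22407982e+00, -2.88080572e-01]), 'qd': array([-0.0007177 , -0.00085036, -0.00088233,  0.00021786,  0.00087398,
        0.00174971]), 'joint_efforts': array([ 1.60618525e-03, -5.82715952e+01,  2.93046838e+01,  6.99696645e+00,
        6.85940424e-03, -1.86377606e-04]), 'eef_pos': array([ 0.17520088, -0.65141408,  0.24762999]), 'ee_rot': array([ 3.13997140e+00, -1.40680409e-04, -2.87892356e+00]), 'force': array([0.27742064, 1.03826973, 0.29575903]), 'moment': array([-0.00498121,  0.02901075, -0.07812279]), 'gripper_force': 0.0, 'width': 0.0875360890165359}
scene 352.3592862683534 254.26878263307668 189.62784898820163 [[-0.871, -0.355, 0.34, 0.065], [-0.491, 0.622, -0.609, 0.834], [0.004, -0.698, -0.716, 1.144]] 0.9960581461588541
top 471.6770167842639 251.98575975658525 196.17978105546135 [[-0.027, -0.983, 0.182, 0.274], [-1.0, 0.028, 0.002, -0.027], [-0.007, -0.181, -0.983, 1.566]] 0.9962310791015625
```

View pics/scene0.png

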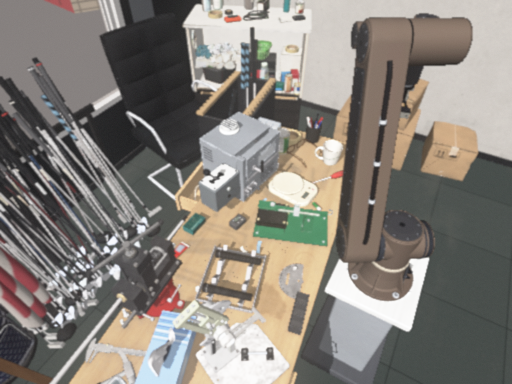

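View pics/top0.png

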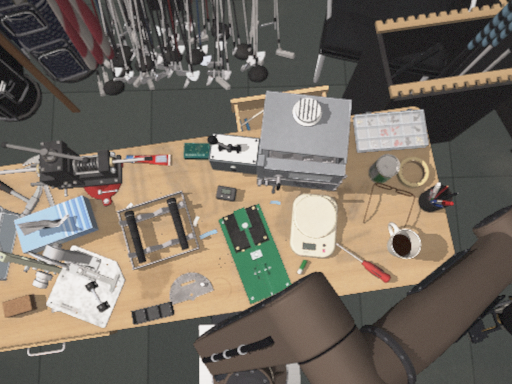

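Top view: the cabinet is at about (305,140), the lever box at (235,150), and the stand at (160,230) with two grips at (135,238) and (177,222). Its middle place is empty.

```bash
python3 - <<'E'
from h import *
T=dict(np.load('f_top.npz')); S=dict(np.load('f_scene.npz'))
a=cv2.resize(T['frame'][85:205,195:365],None,fx=4.6,fy=4.6,interpolation=cv2.INTER_CUBIC)
cv2.imwrite('pics/crop1.png',a[:,:,::-1])
b=cv2.resize(S['frame'][105:215,185:345],None,fx=5,fy=5,interpolation=cv2.INTER_CUBIC)
cv2.imwrite('pics/crop2.png',b[:,:,::-1])
for n,f in (('top',T),('scene',S)):
    C=cloud(f); 
    for lab,lo,hi in (('roof',.235,.262),('ctrl',.185,.2),('spig',.268,.29)):
        m=((C[...,2]>lo)&(C[...,2]<hi)&(C[...,0]>.5)&(C[...,0]<1.3)&(C[...,1]>-.35)&(C[...,1]<.4)).astype(np.uint8)
        k,l,st,ce=cv2.connectedComponentsWithStats(m)
        for i in np.argsort(-st[1:,4])[:2]+1:
            if st[i,4]<40: continue
            P=C[l==i]; r=cv2.minAreaRect(P[:,:2].astype(np.float32)*1000)
            print(n,lab,st[i].tolist(),'z',np.median(P[:,2]).round(4),r)
    # grips
    g=f['frame'].max(-1)
    m=((C[...,2]>.025)&(C[...,2]<.06)&(g<75)&(C[...,0]>.4)&(C[...,0]<.9)&(C[...,1]>.05)&(C[...,1]<.6)).astype(np.uint8)
    m=cv2.morphologyEx(m,cv2.MORPH_OPEN,np.ones((3,3)))
    k,l,st,ce=cv2.connectedComponentsWithStats(m)
    for i in range(1,k):
        if st[i,4]>100:
            P=C[l==i]; print(n,'grip',st[i].tolist(),'ztop',np.percentile(P[:,2],[50,95]).round(4),cv2.minAreaRect(P[:,:2].astype(np.float32)*1000))
    print(n,'bench z',np.median(C[...,2][(abs(C[...,2])<.02)&(C[...,0]>.4)&(C[...,0]<.9)]))
E
```

```text
top roof [257, 91, 95, 87, 5771] z 0.2502 ((699.93896484375, -184.17478942871094), (260.2886047363281, 238.72401428222656), 81.78396606445312)
top roof [105, 150, 4, 21, 64] z 0.2413 ((637.6669311523438, 395.1396484375), (60.29978942871094, 9.174070358276367), 0.5009039044380188)
top ctrl [208, 133, 52, 34, 1261] z 0.1933 ((674.2655639648438, 27.72524642944336), (148.295166015625, 90.66304779052734), 81.42100524902344)
top spig [295, 98, 25, 25, 492] z 0.2766 ((760.8545532226562, -189.6179656982422), (71.06786346435547, 69.67412567138672), 0.23398998379707336)
top grip [169, 203, 19, 43, 311] ztop [0.0425 0.0493] ((469.91400146484375, 220.14273071289062), (146.31832885742188, 24.437761306762695), 16.491104125976562)
top grip [127, 216, 14, 31, 225] ztop [0.0428 0.0495] ((451.33538818359375, 362.649658203125), (105.11698913574219, 23.51253890991211), 17.25148582458496)
top bench z 0.0012849546372897258
scene roof [200, 112, 81, 52, 1925] z 0.2489 ((701.4788818359375, -182.07371520996094), (262.0570373535156, 239.47796630859375), 82.24547576904297)
scene roof [155, 235, 18, 10, 48] z 0.2407 ((637.7894897460938, 396.4853515625), (64.3519287109375, 9.515422821044922), 5.171860694885254)
scene ctrl [199, 139, 81, 54, 785] z 0.1925 ((628.9296264648438, -77.5279541015625), (364.2527160644531, 257.80780029296875), 40.17898941040039)
scene spig [220, 118, 19, 13, 161] z 0.2755 ((760.5755615234375, -188.49862670898438), (73.80662536621094, 72.28321838378906), 74.32685089111328)
scene bench z 0.0005184457840525791
```

View pics/crop1.png

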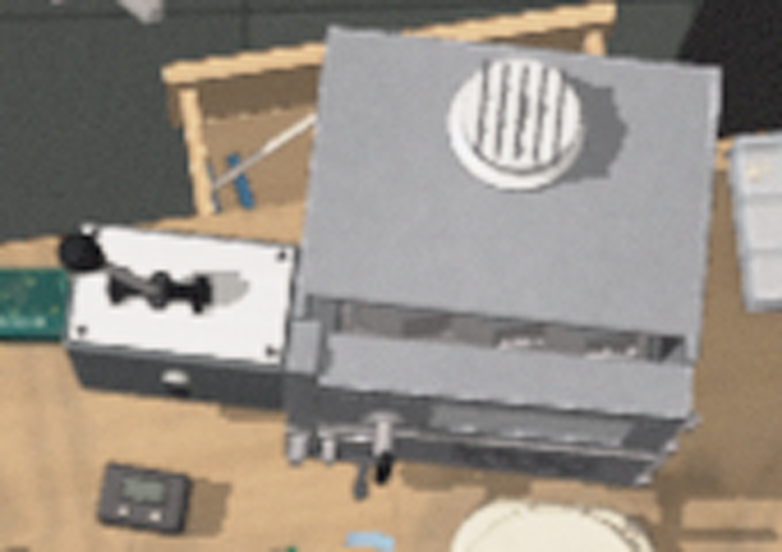

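View pics/crop2.png

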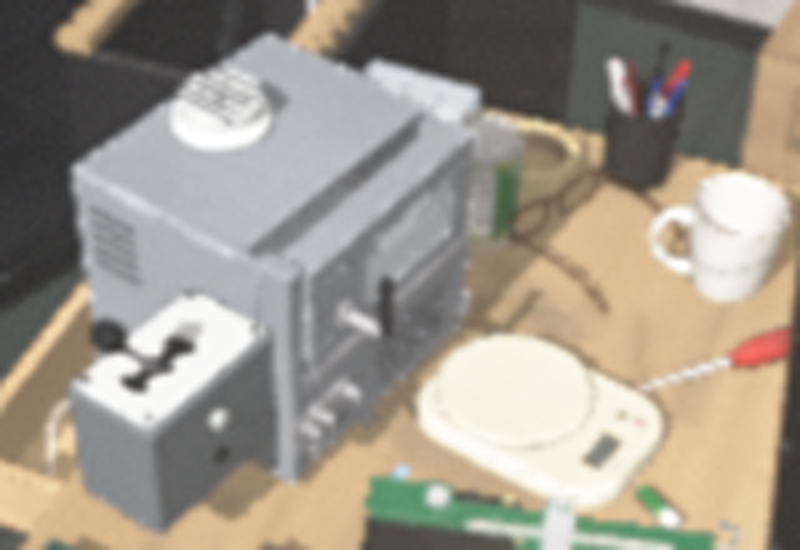

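Crop1 shows the black handle post at about (383,465), which is top pixel (278,186). The knob is at (80,250), top pixel (212,139). Crop2 shows the post at (387,280–335), scene pixel (262,161–172).

```bash
cat >> h.py <<'E'
from scipy.spatial.transform import Rotation as Ro
def rows(pos,rpy,s=None):
    s=s or arm.get_state(); R=Ro.from_euler('xyz',s['ee_rot']); Rt=Ro.from_euler('xyz',rpy)
    d=R.inv().apply(np.array(pos)-s['eef_pos'])*1000; r=(R.inv()*Rt).as_rotvec()
    return d.round(1).tolist()+r.round(3).tolist()
E
python3 - <<'E'
from h import *
T=dict(np.load('f_top.npz')); S=dict(np.load('f_scene.npz'))
for n,f in (('top',T),('scene',S)):
    C=cloud(f)
    m=(C[...,2]>.2475)&(C[...,2]<.2535)&(C[...,0]>.55)&(C[...,0]<.86)&(C[...,1]>-.36)&(C[...,1]<.0)
    m=cv2.erode(m.astype(np.uint8),np.ones((2,2)))
    k,l,st,ce=cv2.connectedComponentsWithStats(m); i=1+np.argmax(st[1:,4]); m=(l==i)
    r=cv2.minAreaRect(C[m][:,:2].astype(np.float32)*1000); print(n,'roof',r)
    yaw=np.radians(-8.3); ux=np.array([np.cos(yaw),np.sin(yaw)]); uy=np.array([-ux[1],ux[0]])
    # local coordinates wrt roof rect centre
    c=np.array(r[0])/1000; L=(C[...,:2]-c)@np.stack([ux,uy],1)
    # things in front of door
    box=(280,180,268,194) 
    (u0,u1,v0,v1)=(268,290,174,194) if n=='top' else (250,272,155,180)
    for v in range(v0,v1):
        for u in range(u0,u1):
            p=C[v,u]
            if f['frame'][v,u].max()<60 and .15<p[2]<.26 and L[v,u,0]<-.1: print('post',u,v,p.round(3),L[v,u].round(3),f['frame'][v,u])
    kn=(f['frame'].max(-1)<45)&(C[...,2]>.215)&(C[...,0]>.6)&(C[...,0]<.8)&(C[...,1]>0)&(C[...,1]<.16)
    print('knob',kn.sum(),C[kn].min(0).round(3),C[kn].max(0).round(3),C[kn].mean(0).round(3), np.argwhere(kn).mean(0))
    # front-left slice of leaf
    dz=(C[...,2]>.234)&(C[...,2]<.246)&(C[...,0]>.5)&(C[...,0]<.7)&(C[...,1]>-.36)&(C[...,1]<.0)
    print('leaf top',dz.sum(),np.percentile(L[dz],[2,50,98],axis=0).round(3).tolist(), cv2.minAreaRect(C[dz][:,:2].astype(np.float32)*1000))
    c2=(C[...,2]>.188)&(C[...,2]<.198)&(C[...,0]>.6)&(C[...,0]<.75)&(C[...,1]>-.05)&(C[...,1]<.12)
    print('ctrl',cv2.minAreaRect(C[c2][:,:2].astype(np.float32)*1000),np.median(C[c2][:,2]))
    st=(C[...,2]>.02)&(C[...,2]<.06)&(C[...,0]>.33)&(C[...,0]<.6)&(C[...,1]>.14)&(C[...,1]<.44)
    print('stand',cv2.minAreaRect(C[st][:,:2].astype(np.float32)*1000))
    g=f['frame'].max(-1)<75
    m=(g&(C[...,2]>.038)&st).astype(np.uint8)
    k,l,s_,ce=cv2.connectedComponentsWithStats(cv2.morphologyEx(m,cv2.MORPH_CLOSE,np.ones((3,3))))
    for i in range(1,k):
        if s_[i,4]>60:
            P=C[l==i]; print('grip',s_[i].tolist(),cv2.minAreaRect(P[:,:2].astype(np.float32)*1000),np.percentile(P[:,2],[10,50,90,97]).round(4))
E
```

```text
top roof ((696.5355834960938, -117.18707275390625), (66.15833282470703, 57.29690170288086), 46.60123062133789)
post 278 184 [ 0.555 -0.101  0.229] [-0.143 -0.004] [46 44 45]
post 279 184 [ 0.555 -0.104  0.228] [-0.142 -0.007] [38 39 41]
post 278 185 [ 0.553 -0.101  0.225] [-0.145 -0.005] [49 49 51]
post 279 185 [ 0.552 -0.104  0.229] [-0.145 -0.007] [41 41 43]
post 277 186 [ 0.548 -0.097  0.235] [-0.15  -0.002] [37 38 38]
post 278 186 [ 0.549 -0.101  0.23 ] [-0.149 -0.005] [38 36 37]
post 279 186 [ 0.55  -0.104  0.225] [-0.147 -0.008] [36 34 35]
post 277 187 [ 0.548 -0.098  0.221] [-0.15  -0.002] [28 23 20]
post 278 187 [ 0.546 -0.101  0.227] [-0.151 -0.005] [23 29 26]
post 279 187 [ 0.548 -0.104  0.219] [-0.149 -0.008] [41 34 34]
post 277 188 [ 0.546 -0.098  0.213] [-0.151 -0.003] [25 22 28]
post 278 188 [ 0.548 -0.102  0.206] [-0.15  -0.006] [25 23 25]
post 277 189 [ 0.548 -0.099  0.191] [-0.15  -0.004] [44 38 36]
post 278 189 [ 0.548 -0.102  0.192] [-0.15  -0.007] [58 52 43]
knob 39 [0.673 0.074 0.257] [0.693 0.094 0.275] [0.682 0.082 0.267] [139.61538462 213.02564103]
leaf top 87
[... 344 characters left out ...]
26171875, 225.966796875), 16.239622116088867)
grip [167, 198, 21, 51, 339] ((388.5195007324219, 139.89492797851562), (394.27618408203125, 91.70880889892578), 42.54986572265625) [0.0387 0.0434 0.0488 0.0511]
grip [125, 211, 20, 52, 343] ((345.57958984375, 211.39620971679688), (481.3434753417969, 127.8222427368164), 58.4942512512207) [0.0386 0.0434 0.0488 0.0523]
scene roof ((722.9537353515625, -182.53372192382812), (246.5973663330078, 172.68951416015625), 81.27989959716797)Traceback (most recent call last):
  File "<stdin>", line 20, in <module>
    return umr_minimum(a, axis, None, out, keepdims, initial, where)
ValueError: zero-size array to reduction operation minimum which has no identity
```

```bash
python3 - <<'E'
from h import *
T=dict(np.load('f_top.npz'));C=cloud(T)
yaw=-.149; ux=np.array([np.cos(yaw),np.sin(yaw)]); uy=np.array([-ux[1],ux[0]]); O=np.array([.7155,-.181])
L=(C[...,:2]-O)@np.stack([ux,uy],1)
for v in range(170,182,2): print(v,[(u,*(L[v,u]*1000).round(),round(C[v,u,2]*1000)) for u in range(340,350)])
S=dict(np.load('f_scene.npz'));Cs=cloud(S)
print('knob scene', [(v,Cs[v,206].round(3).tolist()) for v in range(168,176)], S['frame'][172,206])
print(rows([.45,-.25,.30],[np.pi,0,-.149-np.pi]),rows([.553,-.101,.30],[np.pi,0,-.149-np.pi]))
E
```

```text
170 [(340, np.float64(-111.0), np.float64(-117.0), 243), (341, np.float64(-110.0), np.float64(-120.0), 241), (342, np.float64(-110.0), np.float64(-123.0), 241), (343, np.float64(-110.0), np.float64(-125.0), 241), (344, np.float64(-110.0), np.float64(-128.0), 241), (345, np.float64(-46.0), np.float64(-170.0), 3), (346, np.float64(-47.0), np.float64(-173.0), 6), (347, np.float64(-45.0), np.float64(-177.0), 3), (348, np.float64(-44.0), np.float64(-181.0), -1), (349, np.float64(-43.0), np.float64(-185.0), -1)]
172 [(340, np.float64(-119.0), np.float64(-116.0), 250), (341, np.float64(-118.0), np.float64(-119.0), 248), (342, np.float64(-117.0), np.float64(-123.0), 244), (343, np.float64(-115.0), np.float64(-126.0), 240), (344, np.float64(-115.0), np.float64(-129.0), 240), (345, np.float64(-52.0), np.float64(-172.0), -1), (346, np.float64(-52.0), np.float64(-175.0), 1), (347, np.float64(-51.0), np.float64(-179.0), -2), (348, np.float64(-51.0), np.float64(-182.0), -1), (349, np.float64(-51.0), np.float64(-185.0), 0)]
174 [(340, np.float64(-124.0), np.float64(-117.0), 246), (341, np.float64(-
[... 1618 characters left out ...]
0), 0), (343, np.float64(-80.0), np.float64(-168.0), -3), (344, np.float64(-80.0), np.float64(-171.0), -1), (345, np.float64(-80.0), np.float64(-174.0), 0), (346, np.float64(-80.0), np.float64(-177.0), 1), (347, np.float64(-80.0), np.float64(-180.0), 2), (348, np.float64(-80.0), np.float64(-183.0), 5), (349, np.float64(-80.0), np.float64(-187.0), 5)]
knob scene [(168, [0.817, -0.072, 0.092]), (169, [0.686, 0.086, 0.271]), (170, [0.685, 0.089, 0.269]), (171, [0.683, 0.092, 0.267]), (172, [0.683, 0.093, 0.263]), (173, [0.681, 0.096, 0.261]), (174, [0.678, 0.099, 0.26]), (175, [0.68, 0.098, 0.254])] [74 73 74]
[-369.6, 316.4, -51.8, 0.001, -0.0, 0.412] [-507.7, 433.5, -51.7, 0.001, -0.0, 0.412]
```

jog_arm(targets=[{"dz": -40},{"dx": -40,"dy": 34,"dz": -52,"rz": 0.1},{"dx": -70,"dy": 60,"dz": -52,"rz": 0.2},{"dx": -100,"dy": 86,"dz": -52,"rz": 0.3},{"dx": -130,"dy": 112,"dz": -52,"rz": 0.41},{"dx": -160,"dy": 138,"dz": -52,"rz": 0.41},{"dx": -190,"dy": 164,"dz": -52,"rz": 0.41},{"dx": -220,"dy": 190,"dz": -52,"rz": 0.41}])

```text
invalid input at $.targets[0]: expected keys dx, dy, dz, rx, ry, rz, gripper
```

```bash
python3 - <<'E'
from h import *
s=arm.get_state();print(s['eef_pos'],s['ee_rot'],s['q'])
print(rows([.553,-.101,.30],[np.pi,0,-.149-np.pi]))
E
```

```text
[ 0.17522216 -0.65141724  0.24771338] [ 3.14005800e+00 -1.20984299e-04 -2.87892205e+00] [-1.01990015e+00  3.59306855e-01  1.11443322e-02 -3.40487529e-04
 -1.22413956e+00 -2.88109740e-01]
[-507.7, 433.5, -51.7, 0.001, -0.0, 0.412]
```

jog_arm(targets=[{"dx": 0,"dy": 0,"dz": -40,"rx": 0,"ry": 0,"rz": 0.1,"gripper": 0},{"dx": -28,"dy": 24,"dz": -52,"rx": 0,"ry": 0,"rz": 0.2,"gripper": 0},{"dx": -56,"dy": 48,"dz": -52,"rx": 0,"ry": 0,"rz": 0.3,"gripper": 0},{"dx": -84,"dy": 72,"dz": -52,"rx": 0,"ry": 0,"rz": 0.412,"gripper": 0},{"dx": -115,"dy": 98,"dz": -52,"rx": 0,"ry": 0,"rz": 0.412,"gripper": 0},{"dx": -145,"dy": 124,"dz": -52,"rx": 0,"ry": 0,"rz": 0.412,"gripper": 0},{"dx": -175,"dy": 150,"dz": -52,"rx": 0,"ry": 0,"rz": 0.412,"gripper": 0},{"dx": -205,"dy": 175,"dz": -52,"rx": 0,"ry": 0,"rz": 0.412,"gripper": 0}])

```text
t: 0.77
eef_pos: [0.3283, -0.4277, 0.3004]
ee_rot: [3.141, -0.0, 2.992]
force: [0.5, 0.1, -0.7]
width: 0.0874
gripper_force: 0.0
```

```bash
python3 - <<'E'
from h import *
s=arm.get_state();print(s['t'],s['eef_pos'],s['ee_rot'],s['q'])
print(rows([.553,-.101,.30],[np.pi,0,-.149-np.pi]))
E
```

```text
0.7667 [ 0.32825076 -0.42765518  0.30035688] [ 3.14126512e+00 -2.16041321e-04  2.99211780e+00] [-5.52563743e-01  1.03693787e-01 -2.04730185e-01 -2.27242289e-04
 -1.26269957e+00 -1.16763853e+00]
[-173.6, 356.5, 0.4, 0.0, -0.0, -0.0]
```

jog_arm(targets=[{"dx": -18,"dy": 37,"dz": 0,"rx": 0,"ry": 0,"rz": 0,"gripper": 0},{"dx": -36,"dy": 74,"dz": 0,"rx": 0,"ry": 0,"rz": 0,"gripper": 0},{"dx": -54,"dy": 111,"dz": 0,"rx": 0,"ry": 0,"rz": 0,"gripper": 0},{"dx": -72,"dy": 148,"dz": 0,"rx": 0,"ry": 0,"rz": 0,"gripper": 0},{"dx": -90,"dy": 185,"dz": 0,"rx": 0,"ry": 0,"rz": 0,"gripper": 0},{"dx": -108,"dy": 222,"dz": 0,"rx": 0,"ry": 0,"rz": 0,"gripper": 0},{"dx": -126,"dy": 259,"dz": 0,"rx": 0,"ry": 0,"rz": 0,"gripper": 0},{"dx": -140,"dy": 296,"dz": 0,"rx": 0,"ry": 0,"rz": 0,"gripper": 0}])

```text
t: 1.43
eef_pos: [0.5112, -0.1556, 0.3004]
ee_rot: [3.142, -0.0, 2.993]
force: [0.9, 0.1, -0.7]
width: 0.0877
gripper_force: 0.0
```

jog_arm(targets=[{"dx": -17,"dy": 30,"dz": 0,"rx": 0,"ry": 0,"rz": 0,"gripper": 0},{"dx": -33,"dy": 60,"dz": 0,"rx": 0,"ry": 0,"rz": 0,"gripper": 0},{"dx": -33,"dy": 60,"dz": 0,"rx": 0,"ry": 0,"rz": 0,"gripper": 0},{"dx": -33,"dy": 60,"dz": 0,"rx": 0,"ry": 0,"rz": 0,"gripper": 0},{"dx": -33,"dy": 60,"dz": 0,"rx": 0,"ry": 0,"rz": 0,"gripper": 0},{"dx": -33,"dy": 60,"dz": 0,"rx": 0,"ry": 0,"rz": 0,"gripper": 0},{"dx": -33,"dy": 60,"dz": 0,"rx": 0,"ry": 0,"rz": 0,"gripper": 0},{"dx": -33,"dy": 60,"dz": 0,"rx": 0,"ry": 0,"rz": 0,"gripper": 0}])

```text
t: 2.1
eef_pos: [0.5514, -0.1041, 0.3008]
ee_rot: [3.142, 0.0, 2.991]
force: [0.4, -0.3, -0.3]
width: 0.0877
gripper_force: 0.0
```

```bash
python3 - <<'E'
from h import *
f=grab('wrist'); save(f,'w1.png'); np.savez('w1.npz',**f); C=cloud(f)
print(np.linalg.inv(f['view'])[:3].round(3).tolist())
m=(C[...,2]>.195)&(C[...,2]<.24)&(C[...,0]<.57)&(C[...,0]>.51)&(C[...,1]>-.16)&(C[...,1]<-.05)
P=C[m]; print(m.sum()); 
for z in (.2,.21,.22,.23):
    q=P[abs(P[:,2]-z)<.005]
    if len(q): print(z,len(q),q.min(0).round(4),q.max(0).round(4),np.median(q,0).round(4))
print(arm.get_state()['eef_pos'])
E
```

```text
[[0.15, 0.943, 0.298, 0.471], [0.989, -0.143, -0.044, -0.091], [0.001, 0.301, -0.954, 0.438]]
403
0.2 58 [ 0.5488 -0.106   0.1956] [ 0.5539 -0.0949  0.2048] [ 0.5501 -0.1007  0.2002]
0.21 65 [ 0.549  -0.1058  0.2052] [ 0.5548 -0.0948  0.215 ] [ 0.55   -0.1     0.2101]
0.22 78 [ 0.549  -0.1057  0.2153] [ 0.554  -0.0948  0.225 ] [ 0.5501 -0.0998  0.2203]
0.23 202 [ 0.5495 -0.1062  0.225 ] [ 0.5606 -0.0951  0.2315] [ 0.5537 -0.1006  0.2289]
[ 0.55143784 -0.10398063  0.30082349]
```

View pics/w1.png

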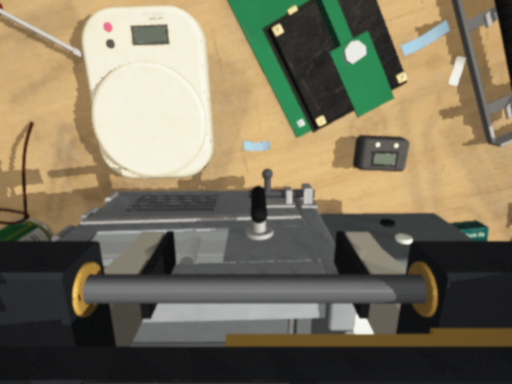

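The wrist view shows the black post at (258,205), with its axis at (0.555, -0.1005) and its top at z = 0.230. That matches the text.

jog_arm(targets=[{"dx": -3,"dy": 4,"dz": 20,"rx": 0,"ry": 0,"rz": 0,"gripper": 0},{"dx": -3,"dy": 4,"dz": 45,"rx": 0,"ry": 0,"rz": 0,"gripper": 0},{"dx": -3,"dy": 4,"dz": 70,"rx": 0,"ry": 0,"rz": 0,"gripper": 0},{"dx": -3,"dy": 4,"dz": 86,"rx": 0,"ry": 0,"rz": 0,"gripper": 0},{"dx": -3,"dy": 4,"dz": 86,"rx": 0,"ry": 0,"rz": 0,"gripper": 0.5},{"dx": -3,"dy": 4,"dz": 86,"rx": 0,"ry": 0,"rz": 0,"gripper": 1},{"dx": -3,"dy": 4,"dz": 86,"rx": 0,"ry": 0,"rz": 0,"gripper": 1},{"dx": -3,"dy": 4,"dz": 86,"rx": 0,"ry": 0,"rz": 0,"gripper": 1}], force=20)

```text
t: 2.82
eef_pos: [0.5563, -0.0999, 0.2162]
ee_rot: [3.141, 0.003, 2.992]
force: [-0.8, 0.3, -0.0]
width: 0.0664
gripper_force: 0.0
```

jog_arm(targets=[{"dx": 0,"dy": 0,"dz": 0,"rx": 0,"ry": 0,"rz": 0,"gripper": 1},{"dx": 0,"dy": 0,"dz": 0,"rx": 0,"ry": 0,"rz": 0,"gripper": 1},{"dx": 0,"dy": 0,"dz": 0,"rx": 0,"ry": 0,"rz": 0,"gripper": 1},{"dx": 0,"dy": 0,"dz": 0,"rx": 0,"ry": 0,"rz": 0,"gripper": 1},{"dx": 0,"dy": 0,"dz": 0,"rx": 0,"ry": 0,"rz": 0,"gripper": 1},{"dx": 0,"dy": 0,"dz": 0,"rx": 0,"ry": 0,"rz": 0,"gripper": 1},{"dx": 0,"dy": 0,"dz": 0,"rx": 0,"ry": 0,"rz": 0,"gripper": 1},{"dx": 0,"dy": 0,"dz": 0,"rx": 0,"ry": 0,"rz": 0,"gripper": 1}])

```text
t: 3.48
eef_pos: [0.5552, -0.1007, 0.2146]
ee_rot: [-3.14, -0.0, 2.993]
force: [3.1, -22.6, -6.1]
width: 0.0132
gripper_force: 11.1
```

```bash
cat >> h.py <<'E'
def loc2w(x,y,O=(.7155,-.181),yaw=-.149):
    c,s=np.cos(yaw),np.sin(yaw); return np.array([O[0]+c*x-s*y,O[1]+s*x+c*y])
def arc(hinge,angs,s=None,rot=1.0):
    "tool rows swinging the post about a world hinge by angs (rad)"
    s=s or arm.get_state(); R=Ro.from_euler('xyz',s['ee_rot']); p=s['eef_pos']; out=[]
    for a in angs:
        v=p[:2]-hinge; q=hinge+np.array([np.cos(a)*v[0]-np.sin(a)*v[1],np.sin(a)*v[0]+np.cos(a)*v[1]])
        d=R.inv().apply(np.array([*q,p[2]])-p)*1000; out.append([*d.round(1)[:2].tolist(),round(-a*rot,3)])
    return out
E
python3 - <<'E'
from h import *
s=arm.get_state(); print(s)
H=loc2w(-.129,-.131); print(H); print(arc(H,np.arange(1,9)*.04))
print(arc(H+[.02,0],np.arange(1,9)*.04))
E
```

```text
{'t': 3.4833, 'q': array([ 1.68511395e-01,  2.03126254e-01, -2.85766517e-01,  1.76384140e-03,
       -1.08289259e+00, -1.88911692e+00]), 'qd': array([-0.02797749,  0.00404726, -0.01810512,  0.06845697, -0.0090462 ,
        0.00183601]), 'joint_efforts': array([ 1.22284555e+01, -4.64346921e+01,  3.05783629e+01,  7.62546211e-01,
        5.34413047e-01, -3.32344486e-02]), 'eef_pos': array([ 0.555207  , -0.10066372,  0.21456069]), 'ee_rot': array([-3.13980393e+00, -4.52598351e-04,  2.99261067e+00]), 'force': array([  3.06122779, -22.63072998,  -6.13378302]), 'moment': array([-8.22032696, -0.87207038,  0.07757239]), 'gripper_force': 11.13750547170639, 'width': 0.013236496086305108}
[ 0.56848246 -0.29139856]
[[7.4, -1.8, np.float64(-0.04)], [14.8, -3.9, np.float64(-0.08)], [22.0, -6.3, np.float64(-0.12)], [29.2, -9.0, np.float64(-0.16)], [36.3, -12.0, np.float64(-0.2)], [43.2, -15.2, np.float64(-0.24)], [50.0, -18.7, np.float64(-0.28)], [56.6, -22.5, np.float64(-0.32)]]
[[7.3, -2.6, np.float64(-0.04)], [14.5, -5.5, np.float64(-0.08)], [21.5, -8.6, np.float64(-0.12)], [28.5, -12.1, np.float64(-0.16)], [35.3, -15.8, np.float64(-0.2)], [41.9, -19.8, np.float64(-0.24)], [48.4, -24.1, np.float64(-0.28)], [54.7, -28.6, np.float64(-0.32)]]
```

jog_arm(targets=[{"dx": 0,"dy": 0,"dz": 0,"rx": 0,"ry": 0,"rz": 0,"gripper": 1},{"dx": 3.7,"dy": -0.9,"dz": 0,"rx": 0,"ry": 0,"rz": -0.02,"gripper": 1},{"dx": 7.4,"dy": -1.8,"dz": 0,"rx": 0,"ry": 0,"rz": -0.04,"gripper": 1},{"dx": 11.1,"dy": -2.8,"dz": 0,"rx": 0,"ry": 0,"rz": -0.06,"gripper": 1},{"dx": 14.8,"dy": -3.9,"dz": 0,"rx": 0,"ry": 0,"rz": -0.08,"gripper": 1},{"dx": 18.4,"dy": -5.1,"dz": 0,"rx": 0,"ry": 0,"rz": -0.1,"gripper": 1},{"dx": 22,"dy": -6.3,"dz": 0,"rx": 0,"ry": 0,"rz": -0.12,"gripper": 1},{"dx": 22,"dy": -6.3,"dz": 0,"rx": 0,"ry": 0,"rz": -0.12,"gripper": 1}])

```text
t: 4.15
eef_pos: [0.5321, -0.1052, 0.2145]
ee_rot: [-3.138, -0.001, 3.113]
force: [2.5, -15.0, -3.5]
width: 0.0114
gripper_force: 20.0
```

```bash
python3 - <<'E'
from h import *
s=arm.get_state(); print({k:np.round(v,4) for k,v in s.items() if k in('eef_pos','ee_rot','force','moment','width','gripper_force')})
E
```

```text
{'eef_pos': array([ 0.5321, -0.1052,  0.2145]), 'ee_rot': array([-3.1381e+00, -6.0000e-04,  3.1132e+00]), 'force': array([  2.55  , -14.9691,  -3.4942]), 'moment': array([-4.9278, -0.9375,  0.0641]), 'gripper_force': np.float64(20.0018), 'width': np.float64(0.0114)}
```

```bash
python3 - <<'E'
from h import *
H=loc2w(-.129,-.131)
print(arc(H,np.arange(1,17)*.06))
E
```

```text
[[11.0, -2.8, np.float64(-0.06)], [21.9, -6.3, np.float64(-0.12)], [32.5, -10.4, np.float64(-0.18)], [42.8, -15.2, np.float64(-0.24)], [52.8, -20.6, np.float64(-0.3)], [62.5, -26.5, np.float64(-0.36)], [71.9, -33.1, np.float64(-0.42)], [80.8, -40.1, np.float64(-0.48)], [89.2, -47.7, np.float64(-0.54)], [97.2, -55.8, np.float64(-0.6)], [104.7, -64.4, np.float64(-0.66)], [111.7, -73.4, np.float64(-0.72)], [118.1, -82.8, np.float64(-0.78)], [124.0, -92.5, np.float64(-0.84)], [129.2, -102.6, np.float64(-0.9)], [133.9, -113.0, np.float64(-0.96)]]
```

jog_arm(targets=[{"dx": 0,"dy": -1,"dz": 0,"rx": 0,"ry": 0,"rz": 0,"gripper": 1},{"dx": 5.5,"dy": -2.4,"dz": 0,"rx": 0,"ry": 0,"rz": -0.03,"gripper": 1},{"dx": 11,"dy": -3.8,"dz": 0,"rx": 0,"ry": 0,"rz": -0.06,"gripper": 1},{"dx": 16.5,"dy": -5.5,"dz": 0,"rx": 0,"ry": 0,"rz": -0.09,"gripper": 1},{"dx": 21.9,"dy": -7.3,"dz": 0,"rx": 0,"ry": 0,"rz": -0.12,"gripper": 1},{"dx": 27.2,"dy": -9.3,"dz": 0,"rx": 0,"ry": 0,"rz": -0.15,"gripper": 1},{"dx": 32.5,"dy": -11.4,"dz": 0,"rx": 0,"ry": 0,"rz": -0.18,"gripper": 1},{"dx": 32.5,"dy": -11.4,"dz": 0,"rx": 0,"ry": 0,"rz": -0.18,"gripper": 1}])

```text
t: 4.82
eef_pos: [0.4997, -0.1154, 0.2146]
ee_rot: [-3.138, -0.0, -2.989]
force: [5.1, -13.5, -6.7]
width: 0.0113
gripper_force: 20.0
```

```bash
python3 - <<'E'
from h import *
s=arm.get_state(); print(s['eef_pos'],s['force'])
H=loc2w(-.129,-.131)
# circle through three points: 
P=np.array([[.5552,-.1007],[.5321,-.1052],s['eef_pos'][:2]])
A=np.c_[2*P,np.ones(3)]; c=np.linalg.solve(A,(P**2).sum(1)); print('centre',c[:2],np.linalg.norm(P-c[:2],axis=1), np.linalg.norm(P-H,axis=1))
print(arc(H,np.arange(1,9)*.06))
E
```

```text
[ 0.49967999 -0.11544644  0.21455066] [  5.10970913 -13.47611985  -6.71219473]
centre [ 0.59199524 -0.35112223] [0.25311101 0.25311101 0.25311101] [0.19116058 0.18971976 0.18892573]
[[11.0, -2.8, np.float64(-0.06)], [21.8, -6.3, np.float64(-0.12)], [32.3, -10.4, np.float64(-0.18)], [42.6, -15.1, np.float64(-0.24)], [52.6, -20.4, np.float64(-0.3)], [62.3, -26.4, np.float64(-0.36)], [71.6, -32.9, np.float64(-0.42)], [80.5, -39.9, np.float64(-0.48)]]
```

jog_arm(targets=[{"dx": 11,"dy": -3.3,"dz": 0,"rx": 0,"ry": 0,"rz": -0.06,"gripper": 1},{"dx": 21.8,"dy": -7,"dz": 0,"rx": 0,"ry": 0,"rz": -0.12,"gripper": 1},{"dx": 32.3,"dy": -11.2,"dz": 0,"rx": 0,"ry": 0,"rz": -0.18,"gripper": 1},{"dx": 42.6,"dy": -16,"dz": 0,"rx": 0,"ry": 0,"rz": -0.24,"gripper": 1},{"dx": 52.6,"dy": -21.4,"dz": 0,"rx": 0,"ry": 0,"rz": -0.3,"gripper": 1},{"dx": 62.3,"dy": -27.4,"dz": 0,"rx": 0,"ry": 0,"rz": -0.36,"gripper": 1},{"dx": 71.6,"dy": -33.9,"dz": 0,"rx": 0,"ry": 0,"rz": -0.42,"gripper": 1},{"dx": 71.6,"dy": -33.9,"dz": 0,"rx": 0,"ry": 0,"rz": -0.42,"gripper": 1}])

```text
t: 5.48
eef_pos: [0.4351, -0.1594, 0.2146]
ee_rot: [-3.138, 0.002, -2.567]
force: [10.5, -10.6, -11.5]
width: 0.0116
gripper_force: 20.0
```

```bash
python3 - <<'E'
from h import *
s=arm.get_state(); print(s['eef_pos'],s['force'],s['width'])
P=np.array([[.5552,-.1007],[.5321,-.1052],[.4997,-.1154],s['eef_pos'][:2]])
A=np.c_[2*P,np.ones(4)]; c=np.linalg.lstsq(A,(P**2).sum(1))[0][:2]; print('centre',c,np.linalg.norm(P-c,axis=1))
H=loc2w(-.129,-.131);print(H,np.linalg.norm(P-H,axis=1))
v=s['eef_pos'][:2]-H; v0=P[0]-H; print('angle',np.arctan2(v[1],v[0])-np.arctan2(v0[1],v0[0]))
print(arc(H,np.arange(1,13)*.08))
E
```

```text
[ 0.4351162  -0.15937971  0.21460421] [ 10.53546992 -10.58085296 -11.4923964 ] 0.011644844068235542
centre [ 0.57876742 -0.30167699] [0.20235408 0.2019432  0.20236298 0.20219839]
[ 0.56848246 -0.29139856] [0.19116058 0.18971976 0.18896169 0.18765803]
angle 0.7209359724758297
[[14.5, -3.8, np.float64(-0.08)], [28.7, -8.8, np.float64(-0.16)], [42.4, -14.8, np.float64(-0.24)], [55.6, -22.0, np.float64(-0.32)], [68.2, -30.2, np.float64(-0.4)], [80.1, -39.3, np.float64(-0.48)], [91.2, -49.4, np.float64(-0.56)], [101.5, -60.3, np.float64(-0.64)], [110.9, -72.0, np.float64(-0.72)], [119.3, -84.5, np.float64(-0.8)], [126.7, -97.5, np.float64(-0.88)], [133.0, -111.2, np.float64(-0.96)]]
```

jog_arm(targets=[{"dx": 0,"dy": -2,"dz": 1,"rx": 0,"ry": 0,"rz": 0,"gripper": 1},{"dx": 14.5,"dy": -6.3,"dz": 1,"rx": 0,"ry": 0,"rz": -0.08,"gripper": 1},{"dx": 28.7,"dy": -11.8,"dz": 1,"rx": 0,"ry": 0,"rz": -0.16,"gripper": 1},{"dx": 42.4,"dy": -17.8,"dz": 1,"rx": 0,"ry": 0,"rz": -0.24,"gripper": 1},{"dx": 55.6,"dy": -25,"dz": 1,"rx": 0,"ry": 0,"rz": -0.32,"gripper": 1},{"dx": 68.2,"dy": -33.2,"dz": 1,"rx": 0,"ry": 0,"rz": -0.4,"gripper": 1},{"dx": 79.5,"dy": -42,"dz": 1,"rx": 0,"ry": 0,"rz": -0.48,"gripper": 1},{"dx": 79.5,"dy": -42,"dz": 1,"rx": 0,"ry": 0,"rz": -0.48,"gripper": 1}])

```text
t: 6.15
eef_pos: [0.3892, -0.2374, 0.2144]
ee_rot: [-3.141, -0.001, -2.086]
force: [-4.0, 0.1, 7.7]
width: 0.0117
gripper_force: 20.0
```

```bash
python3 - <<'E'
from h import *
s=arm.get_state(); print(s['eef_pos'],s['force'],s['width'])
P=np.array([[.5552,-.1007],[.5321,-.1052],[.4997,-.1154],[.4351,-.1594],s['eef_pos'][:2]])
A=np.c_[2*P,np.ones(5)]; c=np.linalg.lstsq(A,(P**2).sum(1))[0][:2]; print('centre',c,np.linalg.norm(P-c,axis=1))
H=loc2w(-.129,-.131);print(H,np.linalg.norm(P-H,axis=1))
v=s['eef_pos'][:2]-H; v0=P[0]-H; print('angle',np.arctan2(v[1],v[0])-np.arctan2(v0[1],v0[0]))
print(arc(H,np.arange(1,13)*.08))
E
```

```text
[ 0.38918889 -0.23737357  0.21444653] [-4.02383249  0.12992231  7.67640202] 0.011722685373126103
centre [ 0.57574506 -0.29532014] [0.19570156 0.19506553 0.19533077 0.19558967 0.19534843]
[ 0.56848246 -0.29139856] [0.19116058 0.18971976 0.18896169 0.18765527 0.1872562 ]
angle 1.2085883728181173
[[14.5, -3.9, np.float64(-0.08)], [28.6, -8.9, np.float64(-0.16)], [42.2, -15.1, np.float64(-0.24)], [55.3, -22.3, np.float64(-0.32)], [67.8, -30.5, np.float64(-0.4)], [79.7, -39.8, np.float64(-0.48)], [90.7, -49.9, np.float64(-0.56)], [100.9, -60.9, np.float64(-0.64)], [110.1, -72.6, np.float64(-0.72)], [118.4, -85.1, np.float64(-0.8)], [125.7, -98.2, np.float64(-0.88)], [131.9, -111.8, np.float64(-0.96)]]
```

```bash
python3 - <<'E'
from h import *
print(arc(np.array([.5757,-.2953]),np.arange(1,9)*.0725))
E
```

```text
[[13.7, -3.5, np.float64(-0.072)], [27.1, -8.0, np.float64(-0.145)], [40.2, -13.5, np.float64(-0.217)], [52.8, -19.9, np.float64(-0.29)], [65.0, -27.1, np.float64(-0.362)], [76.5, -35.3, np.float64(-0.435)], [87.5, -44.3, np.float64(-0.507)], [97.8, -54.0, np.float64(-0.58)]]
```

jog_arm(targets=[{"dx": 13.7,"dy": -3.5,"dz": 0,"rx": 0,"ry": 0,"rz": -0.072,"gripper": 1},{"dx": 27.1,"dy": -8,"dz": 0,"rx": 0,"ry": 0,"rz": -0.145,"gripper": 1},{"dx": 40.2,"dy": -13.5,"dz": 0,"rx": 0,"ry": 0,"rz": -0.217,"gripper": 1},{"dx": 52.8,"dy": -20,"dz": 0,"rx": 0,"ry": 0,"rz": -0.29,"gripper": 1},{"dx": 65,"dy": -27.2,"dz": 0,"rx": 0,"ry": 0,"rz": -0.362,"gripper": 1},{"dx": 76.5,"dy": -35.4,"dz": 0,"rx": 0,"ry": 0,"rz": -0.435,"gripper": 1},{"dx": 87.5,"dy": -44.5,"dz": 0,"rx": 0,"ry": 0,"rz": -0.507,"gripper": 1},{"dx": 97.8,"dy": -54.2,"dz": 0,"rx": 0,"ry": 0,"rz": -0.58,"gripper": 1}])

```text
t: 6.82
eef_pos: [0.3885, -0.3485, 0.2145]
ee_rot: [-3.141, -0.001, -1.507]
force: [1.6, 1.5, 5.8]
width: 0.0115
gripper_force: 20.0
```

jog_arm(targets=[{"dx": 0,"dy": 0,"dz": 0,"rx": 0,"ry": 0,"rz": 0,"gripper": 1},{"dx": 0,"dy": 0,"dz": 0,"rx": 0,"ry": 0,"rz": 0,"gripper": 0.5},{"dx": 0,"dy": 0,"dz": 0,"rx": 0,"ry": 0,"rz": 0,"gripper": 0.5},{"dx": 0,"dy": 0,"dz": 0,"rx": 0,"ry": 0,"rz": 0,"gripper": 0.5},{"dx": 0,"dy": 0,"dz": -25,"rx": 0,"ry": 0,"rz": 0,"gripper": 0.5},{"dx": 0,"dy": 0,"dz": -65,"rx": 0,"ry": 0,"rz": 0,"gripper": 0.3},{"dx": 0,"dy": 0,"dz": -85,"rx": 0,"ry": 0,"rz": 0,"gripper": 0.3},{"dx": 0,"dy": 0,"dz": -85,"rx": 0,"ry": 0,"rz": 0,"gripper": 0.3}])

```text
t: 7.48
eef_pos: [0.3902, -0.3484, 0.3038]
ee_rot: [-3.135, -0.005, -1.51]
force: [-0.2, -0.4, -0.4]
width: 0.0527
gripper_force: 0.0
```

```bash
python3 - <<'E'
from h import *
s=arm.get_state(); print(s['eef_pos'],s['ee_rot'],s['q'],s['width'])
f=grab('top'); np.savez('f_top2.npz',**f); g=grab('scene'); np.savez('f_sc2.npz',**g)
A=f['frame'][80:230,190:390]; A=cv2.resize(A,(760,570),interpolation=cv2.INTER_CUBIC)
cv2.imwrite('pics/t2.png',A[:,:,::-1])
C=cloud(f)
m=((C[...,2]>.225)&(C[...,2]<.25)&(C[...,0]>.33)&(C[...,0]<.62)&(C[...,1]>-.4)&(C[...,1]<-.22))
print(m.sum(),cv2.minAreaRect(C[m][:,:2].astype(np.float32)*1000))
E
```

```text
[ 0.39022675 -0.34842467  0.30378222] [-3.13508574 -0.00461769 -1.50976116] [-0.35229906  0.069007   -0.23656048  0.00169782 -1.25741555  0.41283217] 0.05270085455996706
456 ((478.60699462890625, -303.6056213378906), (280.8148193359375, 73.75189208984375), 4.4317193031311035)
```

View pics/t2.png

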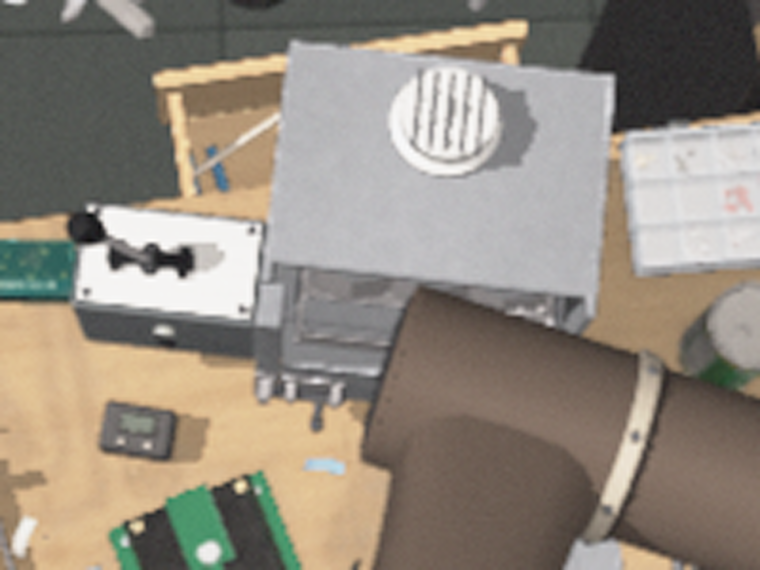

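```bash
python3 - <<'E'
from h import *
print(rows([.56,-.158,.31],[np.pi,0,2.9926]))
E
```

```text
[-178.5, -182.4, -10.5, -0.002, 0.001, 1.78]
```

jog_arm(targets=[{"dx": -20,"dy": -20,"dz": -10,"rx": 0,"ry": 0,"rz": 0.12,"gripper": 0.3},{"dx": -40,"dy": -40,"dz": -10,"rx": 0,"ry": 0,"rz": 0.24,"gripper": 0.3},{"dx": -60,"dy": -60,"dz": -10,"rx": 0,"ry": 0,"rz": 0.36,"gripper": 0.3},{"dx": -80,"dy": -80,"dz": -10,"rx": 0,"ry": 0,"rz": 0.48,"gripper": 0.3},{"dx": -100,"dy": -100,"dz": -10,"rx": 0,"ry": 0,"rz": 0.6,"gripper": 0.3},{"dx": -120,"dy": -120,"dz": -10,"rx": 0,"ry": 0,"rz": 0.72,"gripper": 0.3},{"dx": -140,"dy": -140,"dz": -10,"rx": 0,"ry": 0,"rz": 0.84,"gripper": 0.3},{"dx": -160,"dy": -160,"dz": -10,"rx": 0,"ry": 0,"rz": 0.96,"gripper": 0.3}])

```text
t: 8.25
eef_pos: [0.5386, -0.1766, 0.307]
ee_rot: [3.14, -0.002, -2.477]
force: [-0.7, -1.3, -0.3]
width: 0.061
gripper_force: 0.0
```

```bash
python3 - <<'E'
from h import *
print(rows([.56,-.158,.31],[np.pi,0,2.9926]))
E
```

```text
[-28.3, 1.4, -3.0, 0.001, -0.002, 0.814]
```

jog_arm(targets=[{"dx": -24,"dy": -2,"dz": 0,"rx": 0,"ry": 0,"rz": 0.12,"gripper": 0.3},{"dx": -24,"dy": -2,"dz": 0,"rx": 0,"ry": 0,"rz": 0.24,"gripper": 0.3},{"dx": -24,"dy": -2,"dz": 0,"rx": 0,"ry": 0,"rz": 0.36,"gripper": 0.3},{"dx": -24,"dy": -2,"dz": 0,"rx": 0,"ry": 0,"rz": 0.48,"gripper": 0.3},{"dx": -24,"dy": -2,"dz": 0,"rx": 0,"ry": 0,"rz": 0.6,"gripper": 0.3},{"dx": -24,"dy": -2,"dz": 0,"rx": 0,"ry": 0,"rz": 0.72,"gripper": 0.3},{"dx": -24,"dy": -2,"dz": 0,"rx": 0,"ry": 0,"rz": 0.8,"gripper": 0.3},{"dx": -24,"dy": -2,"dz": 0,"rx": 0,"ry": 0,"rz": 0.8,"gripper": 0.3}])

```text
t: 8.92
eef_pos: [0.5579, -0.1644, 0.3069]
ee_rot: [3.141, -0.003, 3.009]
force: [1.1, -0.2, -0.5]
width: 0.0612
gripper_force: 0.0
```

```bash
python3 - <<'E'
from h import *
f=grab('wrist'); save(f,'w2.png'); np.savez('w2.npz',**f); C=cloud(f)
s=arm.get_state(); print(s['eef_pos'],s['ee_rot'])
p=loc2w(-.1095,0); print(p)
m=(C[...,2]>.17)&(C[...,2]<.26)&(abs(C[...,0]-p[0])<.025)&(abs(C[...,1]-p[1])<.04)
P=C[m]; print(m.sum())
for z in np.arange(.175,.26,.01):
    q=P[abs(P[:,2]-z)<.005]
    if len(q): print(z.round(3),len(q),q.min(0).round(4),q.max(0).round(4),np.median(q,0).round(4))
# leaf top
m=(C[...,2]>.225)&(C[...,2]<.25)&(C[...,1]<-.24)
print(m.sum()); 
if m.sum()>20: print(cv2.minAreaRect(C[m][:,:2].astype(np.float32)*1000))
E
```

```text
[ 0.5580273  -0.16449636  0.30714117] [ 3.14157855e+00 -2.36050556e-03  3.01414641e+00]
[ 0.60721326 -0.1647448 ]
653
0.175 148 [ 0.6001 -0.2042  0.17  ] [ 0.6159 -0.125   0.18  ] [ 0.6039 -0.1723  0.1728]
0.185 84 [ 0.6014 -0.1807  0.18  ] [ 0.6115 -0.1675  0.19  ] [ 0.6032 -0.1733  0.1838]
0.195 65 [ 0.6015 -0.1799  0.1901] [ 0.607  -0.1685  0.1996] [ 0.603  -0.1732  0.1948]
0.205 80 [ 0.6015 -0.1796  0.2003] [ 0.6063 -0.1684  0.2098] [ 0.6031 -0.173   0.2052]
0.215 89 [ 0.6017 -0.1792  0.21  ] [ 0.609  -0.1681  0.22  ] [ 0.603  -0.1729  0.2153]
0.225 187 [ 0.6015 -0.1799  0.22  ] [ 0.6109 -0.168   0.2295] [ 0.6053 -0.1736  0.2259]
12403
((530.8128051757812, -277.94110107421875), (239.73377990722656, 42.50145721435547), 7.489110469818115)
```

View pics/w2.png

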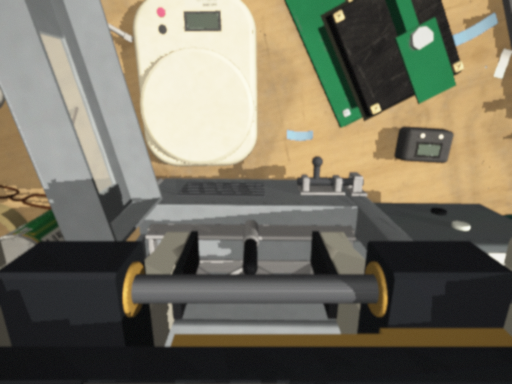

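The pull post is at (252,245) in the wrist view, with its axis at (0.6075, -0.174) and its top at 0.228. The opened leaf runs along the left of the picture.

```bash
python3 - <<'E'
from h import *
print(rows([.6075,-.174,.305],[np.pi,0,2.9926]),rows([.6075,-.174,.218],[np.pi,0,2.9926]))
C=cloud(dict(np.load('w2.npz')))
m=(C[...,2]>.236)&(C[...,2]<.25)&(C[...,1]<-.24)&(C[...,0]>.35)&(C[...,0]<.56)
P=C[m][:,:2]; xs=np.linspace(.36,.56,11)
e=[(x,np.percentile(P[abs(P[:,0]-x)<.008][:,1],[1,99])) for x in xs if (abs(P[:,0]-x)<.008).sum()>30]
X=np.array([a for a,_ in e]);Y=np.array([b for _,b in e]);print(np.c_[X,Y].round(3).tolist())
print([np.degrees(np.arctan(np.polyfit(X,Y[:,i],1)[0])) for i in (0,1)])
E
```

```text
[-50.3, -3.1, 2.0, -0.0, -0.002, 0.022] [-50.5, -3.1, 89.0, -0.0, -0.002, 0.022]
[[0.42, -0.291, -0.272], [0.44, -0.299, -0.27], [0.46, -0.302, -0.269], [0.48, -0.301, -0.267], [0.5, -0.3, -0.266], [0.52, -0.298, -0.264], [0.54, -0.297, -0.263], [0.56, -0.295, -0.262]]
[np.float64(-0.2523710431818535), np.float64(4.041278556218219)]
```

jog_arm(targets=[{"dx": -30,"dy": -2,"dz": 0,"rx": 0,"ry": 0,"rz": 0.02,"gripper": 0.3},{"dx": -50.3,"dy": -3,"dz": 0,"rx": 0,"ry": 0,"rz": 0.02,"gripper": 0.3},{"dx": -50.3,"dy": -3,"dz": 10,"rx": 0,"ry": 0,"rz": 0.02,"gripper": 0.3},{"dx": -50.3,"dy": -3,"dz": 35,"rx": 0,"ry": 0,"rz": 0.02,"gripper": 0.3},{"dx": -50.3,"dy": -3,"dz": 60,"rx": 0,"ry": 0,"rz": 0.02,"gripper": 0.3},{"dx": -50.3,"dy": -3,"dz": 80,"rx": 0,"ry": 0,"rz": 0.02,"gripper": 0.3},{"dx": -50.3,"dy": -3,"dz": 89,"rx": 0,"ry": 0,"rz": 0.02,"gripper": 0.4},{"dx": -50.3,"dy": -3,"dz": 89,"rx": 0,"ry": 0,"rz": 0.02,"gripper": 1}], force=20)

```text
t: 9.63
eef_pos: [0.6063, -0.174, 0.2165]
ee_rot: [-3.141, -0.005, 2.994]
force: [-0.1, -0.1, 0.4]
width: 0.0529
gripper_force: 0.0
```

jog_arm(targets=[{"dx": 0,"dy": 0,"dz": 0,"rx": 0,"ry": 0,"rz": 0,"gripper": 1},{"dx": 0,"dy": 0,"dz": 0,"rx": 0,"ry": 0,"rz": 0,"gripper": 1},{"dx": 0,"dy": 0,"dz": 0,"rx": 0,"ry": 0,"rz": 0,"gripper": 1},{"dx": 0,"dy": 0,"dz": 0,"rx": 0,"ry": 0,"rz": 0,"gripper": 1},{"dx": 0,"dy": 0,"dz": 0,"rx": 0,"ry": 0,"rz": 0,"gripper": 1},{"dx": 5,"dy": 0,"dz": 0,"rx": 0,"ry": 0,"rz": 0,"gripper": 1},{"dx": 10,"dy": 0,"dz": 0,"rx": 0,"ry": 0,"rz": 0,"gripper": 1},{"dx": 15,"dy": 0,"dz": 0,"rx": 0,"ry": 0,"rz": 0,"gripper": 1}])

```text
t: 10.3
eef_pos: [0.5932, -0.1729, 0.2199]
ee_rot: [-3.141, 0.001, 2.992]
force: [1.9, -4.7, -1.4]
width: 0.0113
gripper_force: 20.0
```

```bash
python3 - <<'E'
from h import *
s=arm.get_state(); print(s['eef_pos'],s['ee_rot'],s['force'],s['width'],s['gripper_force'])
E
```

```text
[ 0.59322926 -0.17288145  0.21994731] [-3.14053244e+00  1.32177960e-03  2.99229273e+00] [ 1.86637357 -4.65985106 -1.44186366] 0.011332015608973279 20.00018835067749
```

jog_arm(targets=[{"dx": 15,"dy": 0,"dz": 0,"rx": 0,"ry": 0,"rz": 0,"gripper": 1},{"dx": 35,"dy": 0,"dz": 0,"rx": 0,"ry": 0,"rz": 0,"gripper": 1},{"dx": 55,"dy": 0,"dz": 0,"rx": 0,"ry": 0,"rz": 0,"gripper": 1},{"dx": 75,"dy": 0,"dz": 0,"rx": 0,"ry": 0,"rz": 0,"gripper": 1},{"dx": 95,"dy": 0,"dz": 0,"rx": 0,"ry": 0,"rz": 0,"gripper": 1},{"dx": 115,"dy": 0,"dz": 0,"rx": 0,"ry": 0,"rz": 0,"gripper": 1},{"dx": 135,"dy": 0,"dz": 0,"rx": 0,"ry": 0,"rz": 0,"gripper": 1},{"dx": 150,"dy": 0,"dz": 0,"rx": 0,"ry": 0,"rz": 0,"gripper": 1}])

```text
t: 10.97
eef_pos: [0.4431, -0.151, 0.2199]
ee_rot: [-3.14, 0.001, 2.992]
force: [1.4, -9.3, -2.6]
width: 0.0114
gripper_force: 20.0
```

jog_arm(targets=[{"dx": 8,"dy": 0,"dz": 0,"rx": 0,"ry": 0,"rz": 0,"gripper": 1},{"dx": 16,"dy": 0,"dz": 0,"rx": 0,"ry": 0,"rz": 0,"gripper": 1},{"dx": 22,"dy": 0,"dz": 0,"rx": 0,"ry": 0,"rz": 0,"gripper": 1},{"dx": 26,"dy": 0,"dz": 0,"rx": 0,"ry": 0,"rz": 0,"gripper": 1},{"dx": 29,"dy": 0,"dz": 0,"rx": 0,"ry": 0,"rz": 0,"gripper": 1},{"dx": 29,"dy": 0,"dz": 0,"rx": 0,"ry": 0,"rz": 0,"gripper": 1},{"dx": 29,"dy": 0,"dz": 0,"rx": 0,"ry": 0,"rz": 0,"gripper": 1},{"dx": 29,"dy": 0,"dz": 0,"rx": 0,"ry": 0,"rz": 0,"gripper": 1}])

```text
t: 11.63
eef_pos: [0.4189, -0.1474, 0.2203]
ee_rot: [-3.139, 0.007, 2.993]
force: [14.8, -18.3, -14.9]
width: 0.0114
gripper_force: 20.0
```

```bash
python3 - <<'E'
from h import *
s=arm.get_state(); print(s['eef_pos'],s['ee_rot'],s['force'],s['width'],s['gripper_force'])
print(np.linalg.norm(s['eef_pos'][:2]-[.6075,-.174]))
E
```

```text
[ 0.41890965 -0.14741469  0.2202638 ] [-3.13877693  0.00666675  2.99316911] [ 14.78274133 -18.28386685 -14.86844023] 0.01140037340815719 19.99345377087593
0.19045498214087586
```

jog_arm(targets=[{"dx": -1,"dy": 0,"dz": 0,"rx": 0,"ry": 0,"rz": 0,"gripper": 0.6},{"dx": -1,"dy": 0,"dz": 0,"rx": 0,"ry": 0,"rz": 0,"gripper": 0.5},{"dx": -1,"dy": 0,"dz": 0,"rx": 0,"ry": 0,"rz": 0,"gripper": 0.5},{"dx": -1,"dy": 0,"dz": 0,"rx": 0,"ry": 0,"rz": 0,"gripper": 0.5},{"dx": -1,"dy": 0,"dz": -30,"rx": 0,"ry": 0,"rz": 0,"gripper": 0.5},{"dx": -1,"dy": 0,"dz": -65,"rx": 0,"ry": 0,"rz": 0,"gripper": 0},{"dx": -1,"dy": 0,"dz": -100,"rx": 0,"ry": 0,"rz": 0,"gripper": 0},{"dx": -1,"dy": 0,"dz": -110,"rx": 0,"ry": 0,"rz": 0,"gripper": 0}])

```text
t: 12.3
eef_pos: [0.4187, -0.146, 0.335]
ee_rot: [3.142, 0.007, 2.993]
force: [1.4, 0.1, 0.8]
width: 0.0582
gripper_force: 0.0
```

```bash
python3 - <<'E'
from h import *
print(rows([.53,.29,.33],[np.pi,0,-2.856]))
E
```

```text
[-45.5, 447.6, 5.4, -0.002, 0.007, -0.434]
```

jog_arm(targets=[{"dx": -4,"dy": 38,"dz": 0,"rx": 0,"ry": 0.005,"rz": -0.1,"gripper": 0},{"dx": -8,"dy": 76,"dz": 0,"rx": 0,"ry": 0.005,"rz": -0.2,"gripper": 0},{"dx": -12,"dy": 114,"dz": 0,"rx": 0,"ry": 0.005,"rz": -0.3,"gripper": 0},{"dx": -16,"dy": 152,"dz": 0,"rx": 0,"ry": 0.005,"rz": -0.434,"gripper": 0},{"dx": -20,"dy": 190,"dz": 0,"rx": 0,"ry": 0.005,"rz": -0.434,"gripper": 0},{"dx": -24,"dy": 228,"dz": 0,"rx": 0,"ry": 0.005,"rz": -0.434,"gripper": 0},{"dx": -28,"dy": 266,"dz": 0,"rx": 0,"ry": 0.005,"rz": -0.434,"gripper": 0},{"dx": -32,"dy": 304,"dz": 0,"rx": 0,"ry": 0.005,"rz": -0.434,"gripper": 0}])

```text
t: 12.97
eef_pos: [0.4938, 0.1523, 0.3298]
ee_rot: [3.14, -0.004, -2.856]
force: [0.6, -0.5, 0.0]
width: 0.0875
gripper_force: 0.0
```

```bash
python3 - <<'E'
from h import *
s=arm.get_state(); print(s['eef_pos'],s['q'])
print(rows([.53,.29,.33],[np.pi,0,-2.856]))
E
```

```text
[0.4937556  0.15234993 0.32979417] [ 0.67731944  0.0532032  -0.19332559 -0.00312174 -1.32760719 -1.96185964]
[-73.5, 121.9, -0.3, 0.002, -0.004, -0.0]
```

jog_arm(targets=[{"dx": -18,"dy": 30,"dz": 0,"rx": 0,"ry": 0,"rz": 0,"gripper": 0},{"dx": -36,"dy": 60,"dz": 0,"rx": 0,"ry": 0,"rz": 0,"gripper": 0},{"dx": -55,"dy": 90,"dz": 0,"rx": 0,"ry": 0,"rz": 0,"gripper": 0},{"dx": -73,"dy": 122,"dz": 0,"rx": 0,"ry": 0,"rz": 0,"gripper": 0},{"dx": -73,"dy": 122,"dz": 0,"rx": 0,"ry": 0,"rz": 0,"gripper": 0},{"dx": -73,"dy": 122,"dz": 0,"rx": 0,"ry": 0,"rz": 0,"gripper": 0},{"dx": -73,"dy": 122,"dz": 0,"rx": 0,"ry": 0,"rz": 0,"gripper": 0},{"dx": -73,"dy": 122,"dz": 0,"rx": 0,"ry": 0,"rz": 0,"gripper": 0}])

```text
t: 13.63
eef_pos: [0.5295, 0.2871, 0.3295]
ee_rot: [3.14, -0.005, -2.857]
force: [-0.4, -0.3, 0.2]
width: 0.0876
gripper_force: 0.0
```

```bash
python3 - <<'E'
from h import *
f=grab('wrist'); save(f,'w3.png'); np.savez('w3.npz',**f); C=cloud(f)
m=((f['frame'].max(-1)<80)&(C[...,2]>.030)&(C[...,2]<.06)&(C[...,0]>.3)&(C[...,0]<.62)&(C[...,1]>.1)&(C[...,1]<.5)).astype(np.uint8)
m=cv2.morphologyEx(m,cv2.MORPH_OPEN,np.ones((5,5)))
k,l,st,ce=cv2.connectedComponentsWithStats(m)
for i in range(1,k):
    if st[i,4]>600:
        P=C[l==i]; print(st[i].tolist(),cv2.minAreaRect(P[:,:2].astype(np.float32)*1000),np.percentile(P[:,2],[50,95,99]).round(4))
g=grab('top'); np.savez('f_top3.npz',**g)
A=cv2.resize(g['frame'][80:230,190:390],(760,570),interpolation=cv2.INTER_CUBIC)
cv2.imwrite('pics/t3.png',A[:,:,::-1])
E
```

```text
[207, 26, 24, 129, 2443] ((466.8299560546875, 221.90109252929688), (155.87123107910156, 28.497760772705078), 15.202322959899902) [0.0432 0.046  0.0469]
[315, 28, 27, 128, 2433] ((429.1658630371094, 357.068359375), (154.66217041015625, 26.42478370666504), 17.081478118896484) [0.0432 0.0461 0.0469]
```

View pics/w3.png

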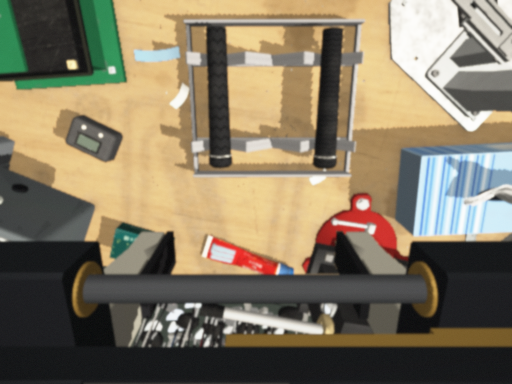

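View pics/t3.png

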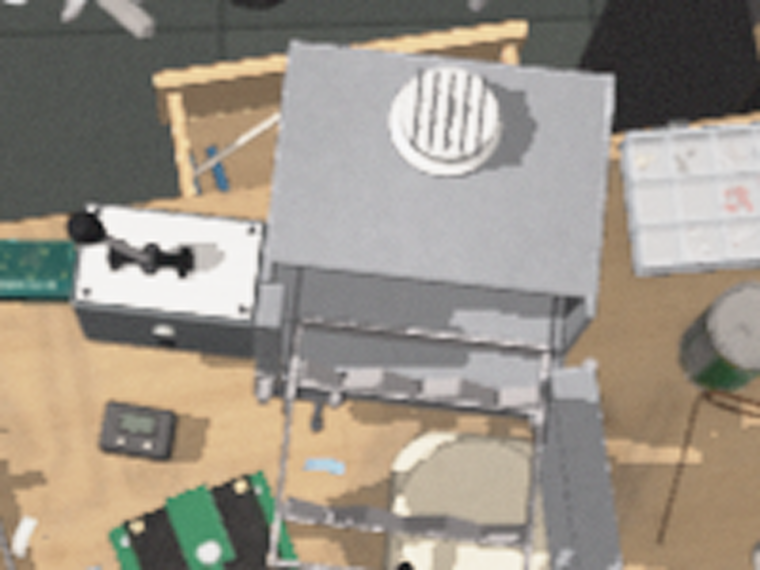

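In w3 the stand holds two grips, at (218,97) and (328,97). Its middle pair is empty. t3 shows the rack fully out at crop (280–560, 320–565) with the leaf clear on its right.

```bash
python3 - <<'E'
from h import *
f=dict(np.load('w3.npz')); C=cloud(f)
for (u0,u1) in ((200,240),(306,350)):
    m=np.zeros(C.shape[:2],bool); m[20:175,u0:u1]=(C[20:175,u0:u1,2]>.039)
    m=cv2.morphologyEx(m.astype(np.uint8),cv2.MORPH_OPEN,np.ones((4,4)))
    k,l,st,ce=cv2.connectedComponentsWithStats(m); i=1+np.argmax(st[1:,4]); P=C[l==i]
    X=P[:,:2]; c=X.mean(0); w,V=np.linalg.eigh(np.cov((X-c).T)); a=V[:,1]*np.sign(V[0,1]); t=(X-c)@a; n=(X-c)@np.array([-a[1],a[0]])
    print(st[i].tolist(),'axis deg',np.degrees(np.arctan2(a[1],a[0])),'len',np.ptp(t),np.percentile(t,[.5,99.5]).round(4),'width',np.percentile(n,[2,98]).round(4),'centre',(c+a*(t.min()+t.max())/2+np.array([-a[1],a[0]])*np.percentile(n,[2,98]).mean()).round(4),'top',np.percentile(P[:,2],97))
print(arm.get_state()['eef_pos'])
# rack from top/scene depth
for n,fn in (('top','f_top3.npz'),):
    f=dict(np.load(fn)); C=cloud(f)
    m=(C[...,2]>.13)&(C[...,2]<.2)&(C[...,0]>.36)&(C[...,0]<.64)&(C[...,1]>-.26)&(C[...,1]<-.03)
    yaw=-.146; ux=np.array([np.cos(yaw),np.sin(yaw)]); uy=np.array([-ux[1],ux[0]])
    L=(C[m][:,:2]-[.4195,-.147])@np.stack([ux,uy],1); Z=C[m][:,2]
    print('x hist',[(round(x,3),int(((L[:,0]>=x)&(L[:,0]<x+.008)).sum()),np.percentile(Z[(L[:,0]>=x)&(L[:,0]<x+.008)],[10,50,95]).round(3).tolist() if ((L[:,0]>=x)&(L[:,0]<x+.008)).any() else 0) for x in np.arange(-.02,.21,.008)])
    print('y ext',np.percentile(L[:,1],[1,5,95,99]))
E
```

```text
[208, 27, 23, 142, 2382] axis deg 16.555249156077117 len 0.1834782891558297 [-0.0862  0.0957] width [-0.0113  0.0107] centre [0.481 0.226] top 0.04715654517332752
[316, 29, 27, 141, 2411] axis deg 16.706035414087328 len 0.18334518542726144 [-0.0853  0.0964] width [-0.0109  0.0156] centre [0.4421 0.3659] top 0.0472112653389147
[0.5297062  0.28690661 0.32995606]
x hist [(np.float64(-0.02), 0, 0), (np.float64(-0.012), 1, [0.172, 0.172, 0.172]), (np.float64(-0.004), 149, [0.15, 0.167, 0.179]), (np.float64(0.004), 22, [0.153, 0.166, 0.172]), (np.float64(0.012), 7, [0.152, 0.152, 0.155]), (np.float64(0.02), 12, [0.15, 0.153, 0.157]), (np.float64(0.028), 9, [0.149, 0.154, 0.158]), (np.float64(0.036), 181, [0.145, 0.16, 0.181]), (np.float64(0.044), 183, [0.155, 0.168, 0.183]), (np.float64(0.052), 39, [0.155, 0.165, 0.18]), (np.float64(0.06), 9, [0.147, 0.152, 0.156]), (np.float64(0.068), 10, [0.144, 0.155, 0.157]), (np.float64(0.076), 12, [0.15, 0.153, 0.158]), (np.float64(0.084), 10, [0.152, 0.155, 0.159]), (np.float64(0.092), 7, [0.149, 0.152, 0.157]), (np.float64(0.1), 9, [0.144, 0.155, 0.161]), (np.float64(0.108), 6, [0.146, 0.15, 0.157]), (np.float64(0.116), 3, [0.156, 0.156, 0.158]), (np.float64(0.124), 6, [0.15, 0.154, 0.155]), (np.float64(0.132), 9, [0.151, 0.153, 0.157]), (np.float64(0.14), 6, [0.15, 0.152, 0.175]), (np.float64(0.148), 237, [0.146, 0.16, 0.182]), (np.float64(0.156), 156, [0.154, 0.167, 0.182]), (np.float64(0.164), 49, [0.132, 0.153, 0.193]), (np.float64(0.172), 63, [0.13, 0.132, 0.153]), (np.float64(0.18), 93, [0.131, 0.133, 0.188]), (np.float64(0.188), 76, [0.13, 0.132, 0.193]), (np.float64(0.196), 246, [0.136, 0.161, 0.176]), (np.float64(0.204), 20, [0.132, 0.134, 0.141])]
y ext [-0.10046467 -0.09014171  0.10623236  0.14089802]
```

```bash
python3 - <<'E'
from h import *
f=dict(np.load('w3.npz')); C=cloud(f)
a=np.radians(16.6); ux=np.array([np.cos(a),np.sin(a)]); uy=np.array([-ux[1],ux[0]])
for c in ([.4765,.2245],[.4376,.3602]):
    L=(C[...,:2]-c)@np.stack([ux,uy],1)
    for lo in (-.03,.0):
        m=(L[...,0]>lo)&(L[...,0]<lo+.03)&(abs(L[...,1])<.09)
        print(c,lo,[(int(b*1000),round(np.percentile(C[m&(L[...,1]>b)&(L[...,1]<b+.004)][:,2],90)*1000)) for b in np.arange(-.06,.06,.004)])
print(rows([.4765,.2245,.12],[np.pi,0,-2.852]),rows([.4765,.2245,.038],[np.pi,0,-2.852]))
E
```

```text
[0.4765, 0.2245] -0.03 [(-60, 2), (-55, 3), (-51, 4), (-47, 3), (-43, 14), (-39, 13), (-35, 1), (-31, 2), (-27, 2), (-23, 2), (-19, 2), (-15, 39), (-11, 43), (-7, 45), (-3, 46), (0, 45), (4, 44), (8, 40), (12, 2), (16, 2), (20, 2), (24, 2), (28, 2), (32, 2), (36, 2), (40, 2), (44, 467), (48, 2), (52, 2), (56, 2)]
[0.4765, 0.2245] 0.0 [(-60, 2), (-55, 2), (-51, 2), (-47, 2), (-43, 14), (-39, 13), (-35, 2), (-31, 2), (-27, 2), (-23, 2), (-19, 393), (-15, 392), (-11, 45), (-7, 46), (-3, 47), (0, 46), (4, 45), (8, 41), (12, 33), (16, 2), (20, 2), (24, 2), (28, 2), (32, 2), (36, 2), (40, 2), (44, 2), (48, 2), (52, 2), (56, 2)]Traceback (most recent call last):
  File "<stdin>", line 8, in <module>
    return _quantile_unchecked(
        a, q, axis, out, overwrite_input, method, keepdims, weights)
    return _ureduce(a,
                    func=_quantile_ureduce_func,
    ...<5 lines>...
                    overwrite_input=overwrite_input,
                    method=method)
    r = func(a, **kwargs)
    result = _quantile(arr,
                       quantiles=q,
    ...<2 lines>...
                       out=out,
                       weights=wgt)
    slices_having_nans = np.isnan(arr[-1, ...])
                                  ~~~^^^^^^^^^
IndexError: index -1 is out of bounds for axis 0 with size 0
```

```bash
python3 - <<'E'
from h import *
print(rows([.4769,.2231,.12],[np.pi,0,-2.852]),rows([.4769,.2231,.043],[np.pi,0,-2.852]))
E
```

```text
[67.7, -46.8, 210.2, 0.002, -0.004, -0.006] [67.4, -46.9, 287.2, 0.002, -0.004, -0.006]
```

jog_arm(targets=[{"dx": 20,"dy": -15,"dz": 20,"rx": 0.002,"ry": -0.004,"rz": -0.006,"gripper": 0.35},{"dx": 45,"dy": -32,"dz": 45,"rx": 0.002,"ry": -0.004,"rz": -0.006,"gripper": 0.35},{"dx": 67.4,"dy": -46.8,"dz": 75,"rx": 0.002,"ry": -0.004,"rz": -0.006,"gripper": 0.35},{"dx": 67.4,"dy": -46.8,"dz": 110,"rx": 0.002,"ry": -0.004,"rz": -0.006,"gripper": 0.35},{"dx": 67.4,"dy": -46.8,"dz": 145,"rx": 0.002,"ry": -0.004,"rz": -0.006,"gripper": 0.35},{"dx": 67.4,"dy": -46.8,"dz": 180,"rx": 0.002,"ry": -0.004,"rz": -0.006,"gripper": 0.35},{"dx": 67.4,"dy": -46.8,"dz": 210,"rx": 0.002,"ry": -0.004,"rz": -0.006,"gripper": 0.35},{"dx": 67.4,"dy": -46.8,"dz": 210,"rx": 0.002,"ry": -0.004,"rz": -0.006,"gripper": 0.35}])

```text
t: 14.4
eef_pos: [0.4744, 0.2208, 0.1149]
ee_rot: [-3.138, -0.008, -2.853]
force: [-1.4, -0.9, -0.5]
width: 0.0572
gripper_force: 0.0
```

```bash
python3 - <<'E'
from h import *
s=arm.get_state();print(s['eef_pos'],s['ee_rot'],s['width'])
print(rows([.4769,.2231,.043],[np.pi,0,-2.852]))
f=grab('wrist'); C=cloud(f); np.savez('w4.npz',**f)
m=((C[...,2]>.036)&(C[...,2]<.055)&(C[...,0]>.35)&(C[...,0]<.6)&(C[...,1]>.15)&(C[...,1]<.3)&(f['frame'].max(-1)<85)).astype(np.uint8)
m=cv2.morphologyEx(m,cv2.MORPH_OPEN,np.ones((5,5)))
k,l,st,ce=cv2.connectedComponentsWithStats(m)
for i in range(1,k):
    if st[i,4]>500: P=C[l==i]; print(st[i].tolist(),cv2.minAreaRect(P[:,:2].astype(np.float32)*1000),P[:,2].max())
E
```

```text
[0.47439539 0.22082976 0.11490651] [-3.13787952 -0.00845427 -2.85311825] 0.057192520452137435
[-3.7, 1.7, 71.9, -0.004, -0.008, -0.001]
[238, 87, 37, 187, 6448] ((458.59552001953125, 217.51663208007812), (135.8040313720703, 26.790233612060547), 16.52348518371582) 0.04721282110857164
```

jog_arm(targets=[{"dx": 0,"dy": 0,"dz": 0,"rx": 0,"ry": 0,"rz": 0,"gripper": 0.35},{"dx": 0,"dy": 0,"dz": 20,"rx": 0,"ry": 0,"rz": 0,"gripper": 0.35},{"dx": 0,"dy": 0,"dz": 40,"rx": 0,"ry": 0,"rz": 0,"gripper": 0.35},{"dx": 0,"dy": 0,"dz": 55,"rx": 0,"ry": 0,"rz": 0,"gripper": 0.35},{"dx": 0,"dy": 0,"dz": 67,"rx": 0,"ry": 0,"rz": 0,"gripper": 0.35},{"dx": 0,"dy": 0,"dz": 73,"rx": 0,"ry": 0,"rz": 0,"gripper": 0.35},{"dx": 0,"dy": 0,"dz": 73,"rx": 0,"ry": 0,"rz": 0,"gripper": 0.35},{"dx": 0,"dy": 0,"dz": 73,"rx": 0,"ry": 0,"rz": 0,"gripper": 0.35}])

```text
t: 15.12
eef_pos: [0.4781, 0.2246, 0.0482]
ee_rot: [-3.141, 0.001, -2.85]
force: [0.3, 0.3, -0.3]
width: 0.0569
gripper_force: 0.0
```

```bash
python3 - <<'E'
from h import *
s=arm.get_state();print(s['eef_pos'],s['ee_rot'],s['force'])
print(rows([.4769,.2231,.043],[np.pi,0,-2.852]))
E
```

```text
[0.4781388  0.22457818 0.04818724] [-3.14149890e+00  1.22264818e-03 -2.85048329e+00] [ 0.25974166  0.33703837 -0.25145478]
[1.6, -1.1, 5.2, -0.0, 0.001, 0.002]
```

Close on it with a modest force, then lift.

jog_arm(targets=[{"dx": 1.2,"dy": -1,"dz": 5,"rx": 0,"ry": 0,"rz": 0,"gripper": 0.35},{"dx": 1.2,"dy": -1,"dz": 5,"rx": 0,"ry": 0,"rz": 0,"gripper": 1},{"dx": 1.2,"dy": -1,"dz": 5,"rx": 0,"ry": 0,"rz": 0,"gripper": 1},{"dx": 1.2,"dy": -1,"dz": 5,"rx": 0,"ry": 0,"rz": 0,"gripper": 1},{"dx": 1.2,"dy": -1,"dz": 5,"rx": 0,"ry": 0,"rz": 0,"gripper": 1},{"dx": 1.2,"dy": -1,"dz": 5,"rx": 0,"ry": 0,"rz": 0,"gripper": 1},{"dx": 1.2,"dy": -1,"dz": 5,"rx": 0,"ry": 0,"rz": 0,"gripper": 1},{"dx": 1.2,"dy": -1,"dz": 5,"rx": 0,"ry": 0,"rz": 0,"gripper": 1}], force=25)

```text
t: 15.78
eef_pos: [0.4766, 0.2223, 0.0419]
ee_rot: [-3.14, -0.001, -2.851]
force: [1.4, -3.5, 3.7]
width: 0.0316
gripper_force: 25.0
```

jog_arm(targets=[{"dx": 0,"dy": 0,"dz": 0,"rx": 0,"ry": 0,"rz": 0,"gripper": 1},{"dx": 0,"dy": 0,"dz": -15,"rx": 0,"ry": 0,"rz": 0,"gripper": 1},{"dx": 0,"dy": 0,"dz": -45,"rx": 0,"ry": 0,"rz": 0,"gripper": 1},{"dx": 0,"dy": 0,"dz": -80,"rx": 0,"ry": 0,"rz": 0,"gripper": 1},{"dx": 0,"dy": 0,"dz": -120,"rx": 0,"ry": 0,"rz": 0,"gripper": 1},{"dx": 0,"dy": 0,"dz": -160,"rx": 0,"ry": 0,"rz": 0,"gripper": 1},{"dx": 0,"dy": 0,"dz": -200,"rx": 0,"ry": 0,"rz": 0,"gripper": 1},{"dx": 0,"dy": 0,"dz": -240,"rx": 0,"ry": 0,"rz": 0,"gripper": 1}])

```text
t: 16.45
eef_pos: [0.4758, 0.2228, 0.2836]
ee_rot: [3.142, -0.001, -2.851]
force: [0.4, 1.2, -1.0]
width: 0.0317
gripper_force: 25.0
```

```bash
python3 - <<'E'
from h import *
s=arm.get_state();print(s['eef_pos'],s['ee_rot'],s['force'],s['width'],s['gripper_force'])
print(rows([.63,-.13,.36],[np.pi,0,2.9956]))
E
```

```text
[0.47583458 0.22281742 0.28357416] [ 3.14159202e+00 -8.05152162e-04 -2.85067471e+00] [ 0.40801277  1.17711938 -1.04779901] 0.031681250032494196 24.995969831943512
[-46.4, -382.2, -76.5, -0.0, -0.001, 0.437]
```

jog_arm(targets=[{"dx": -5,"dy": -30,"dz": -20,"rx": 0,"ry": 0,"rz": 0.1,"gripper": 1},{"dx": -10,"dy": -65,"dz": -50,"rx": 0,"ry": 0,"rz": 0.2,"gripper": 1},{"dx": -12,"dy": -100,"dz": -76,"rx": 0,"ry": 0,"rz": 0.3,"gripper": 1},{"dx": -14,"dy": -140,"dz": -76,"rx": 0,"ry": 0,"rz": 0.4,"gripper": 1},{"dx": -16,"dy": -180,"dz": -76,"rx": 0,"ry": 0,"rz": 0.437,"gripper": 1},{"dx": -18,"dy": -220,"dz": -76,"rx": 0,"ry": 0,"rz": 0.437,"gripper": 1},{"dx": -20,"dy": -260,"dz": -76,"rx": 0,"ry": 0,"rz": 0.437,"gripper": 1},{"dx": -20,"dy": -300,"dz": -76,"rx": 0,"ry": 0,"rz": 0.437,"gripper": 1}])

```text
t: 17.12
eef_pos: [0.5821, -0.0603, 0.3576]
ee_rot: [-3.141, -0.0, 2.996]
force: [0.7, 1.0, 0.3]
width: 0.0318
gripper_force: 25.0
```

```bash
python3 - <<'E'
from h import *
s=arm.get_state();print(s['eef_pos'],s['ee_rot'],s['force'],s['width'],s['gripper_force'])
print(rows([.60,-.15,.36],[np.pi,0,2.9956]))
E
```

```text
[ 0.58213195 -0.06026952  0.35755313] [-3.14129134e+00 -4.25940824e-04  2.99573890e+00] [0.67824702 1.00207514 0.25629266] 0.03179652155462073 24.99721348285675
[-30.7, -86.2, -2.4, -0.0, -0.0, 0.0]
```

jog_arm(targets=[{"dx": -10,"dy": -25,"dz": 0,"rx": 0,"ry": 0,"rz": 0,"gripper": 1},{"dx": -20,"dy": -50,"dz": 0,"rx": 0,"ry": 0,"rz": 0,"gripper": 1},{"dx": -31,"dy": -75,"dz": 0,"rx": 0,"ry": 0,"rz": 0,"gripper": 1},{"dx": -31,"dy": -84,"dz": 0,"rx": 0,"ry": 0,"rz": 0,"gripper": 1},{"dx": -31,"dy": -84,"dz": 0,"rx": 0,"ry": 0,"rz": 0,"gripper": 1},{"dx": -31,"dy": -84,"dz": 0,"rx": 0,"ry": 0,"rz": 0,"gripper": 1},{"dx": -31,"dy": -84,"dz": 0,"rx": 0,"ry": 0,"rz": 0,"gripper": 1},{"dx": -31,"dy": -84,"dz": 0,"rx": 0,"ry": 0,"rz": 0,"gripper": 1}])

```text
t: 17.78
eef_pos: [0.6001, -0.1452, 0.3582]
ee_rot: [-3.141, 0.0, 2.997]
force: [-0.7, 0.1, -0.9]
width: 0.0317
gripper_force: 25.0
```

```bash
python3 - <<'E'
from h import *
f=grab('wrist'); save(f,'w5.png'); np.savez('w5.npz',**f); C=cloud(f); print(arm.get_state()['eef_pos'])
m=(C[...,2]>.14)&(C[...,2]<.235)&(C[...,0]>.36)&(C[...,0]<.66)&(C[...,1]>-.27)&(C[...,1]<-.02)
P=C[m]
pull=P[(P[:,2]>.2)&(P[:,0]<.45)&(abs(P[:,1]+.147)<.03)]; print('pull',len(pull),pull.min(0),pull.max(0))
yaw=-.146; ux=np.array([np.cos(yaw),np.sin(yaw)]); uy=np.array([-ux[1],ux[0]])
L=(P[:,:2]-[.4189,-.1474])@np.stack([ux,uy],1); Z=P[:,2]
m=(abs(L[:,1])<.11)
b=np.arange(-.02,.24,.004); print('xhist',[(round(x*1000),int(c)) for x,c in zip(b,np.histogram(L[m,0],b)[0])])
for n,lo,hi in (('front',.036,.054),('rear',.146,.164)):
    k=(L[:,0]>lo)&(L[:,0]<hi); 
    print(n,'z by y',[(round(y*1000),round(np.percentile(Z[k&(abs(L[:,1]-y)<.002)],90)*1000)) for y in np.arange(-.104,.105,.004) if (k&(abs(L[:,1]-y)<.002)).sum()>3])
E
```

```text
[ 0.60010401 -0.14525838  0.3581912 ]Traceback (most recent call last):
  File "<stdin>", line 5, in <module>
    return umr_minimum(a, axis, None, out, keepdims, initial, where)
ValueError: zero-size array to reduction operation minimum which has no identity
```

View pics/w5.png

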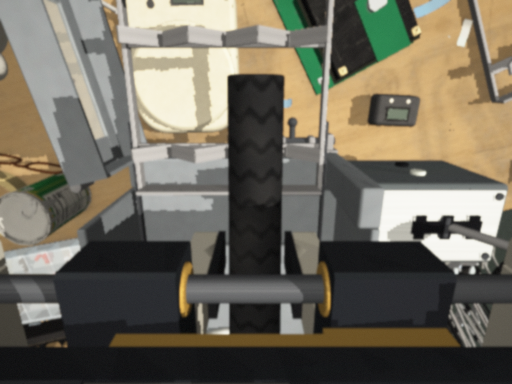

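The wrist view shows the rack strips at rows 38 and 152 and the rear rail at row 192. The held grip runs down column 255.

```bash
python3 - <<'E'
from h import *
f=dict(np.load('w5.npz')); C=cloud(f)
m=(C[...,2]>.14)&(C[...,2]<.235)&(C[...,0]>.36)&(C[...,0]<.66)&(C[...,1]>-.27)&(C[...,1]<-.02)
P=C[m]
yaw=-.146; ux=np.array([np.cos(yaw),np.sin(yaw)]); uy=np.array([-ux[1],ux[0]])
L=(P[:,:2]-[.4189,-.1474])@np.stack([ux,uy],1); Z=P[:,2]
m=(abs(L[:,1])<.11)
b=np.arange(-.02,.24,.004); print('xhist',[(round(x*1000),int(c)) for x,c in zip(b,np.histogram(L[m,0],b)[0])])
for n,lo,hi in (('front',.036,.054),('rear',.146,.164)):
    k=(L[:,0]>lo)&(L[:,0]<hi); 
    print(n,'z by y',[(round(y*1000),round(np.percentile(Z[k&(abs(L[:,1]-y)<.002)],90)*1000)) for y in np.arange(-.124,.125,.004) if (k&(abs(L[:,1]-y)<.002)).sum()>3])
# held grip: near end
h=(C[...,2]>.32)&(C[...,2]<.40)&(f['frame'].max(-1)<90)&(C[...,0]<.58)&(abs(C[...,1]+.145)<.04); G=C[h]
print('grip near end',((G[:,:2]-[.6001,-.1453])@np.stack([ux,uy],1)).min(0), G[:,2].max(), ((G[:,:2]-[.6001,-.1453])@np.stack([ux,uy],1)).max(0))
E
```

```text
xhist [(-20, 0), (-16, 0), (-12, 0), (-8, 0), (-4, 0), (0, 0), (4, 0), (8, 0), (12, 20), (16, 85), (20, 82), (24, 82), (28, 81), (32, 77), (36, 27), (40, 447), (44, 1040), (48, 1001), (52, 1461), (56, 307), (60, 76), (64, 70), (68, 67), (72, 77), (76, 71), (80, 63), (84, 67), (88, 72), (92, 65), (96, 71), (100, 64), (104, 64), (108, 63), (112, 62), (116, 64), (120, 62), (124, 61), (128, 73), (132, 79), (136, 76), (140, 72), (144, 71), (148, 78), (152, 927), (156, 581), (160, 627), (164, 375), (168, 16), (172, 43), (176, 50), (180, 48), (184, 38), (188, 31), (192, 31), (196, 34), (200, 1264), (204, 119), (208, 8), (212, 13), (216, 16), (220, 14), (224, 13), (228, 1), (232, 0)]
front z by y [(-100, 154), (-96, 153), (-92, 183), (-88, 182), (-84, 177), (-80, 173), (-76, 169), (-72, 166), (-68, 161), (-64, 157), (-60, 155), (-56, 159), (-52, 163), (-48, 168), (-44, 171), (-40, 176), (-36, 180), (-32, 184), (-28, 183), (-24, 179), (-20, 175), (-16, 172), (-12, 167), (-8, 164), (-4, 159), (0, 155), (4, 158), (8, 162), (12, 166), (16, 170), (20, 174), (24, 177), (28, 182), (32, 184), (36, 181), (40, 177), (44, 174), (48, 169), (52, 165), (56, 161), (60, 157), (64, 155), (68, 160), (72, 164), (76, 168), (80, 172), (84, 176), (88, 179), (92, 183), (96, 182), (100, 155), (104, 155)]
rear z by y [(-100, 154), (-96, 217), (-92, 228), (-88, 182), (-84, 177), (-80, 173), (-76, 170), (-72, 166), (-68, 162), (-64, 157), (-60, 155), (-56, 159), (-52, 163), (-48, 167), (-44, 171), (-40, 175), (-36, 179), (-32, 183), (-28, 183), (-24, 180), (-20, 175), (-16, 171), (-12, 167), (-8, 164), (-4, 160), (0, 156), (60, 156), (64, 155), (68, 159), (72, 164), (76, 167), (80, 171), (84, 175), (88, 179), (92, 183), (96, 183), (100, 155), (104, 154), (108, 152)]
grip near end [-0.08772598 -0.01183193] 0.36221399338052623 [-0.01881184  0.01405734]
```

```bash
python3 - <<'E'
from h import *
s=arm.get_state();print(s['eef_pos'])
for z in (.36,.24,.1865): print(rows([.5309,-.1005,z],[np.pi,0,2.9956]))
E
```

```text
[ 0.60010401 -0.14525838  0.3581912 ]
[74.9, 34.3, -1.8, -0.001, 0.0, 0.001]
[74.9, 34.4, 118.2, -0.001, 0.0, 0.001]
[74.9, 34.4, 171.7, -0.001, 0.0, 0.001]
```

jog_arm(targets=[{"dx": 30,"dy": 14,"dz": 0,"rx": 0,"ry": 0,"rz": 0,"gripper": 1},{"dx": 60,"dy": 28,"dz": 5,"rx": 0,"ry": 0,"rz": 0,"gripper": 1},{"dx": 75,"dy": 34.4,"dz": 25,"rx": 0,"ry": 0,"rz": 0,"gripper": 1},{"dx": 75,"dy": 34.4,"dz": 50,"rx": 0,"ry": 0,"rz": 0,"gripper": 1},{"dx": 75,"dy": 34.4,"dz": 75,"rx": 0,"ry": 0,"rz": 0,"gripper": 1},{"dx": 75,"dy": 34.4,"dz": 100,"rx": 0,"ry": 0,"rz": 0,"gripper": 1},{"dx": 75,"dy": 34.4,"dz": 118,"rx": 0,"ry": 0,"rz": 0,"gripper": 1},{"dx": 75,"dy": 34.4,"dz": 118,"rx": 0,"ry": 0,"rz": 0,"gripper": 1}])

```text
t: 18.5
eef_pos: [0.5287, -0.1006, 0.2365]
ee_rot: [-3.14, -0.006, 2.996]
force: [-0.2, -0.4, -0.6]
width: 0.0315
gripper_force: 25.0
```

```bash
python3 - <<'E'
from h import *
s=arm.get_state();print(s['eef_pos'],s['ee_rot'],s['width'])
print(rows([.5309,-.1005,.1865],[np.pi,0,2.9956]))
f=grab('wrist'); C=cloud(f)
yaw=-.146; ux=np.array([np.cos(yaw),np.sin(yaw)]); uy=np.array([-ux[1],ux[0]])
L=(C[...,:2]-[.4189,-.1474])@np.stack([ux,uy],1)
m=(C[...,2]>.14)&(C[...,2]<.19)&(L[...,0]>-.02)&(L[...,0]<.24)&(abs(L[...,1])<.1)
b=np.arange(-.02,.24,.004); print('xhist',[(round(x*1000),int(c)) for x,c in zip(b,np.histogram(L[m][:,0],b)[0])])
g=(C[...,2]>.21)&(C[...,2]<.26)&(f['frame'].max(-1)<90)&(abs(L[...,1]-.0627)<.02)&(L[...,0]<.09)
print('grip',L[g].min(0),L[g].max(0),C[g][:,2].max())
E
```

```text
[ 0.52867704 -0.10061336  0.23646748] [-3.13997257 -0.00598177  2.99616492] 0.03154687093985643
[-2.5, 0.5, 50.0, -0.002, -0.006, 0.001]
xhist [(-20, 0), (-16, 0), (-12, 0), (-8, 0), (-4, 34), (0, 247), (4, 2541), (8, 367), (12, 210), (16, 139), (20, 147), (24, 140), (28, 129), (32, 134), (36, 135), (40, 1606), (44, 1769), (48, 1598), (52, 1585), (56, 68), (60, 101), (64, 117), (68, 120), (72, 109), (76, 113), (80, 107), (84, 109), (88, 109), (92, 107), (96, 105), (100, 100), (104, 100), (108, 103), (112, 98), (116, 94), (120, 90), (124, 76), (128, 77), (132, 70), (136, 72), (140, 75), (144, 68), (148, 82), (152, 119), (156, 59), (160, 70), (164, 62), (168, 0), (172, 0), (176, 0), (180, 0), (184, 18), (188, 22), (192, 20), (196, 126), (200, 899), (204, 13), (208, 0), (212, 0), (216, 0), (220, 0), (224, 0), (228, 0), (232, 0)]
grip [0.01375157 0.05065092] [0.08999587 0.07664781] 0.2408128004309063
```

jog_arm(targets=[{"dx": 0,"dy": 0,"dz": 0,"rx": 0,"ry": 0,"rz": 0,"gripper": 1},{"dx": 0,"dy": 0,"dz": 12,"rx": 0,"ry": 0,"rz": 0,"gripper": 1},{"dx": 0,"dy": 0,"dz": 25,"rx": 0,"ry": 0,"rz": 0,"gripper": 1},{"dx": 0,"dy": 0,"dz": 36,"rx": 0,"ry": 0,"rz": 0,"gripper": 1},{"dx": 0,"dy": 0,"dz": 44,"rx": 0,"ry": 0,"rz": 0,"gripper": 1},{"dx": 0,"dy": 0,"dz": 50,"rx": 0,"ry": 0,"rz": 0,"gripper": 1},{"dx": 0,"dy": 0,"dz": 53,"rx": 0,"ry": 0,"rz": 0,"gripper": 1},{"dx": 0,"dy": 0,"dz": 53,"rx": 0,"ry": 0,"rz": 0,"gripper": 1}])

```text
t: 19.22
eef_pos: [0.531, -0.1016, 0.1868]
ee_rot: [-3.14, -0.001, 2.995]
force: [-0.8, 0.2, -0.1]
width: 0.032
gripper_force: 25.0
```

```bash
python3 - <<'E'
from h import *
s=arm.get_state();print(s['eef_pos'],s['ee_rot'],s['width'],s['force'])
E
```

```text
[ 0.53095263 -0.10161734  0.18675454] [-3.14024144e+00 -6.29056699e-04  2.99547666e+00] 0.03202523998593308 [-0.78105458  0.20603879 -0.05831243]
```

jog_arm(targets=[{"dx": 0,"dy": 0,"dz": 1.5,"rx": 0,"ry": 0,"rz": 0,"gripper": 1},{"dx": 0,"dy": 0,"dz": 1.5,"rx": 0,"ry": 0,"rz": 0,"gripper": 0.55},{"dx": 0,"dy": 0,"dz": 1.5,"rx": 0,"ry": 0,"rz": 0,"gripper": 0.5},{"dx": 0,"dy": 0,"dz": 1.5,"rx": 0,"ry": 0,"rz": 0,"gripper": 0.5},{"dx": 0,"dy": 0,"dz": 1.5,"rx": 0,"ry": 0,"rz": 0,"gripper": 0.5},{"dx": 0,"dy": 0,"dz": 1.5,"rx": 0,"ry": 0,"rz": 0,"gripper": 0.5},{"dx": 0,"dy": 0,"dz": -15,"rx": 0,"ry": 0,"rz": 0,"gripper": 0.5},{"dx": 0,"dy": 0,"dz": -40,"rx": 0,"ry": 0,"rz": 0,"gripper": 0.5}])

```text
t: 19.88
eef_pos: [0.5293, -0.1016, 0.2251]
ee_rot: [-3.139, -0.005, 2.995]
force: [0.7, -0.2, -0.4]
width: 0.0436
gripper_force: 0.0
```

jog_arm(targets=[{"dx": 0,"dy": 0,"dz": -30,"rx": 0,"ry": 0,"rz": 0,"gripper": 0.5},{"dx": 0,"dy": 0,"dz": -70,"rx": 0,"ry": 0,"rz": 0,"gripper": 0.5},{"dx": 0,"dy": 0,"dz": -105,"rx": 0,"ry": 0,"rz": 0,"gripper": 0.5},{"dx": 0,"dy": 0,"dz": -105,"rx": 0,"ry": 0,"rz": 0,"gripper": 0.4},{"dx": 0,"dy": 0,"dz": -105,"rx": 0,"ry": 0,"rz": 0,"gripper": 0.35},{"dx": 0,"dy": 0,"dz": -105,"rx": 0,"ry": 0,"rz": 0,"gripper": 0.35},{"dx": 0,"dy": 0,"dz": -105,"rx": 0,"ry": 0,"rz": 0,"gripper": 0.35},{"dx": 0,"dy": 0,"dz": -105,"rx": 0,"ry": 0,"rz": 0,"gripper": 0.35}])

```text
t: 20.55
eef_pos: [0.5304, -0.1015, 0.3307]
ee_rot: [-3.14, -0.003, 2.995]
force: [-0.1, 0.1, -0.4]
width: 0.0566
gripper_force: 0.0
```

```bash
cat > g.py <<'E'
from h import *
def rackcheck(f):
    C=cloud(f); yaw=-.146; ux=np.array([np.cos(yaw),np.sin(yaw)]); uy=np.array([-ux[1],ux[0]])
    L=(C[...,:2]-[.4189,-.1474])@np.stack([ux,uy],1)
    m=((C[...,2]>.17)&(C[...,2]<.215)&(f['frame'].max(-1)<95)&(L[...,0]>-.02)&(L[...,0]<.23)&(abs(L[...,1])<.11)).astype(np.uint8)
    m=cv2.morphologyEx(m,cv2.MORPH_OPEN,np.ones((4,4)))
    k,l,st,ce=cv2.connectedComponentsWithStats(m)
    for i in range(1,k):
        if st[i,4]>150: P=L[l==i]; print('on rack',st[i].tolist(),cv2.minAreaRect(P.astype(np.float32)*1000),'top',np.percentile(C[l==i][:,2],97).round(4))
E
python3 - <<'E'
from g import *
s=arm.get_state();print(s['eef_pos'],s['ee_rot'],s['width'],s['force'])
f=grab('wrist'); save(f,'w6.png'); rackcheck(f)
print(rows([.48,.25,.33],[np.pi,0,-2.852]))
E
```

```text
[ 0.5304297  -0.10151255  0.33068558] [-3.13987151e+00 -2.60754425e-03  2.99526318e+00] 0.05663997701478879 [-0.08402677  0.09552891 -0.36970349]
on rack [242, 86, 29, 169, 4666] ((106.27743530273438, 67.05875396728516), (176.39154052734375, 35.97799301147461), 0.8106555938720703) top 0.1902
on rack [241, 256, 32, 14, 325] ((189.05364990234375, 65.40309143066406), (26.05177879333496, 32.82204818725586), 2.2655718326568604) top 0.1922
[101.2, 340.4, 0.5, -0.001, -0.003, -0.436]
```

```bash
python3 - <<'E'
from h import *
print(rows([.52,.33,.33],[np.pi,0,-2.852]))
E
```

```text
[73.3, 425.4, 0.3, -0.001, -0.003, -0.436]
```

jog_arm(targets=[{"dx": 10,"dy": 38,"dz": 0,"rx": 0,"ry": 0,"rz": -0.1,"gripper": 0.35},{"dx": 20,"dy": 76,"dz": 0,"rx": 0,"ry": 0,"rz": -0.2,"gripper": 0.35},{"dx": 30,"dy": 114,"dz": 0,"rx": 0,"ry": 0,"rz": -0.3,"gripper": 0.35},{"dx": 40,"dy": 152,"dz": 0,"rx": 0,"ry": 0,"rz": -0.4,"gripper": 0.35},{"dx": 50,"dy": 190,"dz": 0,"rx": 0,"ry": 0,"rz": -0.436,"gripper": 0.35},{"dx": 60,"dy": 228,"dz": 0,"rx": 0,"ry": 0,"rz": -0.436,"gripper": 0.35},{"dx": 65,"dy": 266,"dz": 0,"rx": 0,"ry": 0,"rz": -0.436,"gripper": 0.35},{"dx": 70,"dy": 300,"dz": 0,"rx": 0,"ry": 0,"rz": -0.436,"gripper": 0.35}])

```text
t: 21.27
eef_pos: [0.5047, 0.2077, 0.3312]
ee_rot: [-3.14, -0.001, -2.851]
force: [1.0, -1.1, -0.2]
width: 0.0569
gripper_force: 0.0
```

```bash
python3 - <<'E'
from h import *
print(arm.get_state()['eef_pos'],rows([.52,.33,.33],[np.pi,0,-2.852]))
E
```

```text
[0.50470704 0.20769749 0.3312048 ] [-49.7, 112.8, 1.0, -0.001, -0.001, 0.001]
```

jog_arm(targets=[{"dx": -15,"dy": 33,"dz": 0,"rx": 0,"ry": 0,"rz": 0,"gripper": 0.35},{"dx": -30,"dy": 66,"dz": 0,"rx": 0,"ry": 0,"rz": 0,"gripper": 0.35},{"dx": -45,"dy": 99,"dz": 0,"rx": 0,"ry": 0,"rz": 0,"gripper": 0.35},{"dx": -48,"dy": 108,"dz": 0,"rx": 0,"ry": 0,"rz": 0,"gripper": 0.35},{"dx": -48,"dy": 108,"dz": 0,"rx": 0,"ry": 0,"rz": 0,"gripper": 0.35},{"dx": -48,"dy": 108,"dz": 0,"rx": 0,"ry": 0,"rz": 0,"gripper": 0.35},{"dx": -48,"dy": 108,"dz": 0,"rx": 0,"ry": 0,"rz": 0,"gripper": 0.35},{"dx": -48,"dy": 108,"dz": 0,"rx": 0,"ry": 0,"rz": 0,"gripper": 0.35}])

```text
t: 21.93
eef_pos: [0.5205, 0.3217, 0.3317]
ee_rot: [-3.141, -0.001, -2.853]
force: [0.6, -0.9, 0.3]
width: 0.0566
gripper_force: 0.0
```

```bash
cat >> g.py <<'E'
def gripfind(f):
    C=cloud(f)
    m=((f['frame'].max(-1)<85)&(C[...,2]>.008)&(C[...,2]<.06)&(C[...,0]>.3)&(C[...,0]<.62)&(C[...,1]>.1)&(C[...,1]<.55)).astype(np.uint8)
    m=cv2.morphologyEx(m,cv2.MORPH_OPEN,np.ones((5,5)))
    k,l,st,ce=cv2.connectedComponentsWithStats(m)
    for i in range(1,k):
        if st[i,4]>500:
            P=C[l==i]; r=cv2.minAreaRect(P[:,:2].astype(np.float32)*1000); print(st[i].tolist(),r,np.percentile(P[:,2],[50,97]).round(4))
            X=P[P[:,2]>.034][:,:2]
            if len(X)>300:
                c=X.mean(0); w,V=np.linalg.eigh(np.cov((X-c).T)); a=V[:,1]*np.sign(V[0,1]); t=(X-c)@a; n=(X-c)@np.array([-a[1],a[0]])
                e=c+a*np.percentile(t,.3)+np.array([-a[1],a[0]])*np.percentile(n,[2,98]).mean()
                print('  axis',np.degrees(np.arctan2(a[1],a[0])),'near end',e,'len',np.ptp(t),'centre',e+.087*a,'w',np.ptp(np.percentile(n,[2,98])))
E
python3 - <<'E'
from g import *
f=grab('wrist'); save(f,'w7.png'); gripfind(f); print(arm.get_state()['eef_pos'])
E
```

```text
[289, 27, 25, 127, 2404] ((429.02880859375, 358.0564880371094), (154.9455108642578, 26.82465362548828), 16.482614517211914) [0.0433 0.0463]
  axis 16.163868365764763 near end [0.35518593 0.33678019] len 0.15497969144513565 centre [0.43874677 0.36099973] w 0.02309251696654742
[0.52057989 0.32164405 0.33181797]
```

```bash
python3 - <<'E'
from h import *
print(rows([.4382,.3607,.12],[np.pi,0,-2.852]))
E
```

```text
[67.7, 61.1, 211.8, -0.001, -0.001, -0.001]
```

jog_arm(targets=[{"dx": 30,"dy": 25,"dz": 10,"rx": 0,"ry": 0,"rz": 0,"gripper": 0.35},{"dx": 55,"dy": 50,"dz": 35,"rx": 0,"ry": 0,"rz": 0,"gripper": 0.35},{"dx": 67.7,"dy": 61,"dz": 70,"rx": 0,"ry": 0,"rz": 0,"gripper": 0.35},{"dx": 67.7,"dy": 61,"dz": 105,"rx": 0,"ry": 0,"rz": 0,"gripper": 0.35},{"dx": 67.7,"dy": 61,"dz": 140,"rx": 0,"ry": 0,"rz": 0,"gripper": 0.35},{"dx": 67.7,"dy": 61,"dz": 175,"rx": 0,"ry": 0,"rz": 0,"gripper": 0.35},{"dx": 67.7,"dy": 61,"dz": 205,"rx": 0,"ry": 0,"rz": 0,"gripper": 0.35},{"dx": 67.7,"dy": 61,"dz": 211,"rx": 0,"ry": 0,"rz": 0,"gripper": 0.35}])

```text
t: 22.65
eef_pos: [0.4364, 0.3585, 0.1161]
ee_rot: [-3.137, -0.007, -2.854]
force: [-0.8, -0.5, -0.6]
width: 0.0572
gripper_force: 0.0
```

jog_arm(targets=[{"dx": 0,"dy": 0,"dz": 0,"rx": 0,"ry": 0,"rz": 0,"gripper": 0.35},{"dx": 0,"dy": 0,"dz": 20,"rx": 0,"ry": 0,"rz": 0,"gripper": 0.35},{"dx": 0,"dy": 0,"dz": 40,"rx": 0,"ry": 0,"rz": 0,"gripper": 0.35},{"dx": 0,"dy": 0,"dz": 55,"rx": 0,"ry": 0,"rz": 0,"gripper": 0.35},{"dx": 0,"dy": 0,"dz": 65,"rx": 0,"ry": 0,"rz": 0,"gripper": 0.35},{"dx": 0,"dy": 0,"dz": 70,"rx": 0,"ry": 0,"rz": 0,"gripper": 0.35},{"dx": 0,"dy": 0,"dz": 70,"rx": 0,"ry": 0,"rz": 0,"gripper": 0.35},{"dx": 0,"dy": 0,"dz": 70,"rx": 0,"ry": 0,"rz": 0,"gripper": 0.35}])

```text
t: 23.32
eef_pos: [0.4387, 0.3622, 0.0517]
ee_rot: [-3.142, 0.001, -2.852]
force: [0.7, -0.1, 0.8]
width: 0.0568
gripper_force: 0.0
```

```bash
python3 - <<'E'
from g import *
print(arm.get_state()['eef_pos'],arm.get_state()['force'],rows([.4382,.3607,.043],[np.pi,0,-2.852]))
f=grab('wrist'); gripfind(f)
E
```

```text
[0.43867425 0.36217177 0.05171792] [ 0.70450673 -0.05241943  0.79178519] [0.9, -1.3, 8.7, -0.0, 0.001, 0.0]
[226, 72, 54, 202, 10113] ((402.5274658203125, 351.1568603515625), (102.22251892089844, 27.735349655151367), 16.27718162536621) [0.0429 0.0452]
  axis 16.46690369712993 near end [0.35368624 0.33688695] len 0.10229856109073096 centre [0.43711782 0.3615481 ] w 0.023545385109196793
[185, 231, 19, 43, 531] ((447.5042419433594, 333.3664855957031), (20.858945846557617, 5.475685119628906), 17.005266189575195) [0.0454 0.0584]
  axis 24.35811268665894 near end [0.43747525 0.3305626 ] len 0.020887906878679415 centre [0.51673098 0.36644475] w 0.004031559458355439
[306, 231, 19, 43, 527] ((429.7307434082031, 392.7457580566406), (20.667804718017578, 5.42006778717041), 17.147024154663086) [0.0453 0.0584]
  axis 9.192045517303015 near end [0.42020714 0.3895264 ] len 0.020992576463259617 centre [0.50608992 0.40342414] w 0.00394858847134087
[228, 304, 50, 30, 1471] ((480.14727783203125, 373.3431396484375), (34.33021926879883, 30.13835906982422), 18.24067497253418) [0.0441 0.0463]
  axis -72.08037767501445 near end [0.47101137 0.38611936] len 0.028023569231730012 centre [0.49777975 0.30333981] w 0.02185668282164554
```

jog_arm(targets=[{"dx": 1.5,"dy": -0.8,"dz": 4,"rx": 0,"ry": 0,"rz": 0,"gripper": 0.35},{"dx": 1.5,"dy": -0.8,"dz": 8.5,"rx": 0,"ry": 0,"rz": 0,"gripper": 0.35},{"dx": 1.5,"dy": -0.8,"dz": 8.5,"rx": 0,"ry": 0,"rz": 0,"gripper": 1},{"dx": 1.5,"dy": -0.8,"dz": 8.5,"rx": 0,"ry": 0,"rz": 0,"gripper": 1},{"dx": 1.5,"dy": -0.8,"dz": 8.5,"rx": 0,"ry": 0,"rz": 0,"gripper": 1},{"dx": 1.5,"dy": -0.8,"dz": 8.5,"rx": 0,"ry": 0,"rz": 0,"gripper": 1},{"dx": 1.5,"dy": -0.8,"dz": 8.5,"rx": 0,"ry": 0,"rz": 0,"gripper": 1},{"dx": 1.5,"dy": -0.8,"dz": 8.5,"rx": 0,"ry": 0,"rz": 0,"gripper": 1}], force=25)

```text
t: 24.03
eef_pos: [0.4369, 0.3606, 0.0421]
ee_rot: [-3.141, -0.0, -2.852]
force: [-0.2, 1.5, 0.4]
width: 0.0319
gripper_force: 25.0
```

jog_arm(targets=[{"dx": 0,"dy": 0,"dz": 0,"rx": 0,"ry": 0,"rz": 0,"gripper": 1},{"dx": 0,"dy": 0,"dz": -15,"rx": 0,"ry": 0,"rz": 0,"gripper": 1},{"dx": 0,"dy": 0,"dz": -45,"rx": 0,"ry": 0,"rz": 0,"gripper": 1},{"dx": 0,"dy": 0,"dz": -80,"rx": 0,"ry": 0,"rz": 0,"gripper": 1},{"dx": 0,"dy": 0,"dz": -120,"rx": 0,"ry": 0,"rz": 0,"gripper": 1},{"dx": 0,"dy": 0,"dz": -160,"rx": 0,"ry": 0,"rz": 0,"gripper": 1},{"dx": 0,"dy": 0,"dz": -200,"rx": 0,"ry": 0,"rz": 0,"gripper": 1},{"dx": 0,"dy": 0,"dz": -240,"rx": 0,"ry": 0,"rz": 0,"gripper": 1}])

```text
t: 24.7
eef_pos: [0.4366, 0.36, 0.2841]
ee_rot: [-3.141, -0.001, -2.852]
force: [1.5, -0.5, -0.4]
width: 0.0315
gripper_force: 25.0
```

```bash
python3 - <<'E'
from h import *
s=arm.get_state();print(s['eef_pos'],s['ee_rot'],s['width'],s['gripper_force'])
# middle vee
ux=np.array([.98936,-.1455]);uy=np.array([.1455,.98936]); p=np.array([.4189,-.1474])+.104*ux+.0007*uy; print(p)
print(rows([*p,.33],[np.pi,0,2.9956]))
E
```

```text
[0.43658029 0.35995059 0.28410839] [-3.14070918e+00 -9.38881163e-04 -2.85184109e+00] 0.03152466328671682 24.99858319759369
[ 0.52189529 -0.16183945]
[67.4, -524.5, -45.4, -0.001, -0.001, 0.436]
```

jog_arm(targets=[{"dx": 5,"dy": -36,"dz": -15,"rx": 0,"ry": 0,"rz": 0.1,"gripper": 1},{"dx": 9,"dy": -72,"dz": -30,"rx": 0,"ry": 0,"rz": 0.2,"gripper": 1},{"dx": 14,"dy": -108,"dz": -45,"rx": 0,"ry": 0,"rz": 0.3,"gripper": 1},{"dx": 18,"dy": -145,"dz": -46,"rx": 0,"ry": 0,"rz": 0.4,"gripper": 1},{"dx": 23,"dy": -183,"dz": -46,"rx": 0,"ry": 0,"rz": 0.436,"gripper": 1},{"dx": 28,"dy": -221,"dz": -46,"rx": 0,"ry": 0,"rz": 0.436,"gripper": 1},{"dx": 33,"dy": -260,"dz": -46,"rx": 0,"ry": 0,"rz": 0.436,"gripper": 1},{"dx": 38,"dy": -300,"dz": -46,"rx": 0,"ry": 0,"rz": 0.436,"gripper": 1}])

```text
t: 25.37
eef_pos: [0.4858, 0.0604, 0.3285]
ee_rot: [-3.141, -0.0, 2.996]
force: [0.2, 0.3, -1.0]
width: 0.0319
gripper_force: 25.0
```

```bash
python3 - <<'E'
from h import *
s=arm.get_state();print(s['eef_pos'],s['width'])
print(rows([.5219,-.1618,.33],[np.pi,0,2.9956]))
E
```

```text
[0.4857921  0.0604376  0.32847574] 0.03190816716307436
[-68.0, -214.6, -1.4, -0.001, -0.0, 0.0]
```

```bash
cat >> h.py <<'E'
def tilt(rx,yaw=2.9956): return (Ro.from_euler('xyz',[np.pi,0,yaw])*Ro.from_rotvec([rx,0,0]))
E
python3 - <<'E'
from h import *
R=tilt(.16); c=np.array([.5219,-.1618,.1755]); zt=R.apply([0,0,1]); print('z tool',zt)
fin=c-.011*zt; pre=fin-.08*zt; print(fin,pre, R.as_euler('xyz'))
print('pre',rows(pre,R.as_euler('xyz')),'fin',rows(fin,R.as_euler('xyz')))
E
```

```text
z tool [-0.02317675 -0.15762338 -0.98722728]
[ 0.52215494 -0.16006614  0.1863595 ] [ 0.52400908 -0.14745627  0.26533768] [-2.98159265  0.          2.9956    ]
pre [-68.0, -200.1, 63.3, 0.159, -0.0, 0.0] fin [-68.0, -212.8, 142.3, 0.159, -0.0, 0.0]
```

jog_arm(targets=[{"dx": -12,"dy": -36,"dz": 0,"rx": 0,"ry": 0,"rz": 0,"gripper": 1},{"dx": -24,"dy": -72,"dz": 0,"rx": 0,"ry": 0,"rz": 0,"gripper": 1},{"dx": -36,"dy": -108,"dz": 0,"rx": 0.04,"ry": 0,"rz": 0,"gripper": 1},{"dx": -48,"dy": -144,"dz": 0,"rx": 0.08,"ry": 0,"rz": 0,"gripper": 1},{"dx": -60,"dy": -180,"dz": 10,"rx": 0.12,"ry": 0,"rz": 0,"gripper": 1},{"dx": -68,"dy": -200,"dz": 30,"rx": 0.16,"ry": 0,"rz": 0,"gripper": 1},{"dx": -68,"dy": -200,"dz": 55,"rx": 0.16,"ry": 0,"rz": 0,"gripper": 1},{"dx": -68,"dy": -200,"dz": 63,"rx": 0.16,"ry": 0,"rz": 0,"gripper": 1}])

```text
t: 26.03
eef_pos: [0.5222, -0.1465, 0.2615]
ee_rot: [-2.98, -0.006, 2.993]
force: [-0.7, -0.2, -1.7]
width: 0.0315
gripper_force: 25.0
```

jog_arm(targets=[{"dx": 0,"dy": 0,"dz": 0,"rx": 0,"ry": 0,"rz": 0,"gripper": 1},{"dx": 0,"dy": 0,"dz": 0,"rx": 0,"ry": 0,"rz": 0,"gripper": 1},{"dx": 0,"dy": 0,"dz": 8,"rx": 0,"ry": 0,"rz": 0,"gripper": 1},{"dx": 0,"dy": 0,"dz": 20,"rx": 0,"ry": 0,"rz": 0,"gripper": 1},{"dx": 0,"dy": 0,"dz": 30,"rx": 0,"ry": 0,"rz": 0,"gripper": 1},{"dx": 0,"dy": 0,"dz": 35,"rx": 0,"ry": 0,"rz": 0,"gripper": 1},{"dx": 0,"dy": 0,"dz": 35,"rx": 0,"ry": 0,"rz": 0,"gripper": 1},{"dx": 0,"dy": 0,"dz": 35,"rx": 0,"ry": 0,"rz": 0,"gripper": 1}])

```text
t: 26.7
eef_pos: [0.5237, -0.151, 0.2313]
ee_rot: [-2.98, -0.0, 2.996]
force: [0.5, -0.3, 0.4]
width: 0.032
gripper_force: 25.0
```

```bash
python3 - <<'E'
from g import *
s=arm.get_state();print(s['eef_pos'],s['width'],s['force'])
print(rows([.52215,-.16007,.18636],tilt(.16).as_euler('xyz')))
f=grab('wrist'); save(f,'w8.png'); C=cloud(f); rackcheck(f)
yaw=-.146; ux=np.array([np.cos(yaw),np.sin(yaw)]); uy=np.array([-ux[1],ux[0]])
L=(C[...,:2]-[.4189,-.1474])@np.stack([ux,uy],1)
g=(C[...,2]>.197)&(C[...,2]<.25)&(f['frame'].max(-1)<90)&(abs(L[...,1])<.025)&(L[...,0]<.08)&(L[...,0]>.01)
print('held',L[g].min(0),L[g].max(0),C[g][:,2].max())
E
```

```text
[ 0.52373397 -0.1510248   0.23125307] 0.03202090155360301 [ 0.47858599 -0.3187277   0.35639708]
[0.2, -1.8, 45.8, -0.001, -0.0, 0.0]
on rack [242, 47, 18, 25, 275] ((8.375146865844727, 3.583601236343384), (4.887328147888184, 12.099577903747559), 48.22890853881836) top 0.2111
on rack [327, 80, 61, 162, 7281] ((96.0175552368164, 84.04026794433594), (165.86041259765625, 72.31414794921875), 9.954089164733887) top 0.1893
held [ 0.01000987 -0.00268992] [0.07996916 0.02399482] 0.23590059032914373
```

View pics/w8.png

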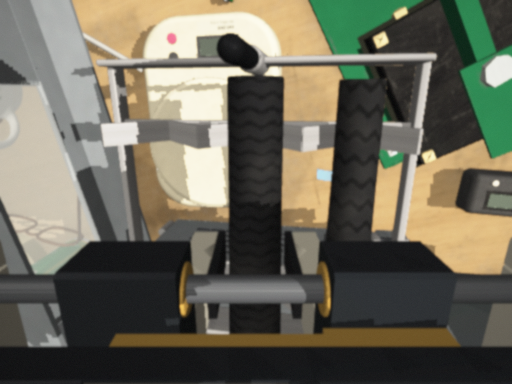

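The held grip at (255,150) is lined up over the middle notches. The first grip sits seated at (360,150), and the front rail and pull are at row 60.

jog_arm(targets=[{"dx": 0,"dy": -1.5,"dz": 10,"rx": 0,"ry": 0,"rz": 0,"gripper": 1},{"dx": 0,"dy": -1.5,"dz": 22,"rx": 0,"ry": 0,"rz": 0,"gripper": 1},{"dx": 0,"dy": -1.5,"dz": 32,"rx": 0,"ry": 0,"rz": 0,"gripper": 1},{"dx": 0,"dy": -1.5,"dz": 40,"rx": 0,"ry": 0,"rz": 0,"gripper": 1},{"dx": 0,"dy": -1.5,"dz": 44,"rx": 0,"ry": 0,"rz": 0,"gripper": 1},{"dx": 0,"dy": -1.5,"dz": 46,"rx": 0,"ry": 0,"rz": 0,"gripper": 1},{"dx": 0,"dy": -1.5,"dz": 46,"rx": 0,"ry": 0,"rz": 0,"gripper": 1},{"dx": 0,"dy": -1.5,"dz": 46,"rx": 0,"ry": 0,"rz": 0,"gripper": 1}])

```text
t: 27.42
eef_pos: [0.5223, -0.1606, 0.1861]
ee_rot: [-2.979, -0.0, 2.996]
force: [-0.3, -4.8, 0.8]
width: 0.0317
gripper_force: 25.0
```

```bash
python3 - <<'E'
from g import *
s=arm.get_state();print(s['eef_pos'],s['width'],s['force'])
print(rows([.52215,-.16007,.18636],tilt(.16).as_euler('xyz')))
E
```

```text
[ 0.5223087  -0.16055582  0.18611964] 0.03168373718724261 [-0.26767278 -4.82838621  0.83983135]
[0.2, 0.4, -0.3, -0.002, -0.0, 0.0]
```

jog_arm(targets=[{"dx": 0,"dy": 0,"dz": 0,"rx": 0,"ry": 0,"rz": 0,"gripper": 0.58},{"dx": 0,"dy": 0,"dz": 0,"rx": 0,"ry": 0,"rz": 0,"gripper": 0.53},{"dx": 0,"dy": 0,"dz": 0,"rx": 0,"ry": 0,"rz": 0,"gripper": 0.53},{"dx": 0,"dy": 0,"dz": 0,"rx": 0,"ry": 0,"rz": 0,"gripper": 0.53},{"dx": 0,"dy": 0,"dz": 0,"rx": 0,"ry": 0,"rz": 0,"gripper": 0.53},{"dx": 0,"dy": 0,"dz": -8,"rx": 0,"ry": 0,"rz": 0,"gripper": 0.53},{"dx": 0,"dy": 0,"dz": -25,"rx": 0,"ry": 0,"rz": 0,"gripper": 0.53},{"dx": 0,"dy": 0,"dz": -50,"rx": 0,"ry": 0,"rz": 0,"gripper": 0.53}])

```text
t: 28.08
eef_pos: [0.5223, -0.1518, 0.2344]
ee_rot: [-2.98, -0.004, 2.995]
force: [1.3, -0.1, -0.2]
width: 0.0413
gripper_force: 0.0
```

```bash
python3 - <<'E'
from g import *
s=arm.get_state();print(s['eef_pos'],s['width'],s['force'])
print(rows([.56,-.14,.33],tilt(0).as_euler('xyz')))
E
```

```text
[ 0.52231147 -0.15184072  0.23443346] 0.04129698190215356 [ 1.32723977 -0.141593   -0.24625317]
[-35.2, 1.6, -97.2, -0.162, -0.004, -0.0]
```

jog_arm(targets=[{"dx": -5,"dy": 0,"dz": -35,"rx": -0.04,"ry": -0.004,"rz": 0,"gripper": 0.53},{"dx": -20,"dy": 1.6,"dz": -70,"rx": -0.1,"ry": -0.004,"rz": 0,"gripper": 0.4},{"dx": -35,"dy": 1.6,"dz": -97,"rx": -0.162,"ry": -0.004,"rz": 0,"gripper": 0.4},{"dx": -35,"dy": 1.6,"dz": -97,"rx": -0.162,"ry": -0.004,"rz": 0,"gripper": 0.4},{"dx": -35,"dy": 1.6,"dz": -97,"rx": -0.162,"ry": -0.004,"rz": 0,"gripper": 0.4},{"dx": -35,"dy": 1.6,"dz": -97,"rx": -0.162,"ry": -0.004,"rz": 0,"gripper": 0.4},{"dx": -35,"dy": 1.6,"dz": -97,"rx": -0.162,"ry": -0.004,"rz": 0,"gripper": 0.4},{"dx": -35,"dy": 1.6,"dz": -97,"rx": -0.162,"ry": -0.004,"rz": 0,"gripper": 0.4}])

```text
t: 28.75
eef_pos: [0.5598, -0.1398, 0.3295]
ee_rot: [3.142, 0.001, 2.996]
force: [-0.3, 0.4, 0.3]
width: 0.0524
gripper_force: 0.0
```

```bash
python3 - <<'E'
from g import *
s=arm.get_state();print(s['eef_pos'],s['ee_rot'],s['width'])
f=grab('wrist'); save(f,'w9.png'); rackcheck(f); C=cloud(f)
P=C[(C[...,2]>.205)&(C[...,2]<.24)&(abs(C[...,0]-.4189)<.03)&(abs(C[...,1]+.147)<.03)]
for z in (.21,.218,.226): 
    q=P[abs(P[:,2]-z)<.004]
    if len(q): print(z,len(q),q.min(0).round(4),q.max(0).round(4))
print(rows([.4189,-.1474,.33],tilt(0).as_euler('xyz')))
E
```

```text
[ 0.55976973 -0.13982491  0.32951504] [3.14151155e+00 1.37851835e-03 2.99618102e+00] 0.052381712926744865
on rack [208, 39, 34, 183, 5110] ((99.43705749511719, 8.788141250610352), (39.31203842163086, 179.23422241210938), 89.42568969726562) top 0.1902
on rack [276, 40, 36, 182, 5150] ((99.35364532470703, 68.20250701904297), (184.71798706054688, 75.00836944580078), 2.3919665813446045) top 0.1902
on rack [274, 223, 33, 16, 368] ((137.38290405273438, 44.346343994140625), (161.62612915039062, 31.661108016967773), 21.911815643310547) top 0.1928
on rack [211, 224, 33, 14, 366] ((191.30892944335938, 1.924983024597168), (30.39122772216797, 28.3229923248291), 87.15558624267578) top 0.1922
0.21 37 [ 0.4249 -0.1528  0.206 ] [ 0.4315 -0.1415  0.2137]
0.218 43 [ 0.4239 -0.1519  0.214 ] [ 0.4313 -0.1416  0.2219]
0.226 282 [ 0.4199 -0.1532  0.222 ] [ 0.4313 -0.1416  0.2299]
[138.4, -27.9, -0.6, 0.0, 0.002, 0.001]
```

View pics/w9.png

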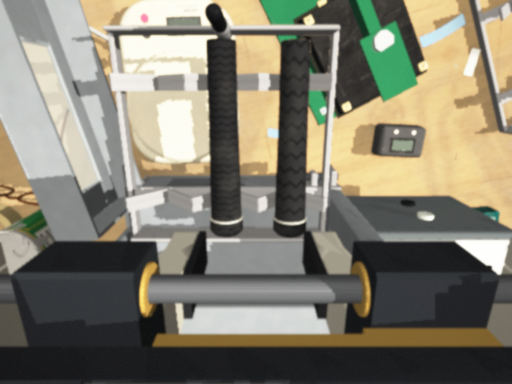

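Both grips are seated, at (222,130) and (292,130), with their tops at 0.190–0.192. The pull is at (217,15), so I'll take it and push the rack home.

jog_arm(targets=[{"dx": 40,"dy": -8,"dz": 0,"rx": 0,"ry": 0,"rz": 0,"gripper": 0.4},{"dx": 80,"dy": -16,"dz": 0,"rx": 0,"ry": 0,"rz": 0,"gripper": 0.4},{"dx": 118,"dy": -24,"dz": 0,"rx": 0,"ry": 0,"rz": 0,"gripper": 0.4},{"dx": 135,"dy": -28,"dz": 5,"rx": 0,"ry": 0,"rz": 0,"gripper": 0.4},{"dx": 135,"dy": -28,"dz": 30,"rx": 0,"ry": 0,"rz": 0,"gripper": 0.4},{"dx": 135,"dy": -28,"dz": 60,"rx": 0,"ry": 0,"rz": 0,"gripper": 0.4},{"dx": 135,"dy": -28,"dz": 90,"rx": 0,"ry": 0,"rz": 0,"gripper": 0.4},{"dx": 135,"dy": -28,"dz": 110,"rx": 0,"ry": 0,"rz": 0,"gripper": 0.4}])

```text
t: 29.47
eef_pos: [0.4216, -0.1479, 0.2176]
ee_rot: [3.141, 0.002, 2.996]
force: [-0.5, 0.2, -0.9]
width: 0.0523
gripper_force: 0.0
```

jog_arm(targets=[{"dx": 0,"dy": 0,"dz": 0,"rx": 0,"ry": 0,"rz": 0,"gripper": 0.4},{"dx": 0,"dy": 0,"dz": 0,"rx": 0,"ry": 0,"rz": 0,"gripper": 1},{"dx": 0,"dy": 0,"dz": 0,"rx": 0,"ry": 0,"rz": 0,"gripper": 1},{"dx": 0,"dy": 0,"dz": 0,"rx": 0,"ry": 0,"rz": 0,"gripper": 1},{"dx": 0,"dy": 0,"dz": 0,"rx": 0,"ry": 0,"rz": 0,"gripper": 1},{"dx": 0,"dy": 0,"dz": 0,"rx": 0,"ry": 0,"rz": 0,"gripper": 1},{"dx": 0,"dy": 0,"dz": 0,"rx": 0,"ry": 0,"rz": 0,"gripper": 1},{"dx": 0,"dy": 0,"dz": 0,"rx": 0,"ry": 0,"rz": 0,"gripper": 1}], force=20)

```text
t: 30.13
eef_pos: [0.4235, -0.1482, 0.2205]
ee_rot: [3.141, 0.004, 2.996]
force: [-0.0, -10.6, 0.9]
width: 0.0114
gripper_force: 12.9
```

```bash
python3 - <<'E'
from g import *
s=arm.get_state();print(s['eef_pos'],s['ee_rot'],s['width'],s['force'],s['gripper_force'])
E
```

```text
[ 0.4235148  -0.14822654  0.22048163] [3.1408911  0.00421179 2.99573337] 0.011404423974427163 [ -0.02959135 -10.62604002   0.93987744] 12.921227663755417
```

jog_arm(targets=[{"dx": 1,"dy": -0.5,"dz": 0,"rx": 0,"ry": 0,"rz": 0,"gripper": 1},{"dx": 2,"dy": -0.5,"dz": 0,"rx": 0,"ry": 0,"rz": 0,"gripper": 1},{"dx": 3,"dy": -0.5,"dz": 0,"rx": 0,"ry": 0,"rz": 0,"gripper": 1},{"dx": 4,"dy": -0.5,"dz": 0,"rx": 0,"ry": 0,"rz": 0,"gripper": 1},{"dx": 5,"dy": -0.5,"dz": 0,"rx": 0,"ry": 0,"rz": 0,"gripper": 1},{"dx": 6,"dy": -0.5,"dz": 0,"rx": 0,"ry": 0,"rz": 0,"gripper": 1},{"dx": 6,"dy": -0.5,"dz": 0,"rx": 0,"ry": 0,"rz": 0,"gripper": 1},{"dx": 6,"dy": -0.5,"dz": 0,"rx": 0,"ry": 0,"rz": 0,"gripper": 1}])

```text
t: 30.8
eef_pos: [0.4223, -0.1481, 0.2207]
ee_rot: [3.141, 0.013, 2.997]
force: [21.1, -9.5, -17.5]
width: 0.0111
gripper_force: 20.0
```

```bash
python3 - <<'E'
from g import *
s=arm.get_state();print(s['eef_pos'],s['ee_rot'],s['width'],s['force'],s['gripper_force'])
E
```

```text
[ 0.42233101 -0.1480967   0.2206792 ] [3.14058824 0.01320388 2.99666833] 0.011082159135446197 [ 21.08347025  -9.4711661  -17.53397752] 19.99351590871811
```

jog_arm(targets=[{"dx": -12,"dy": 0,"dz": 0,"rx": 0,"ry": 0,"rz": 0,"gripper": 1},{"dx": -32,"dy": 0,"dz": 0,"rx": 0,"ry": 0,"rz": 0,"gripper": 1},{"dx": -54,"dy": 0,"dz": 0,"rx": 0,"ry": 0,"rz": 0,"gripper": 1},{"dx": -76,"dy": 0,"dz": 0,"rx": 0,"ry": 0,"rz": 0,"gripper": 1},{"dx": -98,"dy": 0,"dz": 0,"rx": 0,"ry": 0,"rz": 0,"gripper": 1},{"dx": -120,"dy": 0,"dz": 0,"rx": 0,"ry": 0,"rz": 0,"gripper": 1},{"dx": -140,"dy": 0,"dz": 0,"rx": 0,"ry": 0,"rz": 0,"gripper": 1},{"dx": -155,"dy": 0,"dz": 0,"rx": 0,"ry": 0,"rz": 0,"gripper": 1}])

```text
t: 31.47
eef_pos: [0.572, -0.17, 0.2206]
ee_rot: [3.14, 0.002, 2.996]
force: [-2.0, 4.6, 6.0]
width: 0.011
gripper_force: 20.0
```

jog_arm(targets=[{"dx": -10,"dy": 0,"dz": 0,"rx": 0,"ry": 0,"rz": 0,"gripper": 1},{"dx": -20,"dy": 0,"dz": 0,"rx": 0,"ry": 0,"rz": 0,"gripper": 1},{"dx": -28,"dy": 0,"dz": 0,"rx": 0,"ry": 0,"rz": 0,"gripper": 1},{"dx": -34,"dy": 0,"dz": 0,"rx": 0,"ry": 0,"rz": 0,"gripper": 1},{"dx": -39,"dy": 0,"dz": 0,"rx": 0,"ry": 0,"rz": 0,"gripper": 1},{"dx": -43,"dy": 0,"dz": 0,"rx": 0,"ry": 0,"rz": 0,"gripper": 1},{"dx": -43,"dy": 0,"dz": 0,"rx": 0,"ry": 0,"rz": 0,"gripper": 1},{"dx": -43,"dy": 0,"dz": 0,"rx": 0,"ry": 0,"rz": 0,"gripper": 1}])

```text
t: 32.13
eef_pos: [0.6109, -0.1756, 0.2206]
ee_rot: [3.14, -0.002, 2.996]
force: [-8.8, 6.8, 8.9]
width: 0.0111
gripper_force: 20.0
```

```bash
python3 - <<'E'
from g import *
s=arm.get_state();print(s['eef_pos'],s['ee_rot'],s['width'],s['force'],s['gripper_force'],np.linalg.norm(s['eef_pos'][:2]-[.4223,-.1481]))
E
```

```text
[ 0.61089948 -0.17562904  0.22057986] [ 3.14006142e+00 -1.82634292e-03  2.99573685e+00] 0.0110730101903065 [-8.83699547  6.77968908  8.85636134] 20.002582669258118 0.19059804205316644
```

jog_arm(targets=[{"dx": -2,"dy": 0,"dz": 0,"rx": 0,"ry": 0,"rz": 0,"gripper": 1},{"dx": -2,"dy": 0,"dz": 0,"rx": 0,"ry": 0,"rz": 0,"gripper": 1},{"dx": -2,"dy": 0,"dz": 0,"rx": 0,"ry": 0,"rz": 0,"gripper": 0.5},{"dx": -2,"dy": 0,"dz": 0,"rx": 0,"ry": 0,"rz": 0,"gripper": 0.5},{"dx": -2,"dy": 0,"dz": 0,"rx": 0,"ry": 0,"rz": 0,"gripper": 0.5},{"dx": 0,"dy": 0,"dz": -15,"rx": 0,"ry": 0,"rz": 0,"gripper": 0.5},{"dx": 0,"dy": 0,"dz": -50,"rx": 0,"ry": 0,"rz": 0,"gripper": 0.5},{"dx": 0,"dy": 0,"dz": -85,"rx": 0,"ry": 0,"rz": 0,"gripper": 0.5}])

```text
t: 32.8
eef_pos: [0.6122, -0.1768, 0.3051]
ee_rot: [3.142, -0.0, 2.995]
force: [1.3, -0.2, 0.7]
width: 0.0426
gripper_force: 0.0
```

```bash
python3 - <<'E'
from g import *
s=arm.get_state();print(s['eef_pos'],s['force'])
f=grab('wrist');C=cloud(f)
P=C[(C[...,2]>.205)&(C[...,2]<.24)&(abs(C[...,0]-.6075)<.03)&(abs(C[...,1]+.174)<.03)]
for z in (.21,.218,.226): 
    q=P[abs(P[:,2]-z)<.004]
    if len(q): print(z,len(q),q.min(0).round(4),q.max(0).round(4))
print(rows([.44,-.30,.31],[np.pi,0,-2.4]),rows([.3885,-.3485,.31],[np.pi,0,-1.507]))
E
```

```text
[ 0.61221082 -0.17684318  0.30511415] [ 1.31935884 -0.22946536  0.68346127]
0.21 43 [ 0.6065 -0.1796  0.2061] [ 0.6111 -0.1689  0.2137]
0.218 51 [ 0.6062 -0.1804  0.2141] [ 0.6135 -0.1688  0.2215]
0.226 213 [ 0.6065 -0.1807  0.222 ] [ 0.6178 -0.1688  0.2299]
[155.7, -146.0, 3.0, -0.007, 0.011, -0.887] [199.6, -201.5, 2.6, -0.012, 0.008, -1.78]
```

jog_arm(targets=[{"dx": 25,"dy": -25,"dz": 0,"rx": 0,"ry": 0,"rz": -0.12,"gripper": 0.4},{"dx": 50,"dy": -50,"dz": 0,"rx": 0,"ry": 0,"rz": -0.24,"gripper": 0.4},{"dx": 75,"dy": -75,"dz": 0,"rx": 0,"ry": 0,"rz": -0.36,"gripper": 0.4},{"dx": 100,"dy": -100,"dz": 0,"rx": 0,"ry": 0,"rz": -0.48,"gripper": 0.4},{"dx": 125,"dy": -125,"dz": 0,"rx": 0,"ry": 0,"rz": -0.6,"gripper": 0.4},{"dx": 150,"dy": -150,"dz": 0,"rx": 0,"ry": 0,"rz": -0.72,"gripper": 0.4},{"dx": 175,"dy": -175,"dz": 0,"rx": 0,"ry": 0,"rz": -0.84,"gripper": 0.4},{"dx": 199,"dy": -201,"dz": 0,"rx": 0,"ry": 0,"rz": -0.96,"gripper": 0.4}])

```text
t: 33.52
eef_pos: [0.3853, -0.3474, 0.305]
ee_rot: [-3.138, 0.003, -2.321]
force: [0.3, -1.2, 0.0]
width: 0.052
gripper_force: 0.0
```

jog_arm(targets=[{"dx": 0,"dy": 0,"dz": 0,"rx": 0,"ry": 0,"rz": -0.12,"gripper": 0.4},{"dx": 0,"dy": 0,"dz": 0,"rx": 0,"ry": 0,"rz": -0.24,"gripper": 0.4},{"dx": 0,"dy": 0,"dz": 0,"rx": 0,"ry": 0,"rz": -0.36,"gripper": 0.4},{"dx": 0,"dy": 0,"dz": 0,"rx": 0,"ry": 0,"rz": -0.48,"gripper": 0.4},{"dx": 0,"dy": 0,"dz": 0,"rx": 0,"ry": 0,"rz": -0.6,"gripper": 0.4},{"dx": 0,"dy": 0,"dz": 0,"rx": 0,"ry": 0,"rz": -0.72,"gripper": 0.4},{"dx": 0,"dy": 0,"dz": 0,"rx": 0,"ry": 0,"rz": -0.82,"gripper": 0.4},{"dx": 0,"dy": 0,"dz": 0,"rx": 0,"ry": 0,"rz": -0.82,"gripper": 0.4}])

```text
t: 34.18
eef_pos: [0.3869, -0.3468, 0.3047]
ee_rot: [-3.138, -0.0, -1.503]
force: [0.2, -0.1, -0.8]
width: 0.0526
gripper_force: 0.0
```

```bash
python3 - <<'E'
from g import *
s=arm.get_state();print(s['eef_pos'],s['ee_rot'],s['q'])
f=grab('wrist');C=cloud(f); save(f,'w10.png')
P=C[(C[...,2]>.20)&(C[...,2]<.235)&(abs(C[...,0]-.3885)<.04)&(abs(C[...,1]+.3485)<.03)&(f['frame'].max(-1)<80)]
for z in (.2,.21,.22,.228): 
    q=P[abs(P[:,2]-z)<.004]
    if len(q): print(z,len(q),q.min(0).round(4),q.max(0).round(4))
print(rows([.3885,-.3485,.2145],[np.pi,0,-1.507]))
E
```

```text
[ 0.38692234 -0.3467643   0.30472878] [-3.13790650e+00 -1.55950266e-04 -1.50330008e+00] [-0.35362971  0.06548693 -0.23694786 -0.00143094 -1.26493399  0.42155479]
0.2 21 [ 0.3846 -0.3546  0.2002] [ 0.3941 -0.352   0.204 ]
0.21 40 [ 0.3846 -0.3548  0.2065] [ 0.3939 -0.3521  0.214 ]
0.22 46 [ 0.3847 -0.3547  0.216 ] [ 0.3937 -0.3519  0.2237]
0.228 187 [ 0.3837 -0.3547  0.2242] [ 0.394  -0.3447  0.2318]
[1.9, -1.2, 90.2, -0.004, -0.0, -0.002]
```

jog_arm(targets=[{"dx": 2,"dy": -1.8,"dz": 15,"rx": 0,"ry": 0,"rz": 0,"gripper": 0.4},{"dx": 2,"dy": -1.8,"dz": 40,"rx": 0,"ry": 0,"rz": 0,"gripper": 0.4},{"dx": 2,"dy": -1.8,"dz": 65,"rx": 0,"ry": 0,"rz": 0,"gripper": 0.4},{"dx": 2,"dy": -1.8,"dz": 83,"rx": 0,"ry": 0,"rz": 0,"gripper": 0.4},{"dx": 2,"dy": -1.8,"dz": 90,"rx": 0,"ry": 0,"rz": 0,"gripper": 0.4},{"dx": 2,"dy": -1.8,"dz": 90,"rx": 0,"ry": 0,"rz": 0,"gripper": 1},{"dx": 2,"dy": -1.8,"dz": 90,"rx": 0,"ry": 0,"rz": 0,"gripper": 1},{"dx": 2,"dy": -1.8,"dz": 90,"rx": 0,"ry": 0,"rz": 0,"gripper": 1}], force=20)

```text
t: 34.9
eef_pos: [0.3899, -0.3488, 0.2163]
ee_rot: [-3.136, -0.001, -1.508]
force: [0.1, -0.8, 0.3]
width: 0.0378
gripper_force: 0.0
```

jog_arm(targets=[{"dx": 0,"dy": 0,"dz": 0,"rx": 0,"ry": 0,"rz": 0,"gripper": 1},{"dx": 0,"dy": 0,"dz": 0,"rx": 0,"ry": 0,"rz": 0,"gripper": 1},{"dx": 0,"dy": 0,"dz": 0,"rx": 0,"ry": 0,"rz": 0,"gripper": 1},{"dx": 0,"dy": 0,"dz": 0,"rx": 0,"ry": 0,"rz": 0,"gripper": 1},{"dx": 0,"dy": 0,"dz": 0,"rx": 0,"ry": 0,"rz": 0,"gripper": 1},{"dx": 0,"dy": 0,"dz": 0,"rx": 0,"ry": 0,"rz": 0,"gripper": 1},{"dx": 0,"dy": 0,"dz": 0,"rx": 0,"ry": 0,"rz": 0,"gripper": 1},{"dx": 0,"dy": 0,"dz": 0,"rx": 0,"ry": 0,"rz": 0,"gripper": 1}])

```text
t: 35.57
eef_pos: [0.3888, -0.3486, 0.2154]
ee_rot: [-3.138, -0.0, -1.507]
force: [-2.9, -0.8, 5.3]
width: 0.0118
gripper_force: 20.0
```

```bash
python3 - <<'E'
from g import *
s=arm.get_state();print(s['eef_pos'],s['ee_rot'],s['force'],s['width'])
# circle fit over the recorded post positions
P=np.array([[.5552,-.1007],[.5321,-.1052],[.4997,-.1154],[.4351,-.1594],[.3892,-.2374],s['eef_pos'][:2]])
A=np.c_[2*P,np.ones(6)]; c=np.linalg.lstsq(A,(P**2).sum(1))[0][:2]; print('centre',c,np.linalg.norm(P-c,axis=1))
v=s['eef_pos'][:2]-c;w=P[0]-c; a=np.arctan2(w[1],w[0])-np.arctan2(v[1],v[0]); a=(a+np.pi)%(2*np.pi)-np.pi; print('to close',a)
for k in (1,9,17): print(arc(c,-np.arange(k,k+8)*.08))
E
```

```text
[ 0.38883894 -0.34855351  0.21537566] [-3.13824474e+00 -4.13969823e-04 -1.50736624e+00] [-2.94088333 -0.84831489  5.25518054] 0.011792961085367152
centre [ 0.57472084 -0.29391891] [0.1942025  0.19347187 0.19364175 0.19387964 0.19393909 0.19374473]
to close -1.755978814258139
[[-15.2, 2.8, np.float64(0.08)], [-30.7, 4.4, np.float64(0.16)], [-46.1, 4.7, np.float64(0.24)], [-61.6, 3.9, np.float64(0.32)], [-77.0, 1.7, np.float64(0.4)], [-92.1, -1.6, np.float64(0.48)], [-106.9, -6.2, np.float64(0.56)], [-121.3, -11.9, np.float64(0.64)]]
[[-135.2, -18.7, np.float64(0.72)], [-148.5, -26.7, np.float64(0.8)], [-161.2, -35.6, np.float64(0.88)], [-173.0, -45.6, np.float64(0.96)], [-184.1, -56.4, np.float64(1.04)], [-194.2, -68.2, np.float64(1.12)], [-203.4, -80.7, np.float64(1.2)], [-211.5, -93.8, np.float64(1.28)]]
[[-218.6, -107.6, np.float64(1.36)], [-224.5, -121.9, np.float64(1.44)], [-229.3, -136.7, np.float64(1.52)], [-232.9, -151.8, np.float64(1.6)], [-235.2, -167.1, np.float64(1.68)], [-236.4, -182.5, np.float64(1.76)], [-236.3, -198.0, np.float64(1.84)], [-234.9, -213.5, np.float64(1.92)]]
```

jog_arm(targets=[{"dx": -15.2,"dy": 2.8,"dz": 0,"rx": 0,"ry": 0,"rz": 0.08,"gripper": 1},{"dx": -30.7,"dy": 4.4,"dz": 0,"rx": 0,"ry": 0,"rz": 0.16,"gripper": 1},{"dx": -46.1,"dy": 4.7,"dz": 0,"rx": 0,"ry": 0,"rz": 0.24,"gripper": 1},{"dx": -61.6,"dy": 3.9,"dz": 0,"rx": 0,"ry": 0,"rz": 0.32,"gripper": 1},{"dx": -77,"dy": 1.7,"dz": 0,"rx": 0,"ry": 0,"rz": 0.4,"gripper": 1},{"dx": -92.1,"dy": -1.6,"dz": 0,"rx": 0,"ry": 0,"rz": 0.48,"gripper": 1},{"dx": -106.9,"dy": -6.2,"dz": 0,"rx": 0,"ry": 0,"rz": 0.56,"gripper": 1},{"dx": -121.3,"dy": -11.9,"dz": 0,"rx": 0,"ry": 0,"rz": 0.64,"gripper": 1}])

```text
t: 36.23
eef_pos: [0.3933, -0.226, 0.2154]
ee_rot: [-3.138, 0.002, -2.152]
force: [0.8, -1.9, 0.8]
width: 0.0114
gripper_force: 20.0
```

jog_arm(targets=[{"dx": -15.2,"dy": 2.8,"dz": 0,"rx": 0,"ry": 0,"rz": 0.08,"gripper": 1},{"dx": -30.7,"dy": 4.4,"dz": 0,"rx": 0,"ry": 0,"rz": 0.16,"gripper": 1},{"dx": -46.1,"dy": 4.7,"dz": 0,"rx": 0,"ry": 0,"rz": 0.24,"gripper": 1},{"dx": -61.6,"dy": 3.9,"dz": 0,"rx": 0,"ry": 0,"rz": 0.32,"gripper": 1},{"dx": -77,"dy": 1.7,"dz": 0,"rx": 0,"ry": 0,"rz": 0.4,"gripper": 1},{"dx": -92.1,"dy": -1.6,"dz": 0,"rx": 0,"ry": 0,"rz": 0.48,"gripper": 1},{"dx": -106.9,"dy": -6.2,"dz": 0,"rx": 0,"ry": 0,"rz": 0.56,"gripper": 1},{"dx": -121.3,"dy": -11.9,"dz": 0,"rx": 0,"ry": 0,"rz": 0.64,"gripper": 1}])

```text
t: 36.9
eef_pos: [0.4704, -0.131, 0.2154]
ee_rot: [-3.14, 0.004, -2.791]
force: [4.8, -8.1, -2.6]
width: 0.0115
gripper_force: 20.0
```

```bash
python3 - <<'E'
from g import *
s=arm.get_state();print(s['eef_pos'],s['ee_rot'],s['force'],s['width'])
c=np.array([.57472,-.29392]); P0=np.array([.5552,-.1007])
v=s['eef_pos'][:2]-c;w=P0-c; a=np.arctan2(w[1],w[0])-np.arctan2(v[1],v[0]); print(np.linalg.norm(v),'to close',a)
print(arc(c,a*np.array([.2,.4,.6,.8,.9,1,1.02,1.02])))
E
```

```text
[ 0.47040876 -0.13103294  0.21544486] [-3.1395631   0.004457   -2.79107919] [ 4.81306511 -8.10208935 -2.61010191] 0.011468887968184646
0.19342448042009386 to close -0.4689066511864426
[[-17.9, 3.1, np.float64(0.094)], [-35.9, 4.5, np.float64(0.188)], [-54.1, 4.2, np.float64(0.281)], [-72.1, 2.3, np.float64(0.375)], [-81.0, 0.7, np.float64(0.422)], [-89.9, -1.4, np.float64(0.469)], [-91.6, -1.8, np.float64(0.478)], [-91.6, -1.8, np.float64(0.478)]]
```

jog_arm(targets=[{"dx": -17.9,"dy": 3,"dz": 0,"rx": 0,"ry": 0,"rz": 0.094,"gripper": 1},{"dx": -35.9,"dy": 4.2,"dz": 0,"rx": 0,"ry": 0,"rz": 0.188,"gripper": 1},{"dx": -54.1,"dy": 3.7,"dz": 0,"rx": 0,"ry": 0,"rz": 0.281,"gripper": 1},{"dx": -72.1,"dy": 1.6,"dz": 0,"rx": 0,"ry": 0,"rz": 0.375,"gripper": 1},{"dx": -81,"dy": 0,"dz": 0,"rx": 0,"ry": 0,"rz": 0.422,"gripper": 1},{"dx": -90,"dy": -2,"dz": 0,"rx": 0,"ry": 0,"rz": 0.469,"gripper": 1},{"dx": -93,"dy": -2.5,"dz": 0,"rx": 0,"ry": 0,"rz": 0.478,"gripper": 1},{"dx": -93,"dy": -2.5,"dz": 0,"rx": 0,"ry": 0,"rz": 0.478,"gripper": 1}])

```text
t: 37.57
eef_pos: [0.5583, -0.1016, 0.2154]
ee_rot: [3.141, 0.004, 3.018]
force: [0.9, -3.6, 0.4]
width: 0.0116
gripper_force: 20.0
```

```bash
python3 - <<'E'
from g import *
s=arm.get_state();print(s['eef_pos'],s['ee_rot'],s['force'],s['width'])
E
```

```text
[ 0.55826799 -0.10164112  0.21543865] [3.14138368 0.00392577 3.01837957] [ 0.88225889 -3.63537124  0.41154477] 0.011589692077836994
```

jog_arm(targets=[{"dx": -1,"dy": 0,"dz": 0,"rx": 0,"ry": 0,"rz": 0.01,"gripper": 1},{"dx": -2,"dy": 0,"dz": 0,"rx": 0,"ry": 0,"rz": 0.01,"gripper": 1},{"dx": -3,"dy": 0,"dz": 0,"rx": 0,"ry": 0,"rz": 0.01,"gripper": 1},{"dx": -4,"dy": 0,"dz": 0,"rx": 0,"ry": 0,"rz": 0.01,"gripper": 1},{"dx": -5,"dy": 0,"dz": 0,"rx": 0,"ry": 0,"rz": 0.01,"gripper": 1},{"dx": -6,"dy": 0,"dz": 0,"rx": 0,"ry": 0,"rz": 0.01,"gripper": 1},{"dx": -6,"dy": 0,"dz": 0,"rx": 0,"ry": 0,"rz": 0.01,"gripper": 1},{"dx": -6,"dy": 0,"dz": 0,"rx": 0,"ry": 0,"rz": 0.01,"gripper": 1}])

```text
t: 38.23
eef_pos: [0.5608, -0.1016, 0.2154]
ee_rot: [3.14, -0.001, 3.008]
force: [-10.9, 5.1, 7.3]
width: 0.0112
gripper_force: 20.0
```

```bash
python3 - <<'E'
from g import *
s=arm.get_state();print(s['eef_pos'],s['ee_rot'],s['force'],s['width'])
E
```

```text
[ 0.56077541 -0.10156545  0.21540109] [ 3.14033989e+00 -1.22974667e-03  3.00776636e+00] [-10.91827082   5.05930209   7.26631521] 0.011224402918994925
```

jog_arm(targets=[{"dx": 0,"dy": 0,"dz": 0,"rx": 0,"ry": 0,"rz": 0,"gripper": 1},{"dx": 0,"dy": 0,"dz": 0,"rx": 0,"ry": 0,"rz": 0,"gripper": 0.5},{"dx": 0,"dy": 0,"dz": 0,"rx": 0,"ry": 0,"rz": 0,"gripper": 0.5},{"dx": 0,"dy": 0,"dz": 0,"rx": 0,"ry": 0,"rz": 0,"gripper": 0.5},{"dx": 0,"dy": 0,"dz": -15,"rx": 0,"ry": 0,"rz": 0,"gripper": 0.5},{"dx": 0,"dy": 0,"dz": -50,"rx": 0,"ry": 0,"rz": 0,"gripper": 0.5},{"dx": 0,"dy": 0,"dz": -90,"rx": 0,"ry": 0,"rz": 0,"gripper": 0.5},{"dx": 0,"dy": 0,"dz": -125,"rx": 0,"ry": 0,"rz": 0,"gripper": 0.4}])

```text
t: 38.9
eef_pos: [0.5632, -0.1024, 0.3427]
ee_rot: [3.141, 0.004, 3.008]
force: [2.1, -0.1, 0.5]
width: 0.0462
gripper_force: 0.0
```

```bash
python3 - <<'E'
from g import *
s=arm.get_state();print(s['eef_pos'],s['ee_rot'],s['force'])
f=grab('wrist');C=cloud(f)
P=C[(C[...,2]>.195)&(C[...,2]<.235)&(abs(C[...,0]-.558)<.04)&(abs(C[...,1]+.1005)<.03)&(f['frame'].max(-1)<80)]
for z in (.2,.21,.22,.228): 
    q=P[abs(P[:,2]-z)<.004]
    if len(q): print(z,len(q),q.min(0).round(4),q.max(0).round(4))
print(rows([.69,.05,.38],[np.pi,0,2.9956]))
E
```

```text
[ 0.56319486 -0.10235308  0.34272562] [3.14114687 0.00431911 3.00799098] [ 2.08244776 -0.11846456  0.53108653]
0.2 25 [ 0.554  -0.1054  0.1969] [ 0.5585 -0.0946  0.2034]
0.21 28 [ 0.5536 -0.1052  0.2062] [ 0.5575 -0.0948  0.2137]
0.22 32 [ 0.5535 -0.1061  0.2161] [ 0.5582 -0.0949  0.2237]
0.228 151 [ 0.5536 -0.1063  0.2245] [ 0.5631 -0.0945  0.2316]
[-103.4, 168.3, -27.6, 0.0, 0.015, 0.013]
```

jog_arm(targets=[{"dx": -15,"dy": 25,"dz": -20,"rx": 0,"ry": 0,"rz": 0.013,"gripper": 0.4},{"dx": -32,"dy": 52,"dz": -35,"rx": 0,"ry": 0,"rz": 0.013,"gripper": 0.4},{"dx": -49,"dy": 80,"dz": -38,"rx": 0,"ry": 0,"rz": 0.013,"gripper": 0.4},{"dx": -66,"dy": 108,"dz": -38,"rx": 0,"ry": 0,"rz": 0.013,"gripper": 0.4},{"dx": -83,"dy": 136,"dz": -38,"rx": 0,"ry": 0,"rz": 0.013,"gripper": 0.4},{"dx": -103,"dy": 168,"dz": -38,"rx": 0,"ry": 0,"rz": 0.013,"gripper": 0.4},{"dx": -103,"dy": 168,"dz": -38,"rx": 0,"ry": 0,"rz": 0.013,"gripper": 0.4},{"dx": -103,"dy": 168,"dz": -38,"rx": 0,"ry": 0,"rz": 0.013,"gripper": 0.4}])

```text
t: 39.62
eef_pos: [0.6885, 0.0524, 0.377]
ee_rot: [-3.142, 0.001, 2.997]
force: [-0.2, -0.6, 0.2]
width: 0.0525
gripper_force: 0.0
```

```bash
python3 - <<'E'
from g import *
s=arm.get_state();print(s['eef_pos'],s['ee_rot'])
f=grab('wrist');C=cloud(f); np.savez('w11.npz',**f); save(f,'w11.png')
m=(C[...,2]>.235)&(C[...,2]<.30)&(C[...,0]>.62)&(C[...,0]<.74)&(C[...,1]>.03)&(C[...,1]<.14)
P=C[m]; print(m.sum(),np.percentile(P,[1,50,99],axis=0).round(4))
for z in np.arange(.24,.29,.008):
    q=P[abs(P[:,2]-z)<.004]
    if len(q): print(z.round(3),len(q),q.min(0).round(4),q.max(0).round(4))
b=(C[...,2]>.188)&(C[...,2]<.198)&(C[...,0]>.58)&(C[...,0]<.76)&(C[...,1]>-.06)&(C[...,1]<.12)
r=cv2.minAreaRect(C[b][:,:2].astype(np.float32)*1000); print('box',r,np.median(C[b][:,2]))
E
```

```text
[0.68847588 0.05243795 0.37700128] [-3.14154749e+00  1.47210652e-03  2.99678485e+00]
1021 [[0.6733 0.0692 0.2359]
 [0.6828 0.0858 0.2669]
 [0.6964 0.1011 0.2731]]
0.24 42 [0.6797 0.0683 0.236 ] [0.6873 0.0749 0.2434]
0.248 23 [0.6735 0.0718 0.2461] [0.6873 0.0858 0.2519]
0.256 111 [0.673  0.0724 0.2521] [0.6945 0.0979 0.26  ]
0.264 392 [0.673  0.0744 0.26  ] [0.6977 0.1023 0.268 ]
0.272 441 [0.6755 0.0785 0.268 ] [0.6964 0.0975 0.274 ]
box ((683.30078125, 22.97232437133789), (160.4467315673828, 147.8922882080078), 87.84870910644531) 0.19363332361372332
```

View pics/w11.png

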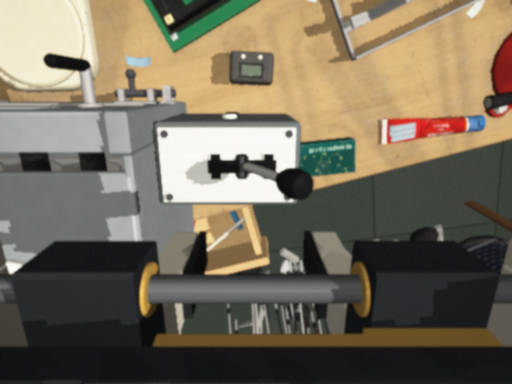

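```bash
python3 - <<'E'
from g import *
f=dict(np.load('w11.npz'))
for p in ((243,166),(210,166),(275,166),(163,127),(289,134),(166,196),(293,196)): print(p,ray(f,*p,.193).round(4))
uy=np.array([.1455,.98936])
piv=np.array([.678,.040]); 
for a in (-.6,0,.6): print(a,(piv-np.sin(a)*.084*uy).round(4),.191+.084*np.cos(a))
print(rows([.685,.087,.33],[np.pi,0,2.9956-3*np.pi/2]))
E
```

```text
(243, 166) [0.6797 0.0429 0.193 ]
(210, 166) [0.6748 0.0093 0.193 ]
(275, 166) [0.6844 0.0754 0.193 ]
(163, 127) [ 0.6292 -0.0294  0.193 ]
(289, 134) [0.654  0.0933 0.193 ]
(166, 196) [ 0.7    -0.0428  0.193 ]
(293, 196) [0.7194 0.0902 0.193 ]
-0.6 [0.6849 0.0869] 0.260328191652413
0 [0.678 0.04 ] 0.275
0.6 [ 0.6711 -0.0069] 0.260328191652413
[8.1, 34.9, 47.9, -0.002, 0.002, -1.57]
```

The wrist view shows the knob at (295,183) and the slot centre at (243,166). That puts the pivot at about (0.679, 0.0415) and the knob at about (0.6855, 0.088, 0.26). The leaf is shut.

jog_arm(targets=[{"dx": 2,"dy": 10,"dz": 0,"rx": 0,"ry": 0,"rz": -0.12,"gripper": 0.3},{"dx": 4,"dy": 20,"dz": 0,"rx": 0,"ry": 0,"rz": -0.24,"gripper": 0.3},{"dx": 6,"dy": 30,"dz": 0,"rx": 0,"ry": 0,"rz": -0.36,"gripper": 0.3},{"dx": 8,"dy": 35.5,"dz": 0,"rx": 0,"ry": 0,"rz": -0.48,"gripper": 0.3},{"dx": 8,"dy": 35.5,"dz": 0,"rx": 0,"ry": 0,"rz": -0.6,"gripper": 0.3},{"dx": 8,"dy": 35.5,"dz": 0,"rx": 0,"ry": 0,"rz": -0.72,"gripper": 0.3},{"dx": 8,"dy": 35.5,"dz": 0,"rx": 0,"ry": 0,"rz": -0.84,"gripper": 0.3},{"dx": 8,"dy": 35.5,"dz": 0,"rx": 0,"ry": 0,"rz": -0.96,"gripper": 0.3}])

```text
t: 40.33
eef_pos: [0.6843, 0.0858, 0.38]
ee_rot: [-3.138, 0.004, -2.323]
force: [0.4, 0.1, 0.7]
width: 0.0612
gripper_force: 0.0
```

jog_arm(targets=[{"dx": 0,"dy": 0,"dz": 0,"rx": 0,"ry": 0,"rz": -0.12,"gripper": 0.3},{"dx": 0,"dy": 0,"dz": 0,"rx": 0,"ry": 0,"rz": -0.24,"gripper": 0.3},{"dx": 0,"dy": 0,"dz": 0,"rx": 0,"ry": 0,"rz": -0.36,"gripper": 0.3},{"dx": 0,"dy": 0,"dz": 0,"rx": 0,"ry": 0,"rz": -0.48,"gripper": 0.3},{"dx": 0,"dy": 0,"dz": 0,"rx": 0,"ry": 0,"rz": -0.61,"gripper": 0.3},{"dx": 0,"dy": 0,"dz": 0,"rx": 0,"ry": 0,"rz": -0.61,"gripper": 0.3},{"dx": 0,"dy": 0,"dz": 0,"rx": 0,"ry": 0,"rz": -0.61,"gripper": 0.3},{"dx": 0,"dy": 0,"dz": 0,"rx": 0,"ry": 0,"rz": -0.61,"gripper": 0.3}])

```text
t: 41.0
eef_pos: [0.6845, 0.0862, 0.3796]
ee_rot: [-3.137, 0.001, -1.723]
force: [0.3, 0.4, -0.5]
width: 0.0612
gripper_force: 0.0
```

```bash
python3 - <<'E'
from g import *
s=arm.get_state();print(s['eef_pos'],s['ee_rot'],s['q'])
print(rows([.6855,.088,.266],[np.pi,0,2.9956-3*np.pi/2]))
f=grab('wrist');C=cloud(f)
m=(C[...,2]>.25)&(C[...,2]<.30)&(C[...,0]>.64)&(C[...,0]<.73)&(C[...,1]>.05)&(C[...,1]<.12)&(f['frame'].max(-1)<80)
P=C[m]; print(m.sum()); 
if m.sum()>20: print(np.percentile(P,[1,50,99],axis=0).round(4))
E
```

```text
[0.68447205 0.0862068  0.37963671] [-3.13734517e+00  1.18584384e-03 -1.72311853e+00] [ 4.07690825e-01  3.36230900e-01  2.68709315e-01  1.25478135e-03
 -1.49904620e+00 -5.60102851e-01]
[-1.8, -0.3, 113.6, -0.004, 0.001, -0.006]
889
[[0.6742 0.0728 0.2526]
 [0.6856 0.084  0.2676]
 [0.6979 0.1002 0.2732]]
```

jog_arm(targets=[{"dx": -1.5,"dy": -1,"dz": 25,"rx": 0,"ry": 0,"rz": 0,"gripper": 0.3},{"dx": -1.5,"dy": -1,"dz": 50,"rx": 0,"ry": 0,"rz": 0,"gripper": 0.3},{"dx": -1.5,"dy": -1,"dz": 75,"rx": 0,"ry": 0,"rz": 0,"gripper": 0.3},{"dx": -1.5,"dy": -1,"dz": 97,"rx": 0,"ry": 0,"rz": 0,"gripper": 0.3},{"dx": -1.5,"dy": -1,"dz": 110,"rx": 0,"ry": 0,"rz": 0,"gripper": 0.3},{"dx": -1.5,"dy": -1,"dz": 113,"rx": 0,"ry": 0,"rz": 0,"gripper": 0.3},{"dx": -1.5,"dy": -1,"dz": 113,"rx": 0,"ry": 0,"rz": 0,"gripper": 0.3},{"dx": -1.5,"dy": -1,"dz": 113,"rx": 0,"ry": 0,"rz": 0,"gripper": 0.6}])

```text
t: 41.72
eef_pos: [0.6868, 0.0882, 0.2672]
ee_rot: [-3.137, 0.001, -1.719]
force: [-0.5, -0.1, 0.6]
width: 0.0586
gripper_force: 0.0
```

jog_arm(targets=[{"dx": 0,"dy": 0,"dz": 0,"rx": 0,"ry": 0,"rz": 0,"gripper": 1},{"dx": 0,"dy": 0,"dz": 0,"rx": 0,"ry": 0,"rz": 0,"gripper": 1},{"dx": 0,"dy": 0,"dz": 0,"rx": 0,"ry": 0,"rz": 0,"gripper": 1},{"dx": 0,"dy": 0,"dz": 0,"rx": 0,"ry": 0,"rz": 0,"gripper": 1},{"dx": 0,"dy": 0,"dz": 0,"rx": 0,"ry": 0,"rz": 0,"gripper": 1},{"dx": 0,"dy": 0,"dz": 0,"rx": 0,"ry": 0,"rz": 0,"gripper": 1},{"dx": 0,"dy": 0,"dz": 0,"rx": 0,"ry": 0,"rz": 0,"gripper": 1},{"dx": 0,"dy": 0,"dz": 0,"rx": 0,"ry": 0,"rz": 0,"gripper": 1}], force=15)

```text
t: 42.38
eef_pos: [0.6859, 0.0884, 0.2664]
ee_rot: [-3.138, 0.001, -1.718]
force: [-4.2, 1.4, 3.5]
width: 0.0252
gripper_force: 15.0
```

```bash
python3 - <<'E'
from g import *
s=arm.get_state();print(s['eef_pos'],s['ee_rot'],s['force'],s['width'],s['gripper_force'])
R=Ro.from_euler('xyz',s['ee_rot']); uy=np.array([.1455,.98936,0])
for a in (-.5,-.4,-.3,-.2,-.1,0,.2,.4,.6,.65):
    d=-(np.sin(a)-np.sin(-.6))*.084*uy+np.array([0,0,(np.cos(a)-np.cos(.6))*.084]); print(a,(R.inv().apply(d)*1000).round(1))
E
```

```text
[0.68588919 0.08835246 0.26640241] [-3.13849364e+00  8.76532916e-04 -1.71833107e+00] [-4.16845284  1.439375    3.46112884] 0.025206517966883984 15.000447845086455
-0.5 [ 7.2 -0.  -4.4]
-0.4 [14.7 -0.  -8.1]
-0.3 [ 22.6  -0.1 -10.9]
-0.2 [ 30.7  -0.1 -13. ]
-0.1 [ 39.   -0.1 -14.3]
0 [ 47.4  -0.1 -14.7]
0.2 [ 64.1  -0.1 -13.1]
0.4 [80.1 -0.1 -8.1]
0.6 [94.9 -0.1 -0.1]
0.65 [98.3 -0.1  2.4]
```

jog_arm(targets=[{"dx": 7.2,"dy": 0,"dz": -4.4,"rx": 0,"ry": 0,"rz": 0,"gripper": 1},{"dx": 14.7,"dy": 0,"dz": -8.1,"rx": 0,"ry": 0,"rz": 0,"gripper": 1},{"dx": 22.6,"dy": 0,"dz": -10.9,"rx": 0,"ry": 0,"rz": 0,"gripper": 1},{"dx": 30.7,"dy": 0,"dz": -13,"rx": 0,"ry": 0,"rz": 0,"gripper": 1},{"dx": 39,"dy": 0,"dz": -14.3,"rx": 0,"ry": 0,"rz": 0,"gripper": 1},{"dx": 47.4,"dy": 0,"dz": -14.7,"rx": 0,"ry": 0,"rz": 0,"gripper": 1},{"dx": 47.4,"dy": 0,"dz": -14.7,"rx": 0,"ry": 0,"rz": 0,"gripper": 1},{"dx": 47.4,"dy": 0,"dz": -14.7,"rx": 0,"ry": 0,"rz": 0,"gripper": 1}])

```text
t: 43.05
eef_pos: [0.6789, 0.0398, 0.2806]
ee_rot: [-3.139, -0.0, -1.72]
force: [-3.5, -0.5, -0.0]
width: 0.0254
gripper_force: 15.0
```

```bash
python3 - <<'E'
from g import *
s=arm.get_state();print(s['t'],s['eef_pos'],s['force'],s['width'],s['gripper_force'])
f=grab('scene'); A=cv2.resize(f['frame'][90:220,170:320],None,fx=4.5,fy=4.5,interpolation=cv2.INTER_CUBIC); cv2.imwrite('pics/s12.png',A[:,:,::-1])
E
```

```text
43.05 [0.67886946 0.03983335 0.28060261] [-3.54299889 -0.4817908  -0.02090594] 0.025409838075101842 14.999965354800224
```

View pics/s12.png

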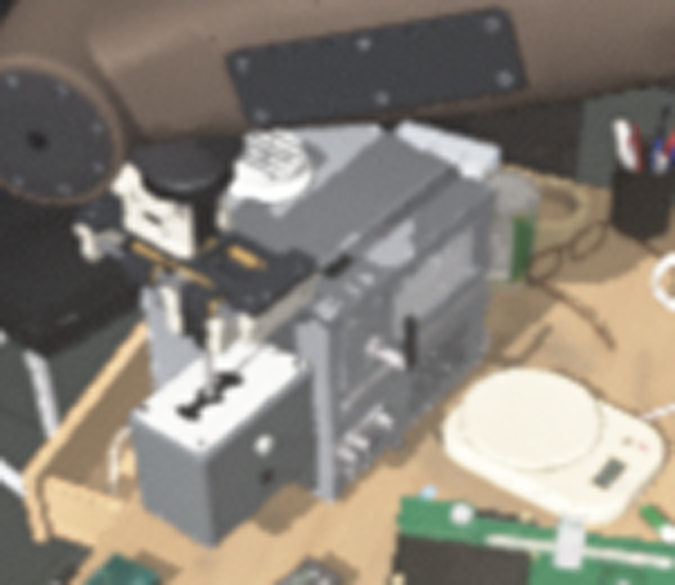

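The lever's stem at (212,365) stands upright over the middle of its slot, and the leaf is shut. I'll hold it there for about 4 s.

jog_arm(targets=[{"dx": 0,"dy": 0,"dz": 0,"rx": 0,"ry": 0,"rz": 0,"gripper": 1},{"dx": 0,"dy": 0,"dz": 0,"rx": 0,"ry": 0,"rz": 0,"gripper": 1},{"dx": 0,"dy": 0,"dz": 0,"rx": 0,"ry": 0,"rz": 0,"gripper": 1},{"dx": 0,"dy": 0,"dz": 0,"rx": 0,"ry": 0,"rz": 0,"gripper": 1},{"dx": 0,"dy": 0,"dz": 0,"rx": 0,"ry": 0,"rz": 0,"gripper": 1},{"dx": 0,"dy": 0,"dz": 0,"rx": 0,"ry": 0,"rz": 0,"gripper": 1},{"dx": 0,"dy": 0,"dz": 0,"rx": 0,"ry": 0,"rz": 0,"gripper": 1},{"dx": 0,"dy": 0,"dz": 0,"rx": 0,"ry": 0,"rz": 0,"gripper": 1}])

```text
t: 43.77
eef_pos: [0.6791, 0.0414, 0.2806]
ee_rot: [-3.138, 0.001, -1.718]
force: [-4.9, 0.4, -0.8]
width: 0.0255
gripper_force: 15.0
```

jog_arm(targets=[{"dx": 0,"dy": 0,"dz": 0,"rx": 0,"ry": 0,"rz": 0,"gripper": 1},{"dx": 0,"dy": 0,"dz": 0,"rx": 0,"ry": 0,"rz": 0,"gripper": 1},{"dx": 0,"dy": 0,"dz": 0,"rx": 0,"ry": 0,"rz": 0,"gripper": 1},{"dx": 0,"dy": 0,"dz": 0,"rx": 0,"ry": 0,"rz": 0,"gripper": 1},{"dx": 0,"dy": 0,"dz": 0,"rx": 0,"ry": 0,"rz": 0,"gripper": 1},{"dx": 0,"dy": 0,"dz": 0,"rx": 0,"ry": 0,"rz": 0,"gripper": 1},{"dx": 0,"dy": 0,"dz": 0,"rx": 0,"ry": 0,"rz": 0,"gripper": 1},{"dx": 0,"dy": 0,"dz": 0,"rx": 0,"ry": 0,"rz": 0,"gripper": 1}])

```text
t: 44.43
eef_pos: [0.6791, 0.0414, 0.2807]
ee_rot: [-3.138, 0.001, -1.718]
force: [-5.1, 1.1, -1.4]
width: 0.0256
gripper_force: 15.0
```

jog_arm(targets=[{"dx": 0,"dy": 0,"dz": 0,"rx": 0,"ry": 0,"rz": 0,"gripper": 1},{"dx": 0,"dy": 0,"dz": 0,"rx": 0,"ry": 0,"rz": 0,"gripper": 1},{"dx": 0,"dy": 0,"dz": 0,"rx": 0,"ry": 0,"rz": 0,"gripper": 1},{"dx": 0,"dy": 0,"dz": 0,"rx": 0,"ry": 0,"rz": 0,"gripper": 1},{"dx": 0,"dy": 0,"dz": 0,"rx": 0,"ry": 0,"rz": 0,"gripper": 1},{"dx": 0,"dy": 0,"dz": 0,"rx": 0,"ry": 0,"rz": 0,"gripper": 1},{"dx": 0,"dy": 0,"dz": 0,"rx": 0,"ry": 0,"rz": 0,"gripper": 1},{"dx": 0,"dy": 0,"dz": 0,"rx": 0,"ry": 0,"rz": 0,"gripper": 1}])

```text
t: 45.1
eef_pos: [0.6791, 0.0414, 0.2806]
ee_rot: [-3.138, 0.001, -1.718]
force: [-5.0, 0.7, -2.1]
width: 0.0254
gripper_force: 15.0
```

jog_arm(targets=[{"dx": 0,"dy": 0,"dz": 0,"rx": 0,"ry": 0,"rz": 0,"gripper": 1},{"dx": 0,"dy": 0,"dz": 0,"rx": 0,"ry": 0,"rz": 0,"gripper": 1},{"dx": 0,"dy": 0,"dz": 0,"rx": 0,"ry": 0,"rz": 0,"gripper": 1},{"dx": 0,"dy": 0,"dz": 0,"rx": 0,"ry": 0,"rz": 0,"gripper": 1},{"dx": 0,"dy": 0,"dz": 0,"rx": 0,"ry": 0,"rz": 0,"gripper": 1},{"dx": 0,"dy": 0,"dz": 0,"rx": 0,"ry": 0,"rz": 0,"gripper": 1},{"dx": 0,"dy": 0,"dz": 0,"rx": 0,"ry": 0,"rz": 0,"gripper": 1},{"dx": 0,"dy": 0,"dz": 0,"rx": 0,"ry": 0,"rz": 0,"gripper": 1}])

```text
t: 45.77
eef_pos: [0.6791, 0.0414, 0.2807]
ee_rot: [-3.138, 0.001, -1.718]
force: [-5.5, 0.6, -1.4]
width: 0.0251
gripper_force: 15.0
```

jog_arm(targets=[{"dx": 0,"dy": 0,"dz": 0,"rx": 0,"ry": 0,"rz": 0,"gripper": 1},{"dx": 0,"dy": 0,"dz": 0,"rx": 0,"ry": 0,"rz": 0,"gripper": 1},{"dx": 0,"dy": 0,"dz": 0,"rx": 0,"ry": 0,"rz": 0,"gripper": 1},{"dx": 0,"dy": 0,"dz": 0,"rx": 0,"ry": 0,"rz": 0,"gripper": 1},{"dx": 0,"dy": 0,"dz": 0,"rx": 0,"ry": 0,"rz": 0,"gripper": 1},{"dx": 0,"dy": 0,"dz": 0,"rx": 0,"ry": 0,"rz": 0,"gripper": 1},{"dx": 0,"dy": 0,"dz": 0,"rx": 0,"ry": 0,"rz": 0,"gripper": 1},{"dx": 0,"dy": 0,"dz": 0,"rx": 0,"ry": 0,"rz": 0,"gripper": 1}])

```text
t: 46.43
eef_pos: [0.6791, 0.0414, 0.2807]
ee_rot: [-3.138, 0.001, -1.718]
force: [-4.7, 0.0, -1.5]
width: 0.0253
gripper_force: 15.0
```

jog_arm(targets=[{"dx": 0,"dy": 0,"dz": 0,"rx": 0,"ry": 0,"rz": 0,"gripper": 1},{"dx": 0,"dy": 0,"dz": 0,"rx": 0,"ry": 0,"rz": 0,"gripper": 1},{"dx": 0,"dy": 0,"dz": 0,"rx": 0,"ry": 0,"rz": 0,"gripper": 1},{"dx": 0,"dy": 0,"dz": 0,"rx": 0,"ry": 0,"rz": 0,"gripper": 1},{"dx": 0,"dy": 0,"dz": 0,"rx": 0,"ry": 0,"rz": 0,"gripper": 1},{"dx": 0,"dy": 0,"dz": 0,"rx": 0,"ry": 0,"rz": 0,"gripper": 1},{"dx": 0,"dy": 0,"dz": 0,"rx": 0,"ry": 0,"rz": 0,"gripper": 1},{"dx": 0,"dy": 0,"dz": 0,"rx": 0,"ry": 0,"rz": 0,"gripper": 1}])

```text
t: 47.1
eef_pos: [0.6791, 0.0414, 0.2807]
ee_rot: [-3.138, 0.001, -1.718]
force: [-4.9, 1.2, -0.9]
width: 0.0254
gripper_force: 15.0
```

jog_arm(targets=[{"dx": 8.4,"dy": 0,"dz": 0.4,"rx": 0,"ry": 0,"rz": 0,"gripper": 1},{"dx": 16.7,"dy": 0,"dz": 1.7,"rx": 0,"ry": 0,"rz": 0,"gripper": 1},{"dx": 24.8,"dy": 0,"dz": 3.8,"rx": 0,"ry": 0,"rz": 0,"gripper": 1},{"dx": 32.7,"dy": 0,"dz": 6.6,"rx": 0,"ry": 0,"rz": 0,"gripper": 1},{"dx": 40.3,"dy": 0,"dz": 10.3,"rx": 0,"ry": 0,"rz": 0,"gripper": 1},{"dx": 47.4,"dy": 0,"dz": 14.6,"rx": 0,"ry": 0,"rz": 0,"gripper": 1},{"dx": 50.5,"dy": 0,"dz": 16.5,"rx": 0,"ry": 0,"rz": 0,"gripper": 1},{"dx": 50.5,"dy": 0,"dz": 16.5,"rx": 0,"ry": 0,"rz": 0,"gripper": 1}])

```text
t: 47.77
eef_pos: [0.6721, -0.007, 0.2654]
ee_rot: [-3.136, 0.004, -1.718]
force: [-7.4, 7.8, 4.0]
width: 0.0252
gripper_force: 15.0
```

```bash
python3 - <<'E'
from g import *
s=arm.get_state();print(s['t'],s['eef_pos'],s['force'],s['width'],s['gripper_force'])
E
```

```text
47.7667 [ 0.6721322  -0.00702136  0.26541787] [-7.35918856  7.83638084  4.03526243] 0.025205614780990336 15.00040509738028
```

jog_arm(targets=[{"dx": 1,"dy": 0,"dz": 0.5,"rx": 0,"ry": 0,"rz": 0,"gripper": 1},{"dx": 1,"dy": 0,"dz": 0.5,"rx": 0,"ry": 0,"rz": 0,"gripper": 0.4},{"dx": 1,"dy": 0,"dz": 0.5,"rx": 0,"ry": 0,"rz": 0,"gripper": 0.3},{"dx": 1,"dy": 0,"dz": 0.5,"rx": 0,"ry": 0,"rz": 0,"gripper": 0.3},{"dx": 1,"dy": 0,"dz": 0.5,"rx": 0,"ry": 0,"rz": 0,"gripper": 0.3},{"dx": 1,"dy": 0,"dz": -20,"rx": 0,"ry": 0,"rz": 0,"gripper": 0.3},{"dx": 1,"dy": 0,"dz": -55,"rx": 0,"ry": 0,"rz": 0,"gripper": 0.3},{"dx": 1,"dy": 0,"dz": -90,"rx": 0,"ry": 0,"rz": 0,"gripper": 0.3}])

```text
t: 48.43
eef_pos: [0.6713, -0.0101, 0.3543]
ee_rot: [-3.14, -0.0, -1.719]
force: [1.1, 0.5, -0.1]
width: 0.0606
gripper_force: 0.0
```

```bash
python3 - <<'E'
from g import *
print(arm.get_state()['eef_pos'],rows([.45,.12,.40],[np.pi,0,-1.718]))
E
```

```text
[ 0.67128072 -0.01009032  0.35427848] [-96.0, 238.0, -46.2, -0.002, -0.0, -0.001]
```

jog_arm(targets=[{"dx": 0,"dy": 10,"dz": -30,"rx": 0,"ry": 0,"rz": 0,"gripper": 0.3},{"dx": -14,"dy": 42,"dz": -46,"rx": 0,"ry": 0,"rz": 0,"gripper": 0.3},{"dx": -28,"dy": 76,"dz": -46,"rx": 0,"ry": 0,"rz": 0,"gripper": 0.3},{"dx": -42,"dy": 110,"dz": -46,"rx": 0,"ry": 0,"rz": 0,"gripper": 0.3},{"dx": -56,"dy": 144,"dz": -46,"rx": 0,"ry": 0,"rz": 0,"gripper": 0.3},{"dx": -70,"dy": 178,"dz": -46,"rx": 0,"ry": 0,"rz": 0,"gripper": 0.3},{"dx": -84,"dy": 210,"dz": -46,"rx": 0,"ry": 0,"rz": 0,"gripper": 0.3},{"dx": -96,"dy": 238,"dz": -46,"rx": 0,"ry": 0,"rz": 0,"gripper": 0.3}])

```text
t: 49.1
eef_pos: [0.4486, 0.1207, 0.3999]
ee_rot: [-3.137, 0.002, -1.719]
force: [-0.0, 0.9, 0.0]
width: 0.0615
gripper_force: 0.0
```

```bash
python3 - <<'E'
from g import *
s=arm.get_state(); print(s['t'],s['eef_pos'])
T0=dict(np.load('f_top.npz')); f=grab('top'); g=grab('scene'); np.savez('f_topE.npz',**f)
A=cv2.resize(f['frame'][85:215,190:370],(720,520),interpolation=cv2.INTER_CUBIC); cv2.imwrite('pics/tE.png',A[:,:,::-1])
# lever + leaf + post, now against the start
for n,h in (('start',T0),('end',f)):
    C=cloud(h)
    kn=(h['frame'].max(-1)<60)&(C[...,2]>.235)&(C[...,2]<.3)&(C[...,0]>.62)&(C[...,0]<.75)&(C[...,1]>-.05)&(C[...,1]<.16)
    po=(h['frame'].max(-1)<60)&(C[...,2]>.19)&(C[...,2]<.24)&(C[...,0]>.5)&(C[...,0]<.58)&(C[...,1]>-.13)&(C[...,1]<-.07)
    lf=(C[...,2]>.232)&(C[...,2]<.246)&(C[...,0]>.55)&(C[...,0]<.63)&(C[...,1]>-.34)&(C[...,1]<-.08)
    print(n,'knob',kn.sum(),C[kn].mean(0).round(4) if kn.any() else None,'post',po.sum(),C[po].mean(0).round(4) if po.any() else None,'leaf',lf.sum(),C[lf].mean(0).round(4) if lf.any() else None)
E
```

```text
49.1 [0.44863544 0.1207166  0.39989322]
start knob 59 [0.6816 0.085  0.268 ] post 14 [ 0.5494 -0.101   0.2193] leaf 726 [ 0.5984 -0.1889  0.2423]
end knob 54 [ 0.6681 -0.0064  0.2668] post 14 [ 0.5548 -0.1011  0.2222] leaf 731 [ 0.6006 -0.1907  0.2424]
```

View pics/tE.png

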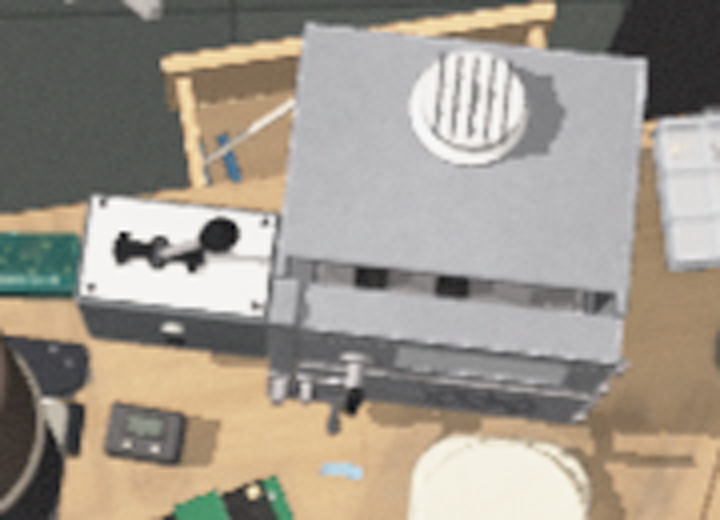

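The final view shows the upper leaf shut, two grips inside at (372,275) and (452,287), the lever over to the right at (220,235), and the bolt and bystanders unmoved.

```bash
python3 -c "
from station import arm
print(arm.job_done())"
```

```text
the job is handed in; nothing more can be done
None
```

The job is handed in: both grips present are on the rack, the rack is home, the top leaf is shut with the bottom leaf and its bolt untouched, and the fan lever is fully right after about 4 s upright. The sandbox returned no verdict.

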